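Load the gravity rails of two drying chambers and close them

ROBOT

A 7-joint arm with a two-finger parallel gripper is mounted at the origin on a cart in front of the work surface, level with it; the furniture and walls round the work are solid. World frame = base frame: x ahead of the robot, y to its left, z up, the work surface at z = 0. Lengths are in m, angles in rad, forces in N, time in s.
With the tool pointing down it reaches from about 0.35 to 0.9 m from the base axis. Payload 8.1 kg.
Tool frame: the origin (TCP) lies on the centre line of the jaws, within the pads' length; the fingertips stand 22 mm ahead of it and the grasp point (between the pads) lies 3 mm ahead of it (arm.finger_overhang is the distance from the TCP to the fingertips, in m); z points along the fingers, y is the direction in which the jaws open and shut (so a half turn about z gives the same grasp; the last joint's range is limited). The gripper opens to 92 mm and grips with 3 to 60 N. Pads are 19 mm wide; open, the fingers measure 130 mm over their backs; the gripper's body (75 mm by 190 mm) begins 47 mm behind the grasp point.
Start: joints at [-1.238, 0.434, 0.025, 1.573, -0.012, 1.134, -0.075], TCP at [0.264, 0.567, 0.249] pointing down, gripper open.
Joint ranges: [-2.62, 2.62], [-0.44, 2.09], [-1.27, 1.32], [0.08, 2.57], [-1.32, 4.46], [0.12, 2], [-2.74, 2.74]. Speed limits (rad/s): [2.22, 2.22, 3.01, 3.01, 3.14, 3.14, 3.14].

INTERFACE

Orientations are given as a rotation vector (axis times angle).
In Python, from cell import arm gives the robot as it stands. The module is installed in compiled form; this text tells all that it offers.
- The arm moves only by the tool step_arm, never from a script. Its argument "plan" is a list of rows, each an object of numbers: "wx", "wy", "wz": the turn, a rotation vector about the tool's x, y, z in units of 6 degrees (1.0 is 6 degrees); "tx", "ty", "tz": the shift along the tool's x, y, z in cm; "hand": the opening, from 0 (shut) to 1 (fully open). A call has exactly 10 rows; each row shifts and turns the commanded pose from where the row before left it, along the tool's axes as they then stand; what a row does not reach is not made up. A row lasts 1/12 s, in which the tool goes at most 41.7 mm and 7.16 degrees, less where a joint would pass 70% of its speed; a pose out of reach is approached as far as the arm can. A call is refused whole if a number of a shift passes 4.17 or a number of a turn 1, either way. A call with a gripper value outside its range is refused whole. The fingers move at their own pace and stop on an object; "force" is the grip in N (left out, the last holds). Time passes only in rows, so rows that do not move let the fingers close, or fill a call up. It gives the time, the measured TCP pose, the force and the opening at its end, in the units of the state.
- arm.observe(): the state, without advancing time (a new reading comes with each control period).
- arm.get_image(name): name is "scene" or "side" or "wrist"; returns (picture, depth): 480x640x3 uint8, red, green, blue; 480x640 float32, m along the optical axis (not along the pixel's ray), 0 where there is no reading.
- arm.calibration(name): a dict with "mtx" (3x3 intrinsics, pixels), "R" (3x3) and "t" (3): a world point X has camera coordinates R X + t. Camera axes: x right, y down, z forward; pixel columns grow to the right and rows downward; lengths in m; the calibration is good to about 2 mm. A picture is of the moment at which its call begins: read the wrist's pose just before it. calibration takes no time and is no camera call; for the wrist camera it gives the pose at the moment of the call.
- arm.sign_off(): hands the job in, once; it reports no verdict.
The state is a dict: "clock": time; "joints": joint angles; "dq": joint speeds; "joint_efforts": joint torques, N m; "position": TCP position; "ee_rot": TCP orientation; "force": force on the tool from outside, world axes, zero at the start; "ft_torque": the same for the moment, N m; "width": opening from 0.0 (shut) to 1.0 (fully open).
Only numpy, scipy, OpenCV 4.12 (cv2) and the standard library are available. Lean on these libraries where they do the work, as an engineer would, in place of code of your own. Each camera call takes 0.05 s, during which the arm holds its last target.

TASK

Hook every roller hanger that is there onto the open upper part of the rail of its own colour (blue on blue, yellow on yellow), let go and make sure it rolls by itself down into the clear chamber, up to the rubber stop or the hanger before it; do not push or carry it in. When all the hangers are home, close both chambers with the lid of the same colour, seated flat with its lips inside the walls, and leave the tape roll, marker and small bottles where they are.

Things in the scene. Friction and masses are not known exactly. Their poses are not given: they have to be found in the camera images.
- blue_rail: blue gravity rail, fixed stand, base 360 x 100 x 10 mm. Origin: base underside centre, z up, x DOWNHILL. Rail at y = 0 from a post (x -161 mm, 148 mm high) to a rubber stop at x 146 mm; 12 wide, 14 high, slope 0.122 rad, top at z = 102 mm - 0.1226 x. Open above and beside for x -160 to 30 mm; then in a chamber of clear walls (outside 80 mm wide, walls 4 mm, top z 172 mm).
- blue_load (a point): point on top of the blue rail's open upper part, 85 mm uphill of the stand's origin: a good place to hang a hanger (wheels on either side of it); axes as the stand
- blue_stop (a point): on top of the blue rail at the rubber stop, inside the chamber (stand x 146 mm); axes as the stand. A hanger at the stop has its origin at about x 114, y 0, z 27 mm in the stand's frame, a second one behind it at x 70, z 33 mm. The chamber's entrance (x 30 mm) is open below a coloured header, z 162-172 mm
- blue_seat (a point): where the origin of the blue lid lies when it is fitted on the blue chamber: stand x 93, y 0, z 166 mm; the lid's long side (x) runs along the stand's x; axes as the stand
- blue_hanger_1: blue roller hanger, 150 g, a C-shaped hook on a steel foot, 118 mm tall. Origin: foot underside centre. In mm: foot x +-22, y +-17, z 0-22; back plate y 9.5-12.5, x +-22; bridge z 78-82; lip y -12.5 to -9.5, only from bridge down to z 53, so open to -y between z 22 and 53; easy-running wheels under it at x +-14, y 0, undersides z 60; grip tab x +-13, y +-5, z 82-118. May be absent.
- blue_hanger_2: blue roller hanger, same shape as blue_hanger_1. To hang one: bring the rail into its open -y side, move it sideways till the wheels are above the rail (3.5 mm play each side; lip ends 7 mm below the wheels), lower till they stand on it. It may face either way along the rail. Once free it tilts to the slope and rolls down by itself. Origin: foot underside centre. May be absent.
- blue_lid: blue chamber lid, loose, 150 g: plate 126 mm (x) by 80 mm (y), z 6-12 mm, with four lips below it, z 0-6 mm, that drop inside the chamber walls with 2 mm play. Origin: centre, at the lips' underside. Black handle bar along x, 60 mm long, 12 mm thick in y, z 12-42 mm. May be fitted turned half round. May be knocked aside.
- yellow_rail: yellow gravity rail, fixed stand, base 360 x 100 x 10 mm. Origin: base underside centre, z up, x DOWNHILL. Rail at y = 0 from a post (x -161 mm, 148 mm high) to a rubber stop at x 146 mm; 12 wide, 14 high, slope 0.122 rad, top at z = 102 mm - 0.1226 x. Open above and beside for x -160 to 30 mm; then in a chamber of clear walls (outside 80 mm wide, walls 4 mm, top z 172 mm).
- yellow_load (a point): point on top of the yellow rail's open upper part, 85 mm uphill of the stand's origin: a good place to hang a hanger (wheels on either side of it); axes as the stand
- yellow_stop (a point): on top of the yellow rail at the rubber stop, inside the chamber (stand x 146 mm); axes as the stand. A hanger at the stop has its origin at about x 114, y 0, z 27 mm in the stand's frame, a second one behind it at x 70, z 33 mm. The chamber's entrance (x 30 mm) is open below a coloured header, z 162-172 mm
- yellow_seat (a point): where the origin of the yellow lid lies when it is fitted on the yellow chamber: stand x 93, y 0, z 166 mm; the lid's long side (x) runs along the stand's x; axes as the stand
- yellow_hanger_1: yellow roller hanger, 150 g, a C-shaped hook on a steel foot, 118 mm tall. Origin: foot underside centre. In mm: foot x +-22, y +-17, z 0-22; back plate y 9.5-12.5, x +-22; bridge z 78-82; lip y -12.5 to -9.5, only from bridge down to z 53, so open to -y between z 22 and 53; easy-running wheels under it at x +-14, y 0, undersides z 60; grip tab x +-13, y +-5, z 82-118. May be absent.
- yellow_hanger_2: yellow roller hanger, same shape as yellow_hanger_1. To hang one: bring the rail into its open -y side, move it sideways till the wheels are above the rail (3.5 mm play each side; lip ends 7 mm below the wheels), lower till they stand on it. It may face either way along the rail. Once free it tilts to the slope and rolls down by itself. Origin: foot underside centre. May be absent.
- yellow_lid: yellow chamber lid, loose, 150 g: plate 126 mm (x) by 80 mm (y), z 6-12 mm, with four lips below it, z 0-6 mm, that drop inside the chamber walls with 2 mm play. Origin: centre, at the lips' underside. Black handle bar along x, 60 mm long, 12 mm thick in y, z 12-42 mm. May be fitted turned half round. May be knocked aside.
- tape_roll: roll of label tape lying flat, 100 mm across, 25 mm high; origin under its centre; a bystander
- marker: black and white marker pen lying down, 135 mm long; a bystander
- glass_bottle: small glass weighing bottle with lid, 43 mm across, 53 mm tall; origin under its centre; a bystander
- red_bottle: small brown dropper bottle with red cap, 35 mm across, 72 mm tall; origin under its centre; a bystander
Things that resemble listed ones, but are neither listed nor needed, are in the scene too. What is shaped like the blue_hanger_1 but green is not meant.

How it is judged:
On the way, in this order (a step that is already met when the one before it is completed fails the run):
1. every hanger present hangs released on the rail of its colour, inside the chamber against the stop or the hanger before it (x of each of blue_hanger_1, blue_hanger_2 in the frame of blue_rail above 0.06 m and y of blue_hanger_1 in the frame of blue_rail between -0.012 and 0.012 m and z of blue_hanger_1 in the frame of blue_rail between 0.018 and 0.045 m and angle between each of blue_hanger_1, blue_hanger_2, yellow_hanger_1, yellow_hanger_2's own z axis and vertical below 0.3 rad and linear speed of each of blue_hanger_1, blue_hanger_2, yellow_hanger_1, yellow_hanger_2 below 0.02 m/s and contact force between the fingers and blue_hanger_1 below 0.2 N and y of blue_hanger_2 in the frame of blue_rail between -0.012 and 0.012 m and z of blue_hanger_2 in the frame of blue_rail between 0.018 and 0.045 m and contact force between the fingers and blue_hanger_2 below 0.2 N and x of any of blue_hanger_1, blue_hanger_2 in the frame of blue_rail above 0.106 m and x of each of yellow_hanger_1, yellow_hanger_2 in the frame of yellow_rail above 0.06 m and y of yellow_hanger_1 in the frame of yellow_rail between -0.012 and 0.012 m and z of yellow_hanger_1 in the frame of yellow_rail between 0.018 and 0.045 m and contact force between the fingers and yellow_hanger_1 below 0.2 N and y of yellow_hanger_2 in the frame of yellow_rail between -0.012 and 0.012 m and z of yellow_hanger_2 in the frame of yellow_rail between 0.018 and 0.045 m and contact force between the fingers and yellow_hanger_2 below 0.2 N and x of any of yellow_hanger_1, yellow_hanger_2 in the frame of yellow_rail above 0.106 m), for 0.2 s.
2. both chambers are closed with the lid of their colour (x of blue_lid in the frame of blue_rail between 0.089 and 0.097 m and y of blue_lid in the frame of blue_rail between -0.004 and 0.004 m and z of blue_lid in the frame of blue_rail between 0.162 and 0.1685 m and angle between the x axis of blue_lid and the x axis of blue_rail, either way round below 0.08 rad and angle between each of blue_lid, yellow_lid's own z axis and vertical below 0.04 rad and linear speed of each of blue_lid, yellow_lid below 0.02 m/s and contact force between the fingers and blue_lid below 0.2 N and x of yellow_lid in the frame of yellow_rail between 0.089 and 0.097 m and y of yellow_lid in the frame of yellow_rail between -0.004 and 0.004 m and z of yellow_lid in the frame of yellow_rail between 0.162 and 0.1685 m and angle between the x axis of yellow_lid and the x axis of yellow_rail, either way round below 0.08 rad and contact force between the fingers and yellow_lid below 0.2 N), for 0.2 s.
At the end, for the whole second after the job is handed in: Hangers rest on the rail of their colour: origin past x = 60 mm of the stand (first one past 106), y within 12 mm, z 18 to 45 mm, tilt under 0.3 rad. Lids of the same colour rest on the chambers: x, y within 4 mm, z 162 to 168.5 mm, turned under 0.08 and tilted under 0.04 rad (all of step 1 and all of step 2); the robot touches nothing.
It fails at once if a finger touches a hanger inside a chamber (it has to roll in by itself) ((x of blue_hanger_1 in the frame of blue_rail between 0.045 and 0.16 m and y of blue_hanger_1 in the frame of blue_rail between -0.036 and 0.036 m and z of blue_hanger_1 in the frame of blue_rail below 0.1 m and contact force between the fingers and blue_hanger_1 above 0.5 N) or (x of blue_hanger_1 in the frame of yellow_rail between 0.045 and 0.16 m and y of blue_hanger_1 in the frame of yellow_rail between -0.036 and 0.036 m and z of blue_hanger_1 in the frame of yellow_rail below 0.1 m and contact force between the fingers and blue_hanger_1 above 0.5 N) or (x of blue_hanger_2 in the frame of blue_rail between 0.045 and 0.16 m and y of blue_hanger_2 in the frame of blue_rail between -0.036 and 0.036 m and z of blue_hanger_2 in the frame of blue_rail below 0.1 m and contact force between the fingers and blue_hanger_2 above 0.5 N) or (x of blue_hanger_2 in the frame of yellow_rail between 0.045 and 0.16 m and y of blue_hanger_2 in the frame of yellow_rail between -0.036 and 0.036 m and z of blue_hanger_2 in the frame of yellow_rail below 0.1 m and contact force between the fingers and blue_hanger_2 above 0.5 N) or (x of yellow_hanger_1 in the frame of blue_rail between 0.045 and 0.16 m and y of yellow_hanger_1 in the frame of blue_rail between -0.036 and 0.036 m and z of yellow_hanger_1 in the frame of blue_rail below 0.1 m and contact force between the fingers and yellow_hanger_1 above 0.5 N) or (x of yellow_hanger_1 in the frame of yellow_rail between 0.045 and 0.16 m and y of yellow_hanger_1 in the frame of yellow_rail between -0.036 and 0.036 m and z of yellow_hanger_1 in the frame of yellow_rail below 0.1 m and contact force between the fingers and yellow_hanger_1 above 0.5 N) or (x of yellow_hanger_2 in the frame of blue_rail between 0.045 and 0.16 m and y of yellow_hanger_2 in the frame of blue_rail between -0.036 and 0.036 m and z of yellow_hanger_2 in the frame of blue_rail below 0.1 m and contact force between the fingers and yellow_hanger_2 above 0.5 N) or (x of yellow_hanger_2 in the frame of yellow_rail between 0.045 and 0.16 m and y of yellow_hanger_2 in the frame of yellow_rail between -0.036 and 0.036 m and z of yellow_hanger_2 in the frame of yellow_rail below 0.1 m and contact force between the fingers and yellow_hanger_2 above 0.5 N)).
It fails at once if a bystander (tape roll, marker, glass bottle, red-capped bottle) moved more than 3 cm (distance of any of tape_roll, marker, glass_bottle, red_bottle from where it was at the start of the episode above 0.03 m).
Of blue_hanger_1, blue_hanger_2, yellow_hanger_1, yellow_hanger_2 only 3 to 4 are there at a start; the rules pass over those that are not, and their reading is None.
At some moment in a run one of blue_lid, yellow_lid may be knocked a few centimetres aside while the robot is not near it.
It also fails if it takes over 192 s, if anything falls off the work surface, if the arm or the gripper's body presses on something with over 40 N, if the wrist force passes 120 N, or if a joint passes its speed limit or range.

## Working session

There is one attempt and no reset: what is moved stays moved. The work goes in short steps, Python scripts to look and compute and a tool call to move; the robot and the scene stay as the last step left them, time stands still between calls to the robot, and variables do not carry over. Pictures are saved under pics/ and viewed, and the job is handed in when it is done.

Besides the shell and the picture viewer there is one more tool, called after "Request:" as name(argument=value, ...), one argument or row to a line, values as JSON. step_arm: Moves the arm, as the interface text tells. Its arguments: {"type":"object","properties":{"plan":{"type":"array"},"force":{"type":"number"}},"required":["plan"]}

```bash
mkdir -p pics; ls; python3 - <<'E'
from cell import arm
import cv2,numpy as np
s=arm.observe(); print(s)
for n in ["scene","side","wrist"]:
    c=arm.calibration(n); im,d=arm.get_image(n)
    cv2.imwrite(f"pics/{n}0.png",im[:,:,::-1]); np.savez(f"pics/{n}0.npz",im=im,d=d,**c)
    print(n,c)
E
```

```text
pics
{'clock': 0.0, 'joints': array([-1.23760547,  0.43522836,  0.02500338,  1.57410563, -0.01160326,
        1.13402044, -0.07511538]), 'dq': array([ 6.80619938e-04,  8.66177648e-05,  9.23453945e-04,  4.95263175e-04,
       -2.15165169e-03,  1.68184760e-05,  4.64742726e-04]), 'joint_efforts': array([-3.78285665e-05, -6.67839932e+01,  9.84989852e-01, -3.14459181e+01,
       -6.05586707e-02,  4.22188395e-02,  1.46982552e-04]), 'position': array([0.263688  , 0.56611108, 0.24793867]), 'ee_rot': array([-6.79267449e-01, -3.06707774e+00,  2.52056804e-03]), 'force': array([ 0.34254718, -0.20410905,  0.2150052 ]), 'ft_torque': array([ 0.00262604, -0.00721837,  0.00106906]), 'width': 1.0015551873640616}
scene {'mtx': array([[550.35750869,   0.        , 324.54575376],
       [  0.        , 550.35750869, 240.56805366],
       [  0.        ,   0.        ,   1.        ]]), 'R': array([[ 0.76372585, -0.64504564,  0.02527752],
       [-0.31208339, -0.40321337, -0.86024586],
       [ 0.56509008,  0.6491033 , -0.5092525 ]]), 't': array([-0.4422024 ,  0.2411873 ,  0.91780404])}
side {'mtx': array([[594.84560625,   0.        , 314.0718882 ],
       [  0.        , 594.84560625, 232.84343168],
       [  0.        ,   0.        ,   1.        ]]), 'R': array([[ 0.98143206, -0.19086043, -0.01906338],
       [-0.13135025, -0.59632363, -0.79192502],
       [ 0.13977921,  0.77972458, -0.61032069]]), 't': array([-0.56107669,  0.13660973,  1.45507152])}
wrist {'mtx': array([[406.06170905,   0.        , 324.76071956],
       [  0.        , 406.06170905, 241.09708185],
       [  0.        ,   0.        ,   1.        ]]), 'R': array([[ 4.22987689e-01,  9.06134975e-01, -9.06438638e-04],
       [ 8.76545459e-01, -4.08921217e-01,  2.53872993e-01],
       [ 2.29672536e-01, -1.08179685e-01, -9.67237138e-01]]), 't': array([-0.62481263, -0.03072151,  0.38825421])}
```

View pics/scene0.png

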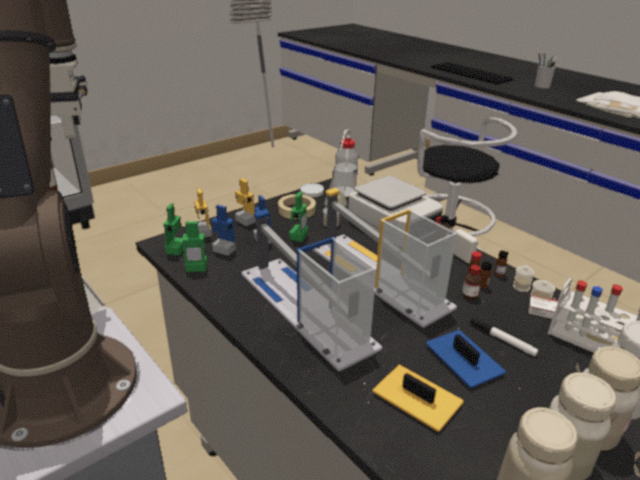

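View pics/side0.png

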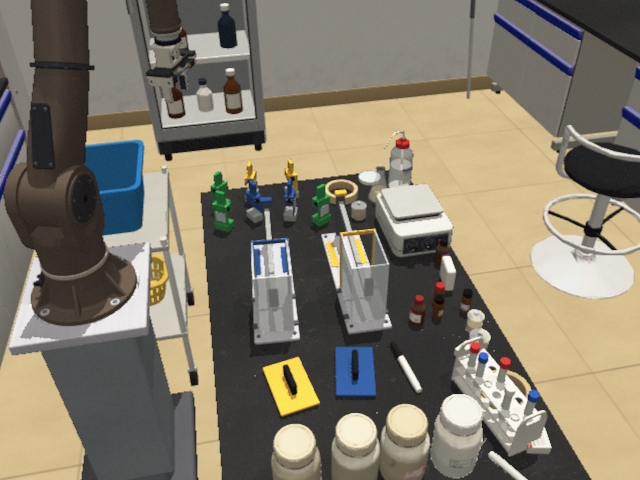

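View pics/wrist0.png

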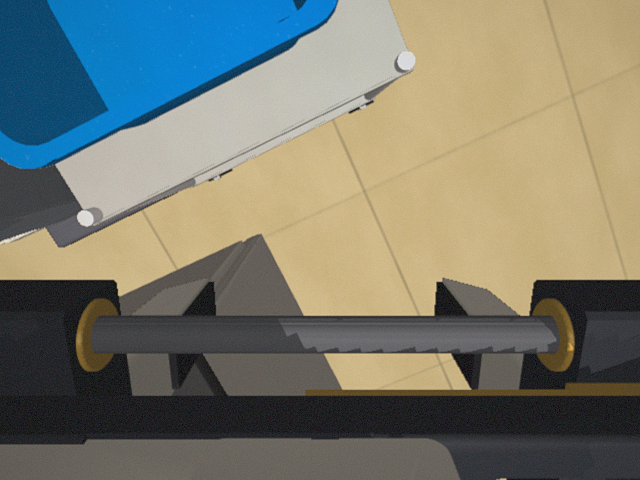

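```bash
cat > h.py <<'E'
import numpy as np,cv2
def load(n):
    z=np.load(f"pics/{n}.npz"); return z
def cloud(z):
    d=z['d'];K=z['mtx'];v,u=np.mgrid[0:480,0:640]
    p=np.stack([(u-K[0,2])/K[0,0]*d,(v-K[1,2])/K[1,1]*d,d],-1)
    P=(p-z['t'])@z['R']; P[d<=0]=np.nan
    return P
def proj(z,X):
    c=np.atleast_2d(X)@z['R'].T+z['t']; p=c@z['mtx'].T; return p[:,:2]/p[:,2:]
def snap(n,tag):
    from cell import arm
    c=arm.calibration(n); im,d=arm.get_image(n)
    cv2.imwrite(f"pics/{tag}.png",im[:,:,::-1]); np.savez(f"pics/{tag}.npz",im=im,d=d,**c)
    return load(tag)
def topdown(names,x0,x1,y0,y1,res,z0=-.01,z1=.4):
    # rows: x decreasing upward ; cols: y decreasing
    H=int((x1-x0)/res);W=int((y1-y0)/res)
    img=np.zeros((H,W,3),np.uint8);zb=np.full((H,W),-9.)
    for n in names:
        z=load(n);P=cloud(z).reshape(-1,3);C=z['im'].reshape(-1,3)
        ok=np.isfinite(P[:,0])&(P[:,2]>z0)&(P[:,2]<z1);P=P[ok];C=C[ok]
        r=((x1-P[:,0])/res).astype(int);c=((y1-P[:,1])/res).astype(int)
        o=(r>=0)&(r<H)&(c>=0)&(c<W);P,C,r,c=P[o],C[o],r[o],c[o]
        k=np.argsort(P[:,2]);P,C,r,c=P[k],C[k],r[k],c[k]
        up=P[:,2]>=zb[r,c]
        img[r[up],c[up]]=C[up];zb[r[up],c[up]]=P[up,2]
    return img[:,:,::-1].copy(),zb
E
python3 - <<'E'
from h import *
img,zb=topdown(["scene0","side0"],.2,.9,-.6,.6,.0015)
for y in np.arange(-.6,.6,.1):
    c=int((.6-y)/.0015); cv2.line(img,(c,0),(c,9999),(90,90,90),1); cv2.putText(img,f"{y:.1f}",(c,10),0,.35,(255,255,255),1)
for x in np.arange(.2,.9,.1):
    r=int((.9-x)/.0015); cv2.line(img,(0,r),(9999,r),(90,90,90),1); cv2.putText(img,f"{x:.1f}",(0,r),0,.35,(255,255,255),1)
print(img.shape); cv2.imwrite("pics/top.png",img)
for n in["scene0","side0"]:
    im=load(n)['im'][:,:,::-1]
    a=im[150:400,130:500] if n=="scene0" else im[140:350,190:430]
    cv2.imwrite(f"pics/{n}_z.png",cv2.resize(a,(800,int(800*a.shape[0]/a.shape[1])),interpolation=cv2.INTER_CUBIC))
E
```

```text
(466, 800, 3)
```

View pics/top.png

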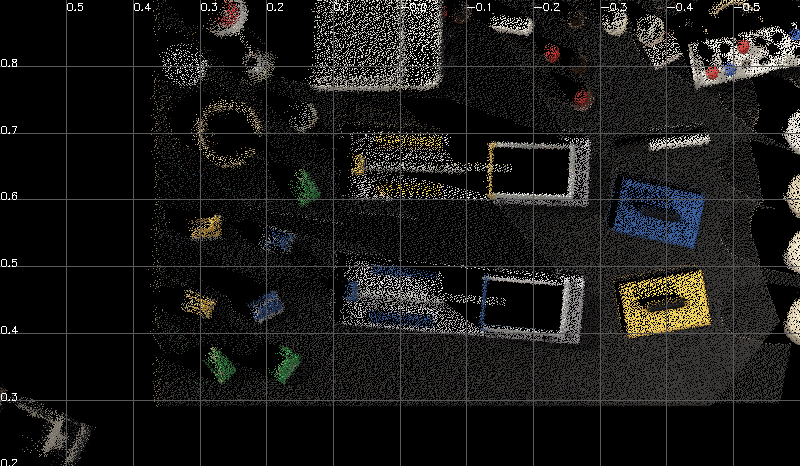

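View pics/scene0_z.png

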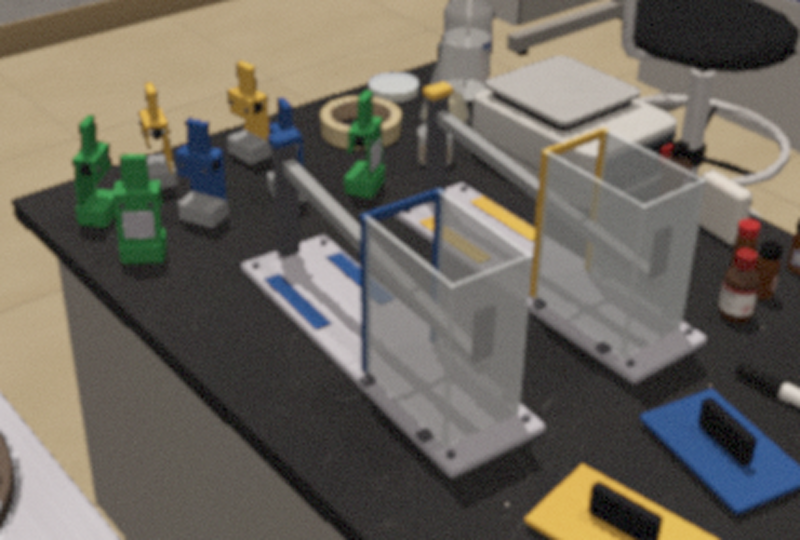

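View pics/side0_z.png

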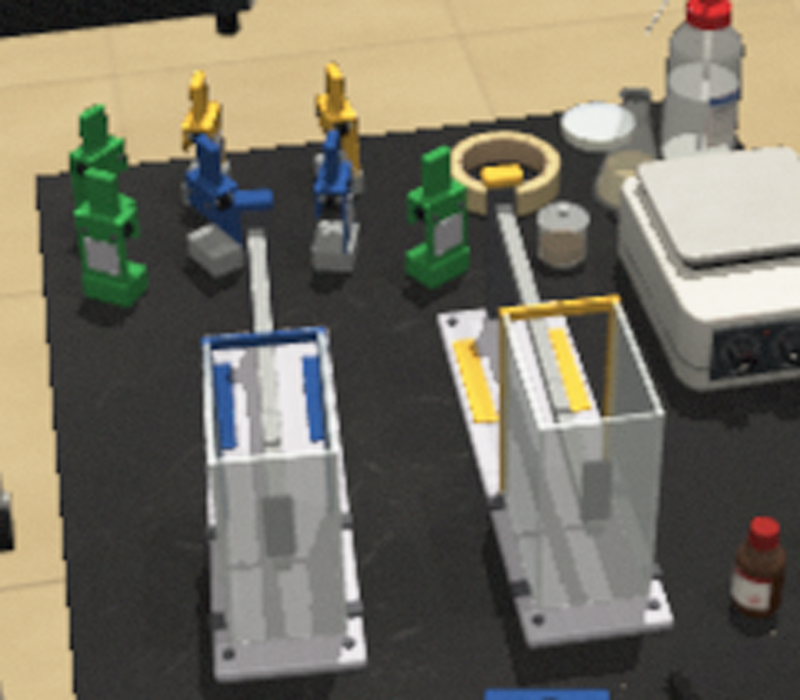

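```bash
cat >> h.py <<'E'
def hang(names,cx,cy,r=.05):
    A=[]
    for n in names:
        P=cloud(load(n)).reshape(-1,3);C=load(n)['im'].reshape(-1,3)
        k=(np.hypot(P[:,0]-cx,P[:,1]-cy)<r)&(P[:,2]>.004)&(P[:,2]<.14)
        A.append(np.hstack([P[k],C[k]]))
    return np.vstack(A)
E
python3 - <<'E'
from h import *
for nm,c in dict(yA=(.555,.29),bA=(.54,.185),yB=(.445,.30),bB=(.44,.20)).items():
    for n in ["scene0","side0"]:
        A=hang([n],*c)
        print(nm,n,len(A))
        for a,b in [(.004,.024),(.026,.05),(.055,.075),(.076,.084),(.09,.125)]:
            q=A[(A[:,2]>a)&(A[:,2]<b)]
            # colored only for upper
            if a>.024:
                s=q[:,3:].max(1)-q[:,3:].min(1); q=q[s>50]
            if len(q)<5: print('  ',a,len(q));continue
            m=q[:,:2].mean(0); w,v=np.linalg.eigh(np.cov(q[:,:2].T))
            print('  ',a,len(q),m.round(4),'dir',np.degrees(np.arctan2(v[1,1],v[0,1])).round(0),np.sqrt(w).round(4),'zmax',q[:,2].max().round(3))
E
```

```text
yA scene0 632
   0.004 196 [0.5525 0.286 ] dir 112.0 [0.0095 0.0141] zmax 0.024
   0.026 62 [0.5691 0.2893] dir 96.0 [0.0016 0.0111] zmax 0.05
   0.055 104 [0.552  0.2866] dir 119.0 [0.0074 0.0147] zmax 0.075
   0.076 81 [0.5548 0.2876] dir 110.0 [0.007  0.0143] zmax 0.084
   0.09 108 [0.5563 0.2897] dir 101.0 [0.0032 0.0086] zmax 0.118
yA side0 292
   0.004 62 [0.5574 0.2866] dir 154.0 [0.0183 0.0275] zmax 0.024
   0.026 28 [0.5725 0.2881] dir 97.0 [0.0011 0.0134] zmax 0.048
   0.055 34 [0.563  0.2845] dir 135.0 [0.0061 0.0165] zmax 0.075
   0.076 48 [0.5596 0.2864] dir 111.0 [0.0075 0.0142] zmax 0.084
   0.09 66 [0.5612 0.2869] dir 102.0 [0.0034 0.0089] zmax 0.122
bA scene0 183
   0.004 35 [0.5302 0.1856] dir 113.0 [0.0045 0.0191] zmax 0.022
   0.026 0
   0.055 0
   0.076 19 [0.5357 0.1971] dir 125.0 [0.0056 0.0069] zmax 0.083
   0.09 18 [0.5337 0.1774] dir 70.0 [0.0025 0.0051] zmax 0.118
bA side0 441
   0.004 179 [0.5396 0.1773] dir 158.0 [0.0178 0.0188] zmax 0.024
   0.026 0
   0.055 0
   0.076 37 [0.5404 0.1786] dir 61.0 [0.008  0.0126] zmax 0.084
   0.09 26 [0.5412 0.1817] dir 
[... 462 characters left out ...]
55 26 [0.4464 0.2997] dir -140.0 [0.0062 0.0182] zmax 0.074
   0.076 46 [0.4466 0.299 ] dir 53.0 [0.0076 0.0154] zmax 0.084
   0.09 62 [0.4458 0.2993] dir 65.0 [0.0028 0.0089] zmax 0.122
bB scene0 836
   0.004 268 [0.436  0.1961] dir 127.0 [0.0105 0.0138] zmax 0.024
   0.026 3
   0.055 5 [0.4338 0.196 ] dir 162.0 [0.0055 0.0145] zmax 0.074
   0.076 77 [0.4375 0.1969] dir 129.0 [0.0063 0.0139] zmax 0.084
   0.09 24 [0.4378 0.1995] dir 111.0 [0.0015 0.0056] zmax 0.118
bB side0 503
   0.004 175 [0.4366 0.1931] dir 138.0 [0.0128 0.0177] zmax 0.024
   0.026 2
   0.055 2
   0.076 48 [0.4422 0.1983] dir 130.0 [0.0066 0.0143] zmax 0.084
   0.09 25 [0.4425 0.201 ] dir 113.0 [0.0027 0.0085] zmax 0.121
```

```bash
cat >> h.py <<'E'
from scipy.spatial.transform import Rotation as Ro
def pl(pos,yaw=None,n=10,hand=None,tilt0=True):
    """yaw: world direction angle(deg) of tool x; tool pointing down. mod 180 allowed. prints n rows from measured pose."""
    from cell import arm
    s=arm.observe();p=s['position'];R=Ro.from_rotvec(s['ee_rot'])
    X=R.as_matrix()[:,0];cy=np.degrees(np.arctan2(X[1],X[0]))
    if yaw is None: yaw=cy
    d=(yaw-cy+90)%180-90; yaw=cy+d
    a=np.radians(yaw);T=Ro.from_matrix(np.array([[np.cos(a),np.sin(a),0],[np.sin(a),-np.cos(a),0],[0,0,-1.]]))
    rv=(R.inv()*T).as_rotvec()/n; w=np.degrees(rv)/6
    dp=(np.array(pos)-p)/n
    print(f"now {p.round(4)} yaw {cy:.1f} -> {np.round(pos,4)} yaw {yaw:.1f} d{d:.1f} j7 {s['joints'][6]:.2f} rowdist {np.linalg.norm(dp)*1000:.1f}mm rot/row {np.degrees(np.linalg.norm(rv)):.2f} w {s['width']:.3f} t {s['clock']:.1f}")
    rows=[];Rc=R
    for i in range(n):
        t=Rc.inv().apply(dp)*100
        r=dict(tx=round(t[0],2),ty=round(t[1],2),tz=round(t[2],2))
        for k,q in zip(("wx","wy","wz"),w):
            if abs(q)>=.005: r[k]=round(q,2)
        if hand is not None:r["hand"]=hand
        rows.append(r);Rc=Rc*Ro.from_rotvec(np.radians(np.array([r.get(k,0) for k in("wx","wy","wz")])*6))
    import json
    print("["+",".join(json.dumps(r) for r in rows)+"]")
E
python3 - <<'E'
from h import *
pl((.54,.22,.345),None,12)
E
```

```text
now [0.2637 0.5662 0.2481] yaw 155.0 -> [0.54  0.22  0.345] yaw 155.0 d0.0 j7 -0.08 rowdist 37.8mm rot/row 0.01 w 0.995 t 0.1
[{"tx": -3.31, "ty": -1.64, "tz": -0.8},{"tx": -3.31, "ty": -1.64, "tz": -0.8},{"tx": -3.31, "ty": -1.64, "tz": -0.8},{"tx": -3.31, "ty": -1.64, "tz": -0.8},{"tx": -3.31, "ty": -1.64, "tz": -0.8},{"tx": -3.31, "ty": -1.64, "tz": -0.8},{"tx": -3.31, "ty": -1.64, "tz": -0.8},{"tx": -3.31, "ty": -1.64, "tz": -0.8},{"tx": -3.31, "ty": -1.64, "tz": -0.8},{"tx": -3.31, "ty": -1.64, "tz": -0.8},{"tx": -3.31, "ty": -1.64, "tz": -0.8},{"tx": -3.31, "ty": -1.64, "tz": -0.8}]
```

Request:
step_arm(
  plan=[
    {"tx": -3.3, "ty": -1.6, "tz": -0.8},
    {"tx": -3.3, "ty": -1.6, "tz": -0.8},
    {"tx": -3.3, "ty": -1.6, "tz": -0.8},
    {"tx": -3.3, "ty": -1.6, "tz": -0.8},
    {"tx": -3.3, "ty": -1.6, "tz": -0.8},
    {"tx": -3.3, "ty": -1.6, "tz": -0.8},
    {"tx": -3.3, "ty": -1.6, "tz": -0.8},
    {"tx": -3.3, "ty": -1.6, "tz": -0.8},
    {"tx": -3.3, "ty": -1.6, "tz": -0.8},
    {"tx": -3.3, "ty": -1.6, "tz": -0.8},
  ],
)

```text
invalid input at $.plan[0]: expected keys wx, wy, wz, tx, ty, tz, hand
```

Request:
step_arm(
  plan=[
    {"tx": -3.3, "ty": -1.6, "tz": -0.8},
    {"tx": -3.3, "ty": -1.6, "tz": -0.8},
    {},
    {},
    {},
    {},
    {},
    {},
    {},
    {},
  ],
)

```text
invalid input at $.plan[0]: expected keys wx, wy, wz, tx, ty, tz, hand
```

```bash
python3 - <<'E'
from h import *
snap("wrist","w1")
pl((.54,.22,.345))
E
```

```text
now [0.2637 0.5663 0.2482] yaw 155.0 -> [0.54  0.22  0.345] yaw 155.0 d0.0 j7 -0.08 rowdist 45.3mm rot/row 0.01 w 0.998 t 0.2
[{"tx": -3.97, "ty": -1.97, "tz": -0.97},{"tx": -3.97, "ty": -1.97, "tz": -0.97},{"tx": -3.97, "ty": -1.97, "tz": -0.97},{"tx": -3.97, "ty": -1.97, "tz": -0.97},{"tx": -3.97, "ty": -1.97, "tz": -0.97},{"tx": -3.97, "ty": -1.97, "tz": -0.97},{"tx": -3.97, "ty": -1.97, "tz": -0.97},{"tx": -3.97, "ty": -1.97, "tz": -0.97},{"tx": -3.97, "ty": -1.97, "tz": -0.97},{"tx": -3.97, "ty": -1.97, "tz": -0.97}]
```

View pics/w1.png

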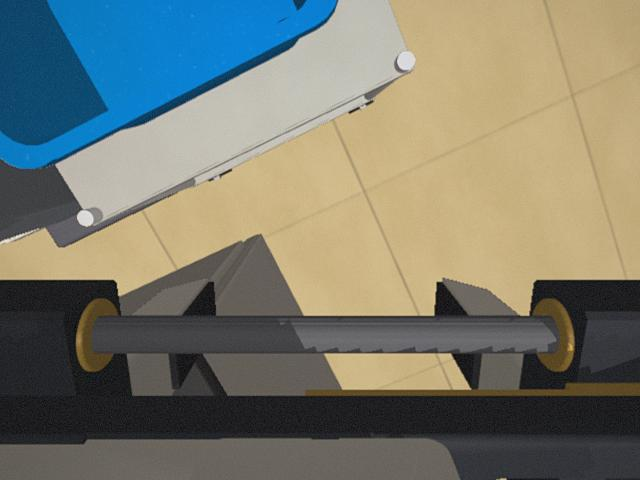

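Request:
step_arm(
  plan=[
    {"wx": 0, "wy": 0, "wz": 0, "tx": -3.3, "ty": -1.6, "tz": -0.8, "hand": 1},
    {"wx": 0, "wy": 0, "wz": 0, "tx": -3.3, "ty": -1.6, "tz": -0.8, "hand": 1},
    {"wx": 0, "wy": 0, "wz": 0, "tx": -3.3, "ty": -1.6, "tz": -0.8, "hand": 1},
    {"wx": 0, "wy": 0, "wz": 0, "tx": -3.3, "ty": -1.6, "tz": -0.8, "hand": 1},
    {"wx": 0, "wy": 0, "wz": 0, "tx": -3.3, "ty": -1.6, "tz": -0.8, "hand": 1},
    {"wx": 0, "wy": 0, "wz": 0, "tx": -3.3, "ty": -1.6, "tz": -0.8, "hand": 1},
    {"wx": 0, "wy": 0, "wz": 0, "tx": -3.3, "ty": -1.6, "tz": -0.8, "hand": 1},
    {"wx": 0, "wy": 0, "wz": 0, "tx": -3.3, "ty": -1.6, "tz": -0.8, "hand": 1},
    {"wx": 0, "wy": 0, "wz": 0, "tx": -3.3, "ty": -1.6, "tz": -0.8, "hand": 1},
    {"wx": 0, "wy": 0, "wz": 0, "tx": -3.3, "ty": -1.6, "tz": -0.8, "hand": 1},
  ],
)

```text
clock: 1.03
position: [0.4962, 0.2806, 0.3291]
ee_rot: [-0.679, -3.067, -0.0]
force: [1.0, 0.8, 0.3]
width: 1.003
```

Request:
step_arm(
  plan=[
    {"wx": 0, "wy": 0, "wz": 0, "tx": -3.3, "ty": -1.6, "tz": -0.8, "hand": 1},
    {"wx": 0, "wy": 0, "wz": 0, "tx": -3.3, "ty": -1.6, "tz": -0.8, "hand": 1},
    {"wx": 0, "wy": 0, "wz": 0, "tx": 0, "ty": 0, "tz": 0, "hand": 1},
    {"wx": 0, "wy": 0, "wz": 0, "tx": 0, "ty": 0, "tz": 0, "hand": 1},
    {"wx": 0, "wy": 0, "wz": 0, "tx": 0, "ty": 0, "tz": 0, "hand": 1},
    {"wx": 0, "wy": 0, "wz": 0, "tx": 0, "ty": 0, "tz": 0, "hand": 1},
    {"wx": 0, "wy": 0, "wz": 0, "tx": 0, "ty": 0, "tz": 0, "hand": 1},
    {"wx": 0, "wy": 0, "wz": 0, "tx": 0, "ty": 0, "tz": 0, "hand": 1},
    {"wx": 0, "wy": 0, "wz": 0, "tx": 0, "ty": 0, "tz": 0, "hand": 1},
    {"wx": 0, "wy": 0, "wz": 0, "tx": 0, "ty": 0, "tz": 0, "hand": 1},
  ],
)

```text
clock: 1.87
position: [0.5415, 0.2259, 0.3447]
ee_rot: [-0.678, -3.067, -0.0]
force: [0.0, 1.1, -0.3]
width: 0.997
```

```bash
python3 - <<'E'
from h import *
snap("wrist","w1")
pl((.54,.22,.345))
E
```

```text
now [0.5416 0.2257 0.3447] yaw 155.1 -> [0.54  0.22  0.345] yaw 155.1 d0.0 j7 0.71 rowdist 0.6mm rot/row 0.00 w 1.002 t 1.9
[{"tx": -0.01, "ty": -0.06, "tz": -0.0},{"tx": -0.01, "ty": -0.06, "tz": -0.0},{"tx": -0.01, "ty": -0.06, "tz": -0.0},{"tx": -0.01, "ty": -0.06, "tz": -0.0},{"tx": -0.01, "ty": -0.06, "tz": -0.0},{"tx": -0.01, "ty": -0.06, "tz": -0.0},{"tx": -0.01, "ty": -0.06, "tz": -0.0},{"tx": -0.01, "ty": -0.06, "tz": -0.0},{"tx": -0.01, "ty": -0.06, "tz": -0.0},{"tx": -0.01, "ty": -0.06, "tz": -0.0}]
```

View pics/w1.png

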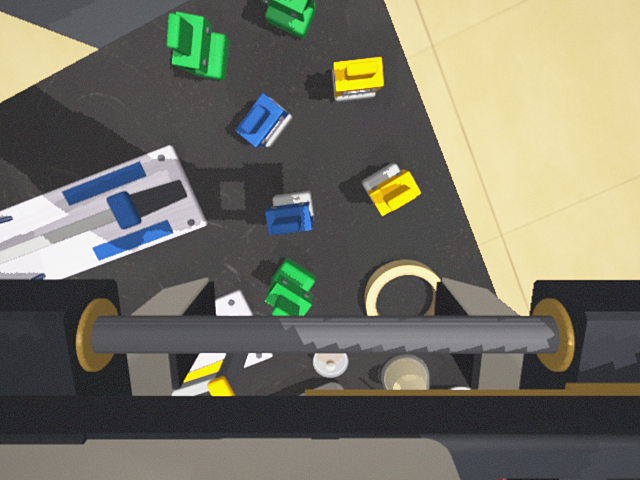

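```bash
cat >> h.py <<'E'
from scipy.optimize import least_squares
BX=np.array([[-22,22,-17,17,0,22],[-22,22,9.5,12.5,22,82],[-22,22,-12.5,12.5,78,82],[-22,22,-12.5,-9.5,53,82],[-13,13,-5,5,82,118]])/1000.
def sdf(q,B):
    c=(B[::2]+B[1::2])/2;h=(B[1::2]-B[::2])/2
    d=np.abs(q-c)-h
    return np.linalg.norm(np.maximum(d,0),axis=1)+np.minimum(d.max(1),0)
def model_res(p,Q,boxes):
    x,y,a,dz=p[:4];c,s=np.cos(a),np.sin(a)
    q=Q-[x,y,dz];q=np.stack([c*q[:,0]+s*q[:,1],-s*q[:,0]+c*q[:,1],q[:,2]],1)
    D=np.stack([sdf(q,B) for B in boxes]).min(0)
    return np.clip(D,-.01,.012)
def fit(Q,cx,cy,boxes=BX,a0=None):
    out=[]
    for a in (np.radians(np.arange(0,360,30)) if a0 is None else [a0]):
        r=least_squares(model_res,[cx,cy,a,0],args=(Q,boxes),loss='soft_l1',f_scale=.002,x_scale=[.01,.01,.2,.01])
        out.append((r.cost/len(Q)*1e6,r.x))
    out.sort(key=lambda t:t[0]); return out
E
python3 - <<'E'
from h import *
for nm,c in dict(yA=(.558,.288),bA=(.54,.181),yB=(.442,.298),bB=(.438,.198)).items():
    for ns in [["w1"],["scene0"],["side0"],["w1","scene0","side0"]]:
        Q=hang(ns,*c,.042)[:,:3]
        if len(Q)<30: print(nm,ns,len(Q));continue
        o=fit(Q,*c); b=o[0]
        alt=[t for t in o if abs((t[1][2]-b[1][2]+np.pi)%(2*np.pi)-np.pi)>1.2][:1]
        print(nm,ns,len(Q),f"{b[0]:.3f}",b[1][:2].round(4),np.degrees(b[1][2]).round(1)%360,"dz",b[1][3].round(4),"alt",alt and (round(alt[0][0],3),np.degrees(alt[0][1][2]).round(0)%360))
E
```

```text
yA ['w1'] 1806 0.219 [0.5602 0.2939] 276.6 dz -0.0011 alt (np.float64(0.237), np.float64(97.0))
yA ['scene0'] 632 1.041 [0.5582 0.2932] 276.3 dz -0.0009 alt (np.float64(2.598), np.float64(96.0))
yA ['side0'] 279 2.417 [0.5619 0.2918] 276.4 dz 0.0018 alt (np.float64(3.893), np.float64(93.0))
yA ['w1', 'scene0', 'side0'] 2717 0.766 [0.5598 0.2931] 275.8 dz -0.001 alt (np.float64(1.292), np.float64(96.0))
bA ['w1'] 1734 0.256 [0.5398 0.1863] 253.0 dz -0.0012 alt (np.float64(0.326), np.float64(73.0))
bA ['scene0'] 183 0.687 [0.538  0.1849] 252.4 dz -0.0006 alt (np.float64(0.916), np.float64(72.0))
bA ['side0'] 425 2.787 [0.5415 0.1849] 250.3 dz 0.0015 alt (np.float64(3.569), np.float64(70.0))
bA ['w1', 'scene0', 'side0'] 2342 0.910 [0.5397 0.1858] 253.0 dz -0.001 alt (np.float64(1.095), np.float64(73.0))
yB ['w1'] 1907 0.262 [0.4443 0.3057] 251.2 dz -0.0011 alt (np.float64(0.864), np.float64(71.0))
yB ['scene0'] 433 1.317 [0.4424 0.304 ] 252.2 dz -0.0012 alt (np.float64(2.358), np.float64(73.0))
yB ['side0'] 230 2.512 [0.4458 0.3035] 253.4 dz 0.0025 alt (np.float64(3.021), np.float64(74.0))
yB ['w1', 'scene0', 'side0'] 2570 0.782 [0.4439 0.3046] 250.9 dz -0.0011 alt (np.float64(1.432), np.float64(71.0))
bB ['w1'] 1780 0.236 [0.4419 0.2039] 295.9 dz -0.0012 alt (np.float64(0.935), np.float64(116.0))
bB ['scene0'] 836 0.905 [0.4399 0.2035] 294.3 dz -0.0008 alt (np.float64(2.48), np.float64(115.0))
bB ['side0'] 490 1.809 [0.4436 0.2029] 294.3 dz 0.0016 alt (np.float64(3.105), np.float64(115.0))
bB ['w1', 'scene0', 'side0'] 3106 0.854 [0.4416 0.2034] 295.1 dz -0.001 alt (np.float64(1.867), np.float64(115.0))
```

```bash
cat >> h.py <<'E'
SB=np.array([[-180,180,-50,50,0,10],[30,156,36,40,10,172],[30,156,-40,-36,10,172],[152,156,-40,40,10,172],[30,34,-40,40,162,172]])/1000.
def stand_res(p,Q):
    x,y,a,dz=p;c,s=np.cos(a),np.sin(a)
    q=Q-[x,y,dz];q=np.stack([c*q[:,0]+s*q[:,1],-s*q[:,0]+c*q[:,1],q[:,2]],1)
    D=[sdf(q,B) for B in SB]
    qr=q.copy();qr[:,2]-=.102-.1226*q[:,0]
    D.append(sdf(qr,np.array([-.161,.146,-.006,.006,-.014,0])))
    return np.clip(np.stack(D).min(0),-.008,.008)
def standpts(n,cx,cy,a):
    P=cloud(load(n)).reshape(-1,3);P=P[np.isfinite(P[:,0])]
    c,s=np.cos(a),np.sin(a);d=P[:,:2]-[cx,cy];u=c*d[:,0]+s*d[:,1];v=-s*d[:,0]+c*d[:,1]
    return P[(np.abs(u)<.2)&(np.abs(v)<.065)&(P[:,2]>.005)&(P[:,2]<.18)]
def fitstand(ns,cx,cy,a):
    Q=np.vstack([standpts(n,cx,cy,a) for n in ns])
    best=min((least_squares(stand_res,[cx+dx,cy+dy,a,0],args=(Q,),loss='soft_l1',f_scale=.002,x_scale=[.01,.01,.1,.01]) for dx in(-.01,0,.01) for dy in(-.015,0,.015)),key=lambda r:r.cost)
    return len(Q),best.cost/len(Q)*1e6,best.x
E
python3 - <<'E'
from h import *
for nm,c in dict(blue=(.447,-.09,np.radians(-94)),yel=(.645,-.1,np.radians(-94))).items():
    for ns in [["scene0"],["side0"],["scene0","side0"],["w1"]]:
        n,cst,x=fitstand(ns,*c); print(nm,ns,n,round(cst,3),x[:2].round(4),np.degrees(x[2]).round(2),x[3].round(4))
E
```

```text
blue ['scene0'] 10740 1.157 [ 0.449  -0.0924] -94.67 -0.0001
blue ['side0'] 4724 1.632 [ 0.4519 -0.0935] -94.98 0.0016
blue ['scene0', 'side0'] 15464 1.394 [ 0.4493 -0.0926] -94.78 0.0005
blue ['w1'] 16732 1.856 [ 0.4514 -0.0787] -94.78 -0.0007
yel ['scene0'] 8413 1.268 [ 0.6467 -0.1025] -91.77 0.0
yel ['side0'] 5514 1.646 [ 0.6501 -0.1035] -91.87 0.002
yel ['scene0', 'side0'] 13927 1.521 [ 0.6468 -0.1027] -91.94 0.001
yel ['w1'] 3101 3.705 [ 0.6561 -0.0884] -88.14 -0.0005
```

```bash
python3 - <<'E'
s=open('h.py').read()
s=s.replace('''        for k,q in zip(("wx","wy","wz"),w):
            if abs(q)>=.005: r[k]=round(q,2)
        if hand is not None:r["hand"]=hand
''','''        for k,q in zip(("wx","wy","wz"),w): r[k]=round(q,2)+0.
        r["hand"]=hand
''')
open('h.py','w').write(s)
E
python3 - <<'E'
from h import *
pl((.4416,.2037,.22),115.5,10,.5)
E
```

```text
now [0.5416 0.2257 0.3447] yaw 155.1 -> [0.4416 0.2037 0.22  ] yaw 115.5 d-39.6 j7 0.71 rowdist 16.1mm rot/row 3.96 w 1.002 t 1.9
[{"tx": 0.81, "ty": -0.62, "tz": 1.25, "wx": 0.0, "wy": 0.0, "wz": 0.66, "hand": 0.5},{"tx": 0.77, "ty": -0.68, "tz": 1.25, "wx": 0.0, "wy": 0.0, "wz": 0.66, "hand": 0.5},{"tx": 0.72, "ty": -0.73, "tz": 1.25, "wx": 0.0, "wy": 0.0, "wz": 0.66, "hand": 0.5},{"tx": 0.67, "ty": -0.77, "tz": 1.25, "wx": 0.0, "wy": 0.0, "wz": 0.66, "hand": 0.5},{"tx": 0.61, "ty": -0.82, "tz": 1.25, "wx": 0.0, "wy": 0.0, "wz": 0.66, "hand": 0.5},{"tx": 0.56, "ty": -0.86, "tz": 1.25, "wx": 0.0, "wy": 0.0, "wz": 0.66, "hand": 0.5},{"tx": 0.49, "ty": -0.9, "tz": 1.25, "wx": 0.0, "wy": 0.0, "wz": 0.66, "hand": 0.5},{"tx": 0.43, "ty": -0.93, "tz": 1.25, "wx": 0.0, "wy": 0.0, "wz": 0.66, "hand": 0.5},{"tx": 0.37, "ty": -0.96, "tz": 1.25, "wx": 0.0, "wy": 0.0, "wz": 0.66, "hand": 0.5},{"tx": 0.3, "ty": -0.98, "tz": 1.25, "wx": 0.0, "wy": 0.0, "wz": 0.66, "hand": 0.5}]
```

Request:
step_arm(
  plan=[
    {"tx": 0.8, "ty": -0.6, "tz": 1.25, "wx": 0, "wy": 0, "wz": 0.66, "hand": 0.5},
    {"tx": 0.8, "ty": -0.7, "tz": 1.25, "wx": 0, "wy": 0, "wz": 0.66, "hand": 0.5},
    {"tx": 0.7, "ty": -0.7, "tz": 1.25, "wx": 0, "wy": 0, "wz": 0.66, "hand": 0.5},
    {"tx": 0.7, "ty": -0.8, "tz": 1.25, "wx": 0, "wy": 0, "wz": 0.66, "hand": 0.5},
    {"tx": 0.6, "ty": -0.8, "tz": 1.25, "wx": 0, "wy": 0, "wz": 0.66, "hand": 0.5},
    {"tx": 0.6, "ty": -0.9, "tz": 1.25, "wx": 0, "wy": 0, "wz": 0.66, "hand": 0.5},
    {"tx": 0.5, "ty": -0.9, "tz": 1.25, "wx": 0, "wy": 0, "wz": 0.66, "hand": 0.5},
    {"tx": 0.4, "ty": -0.9, "tz": 1.25, "wx": 0, "wy": 0, "wz": 0.66, "hand": 0.5},
    {"tx": 0.4, "ty": -1.0, "tz": 1.25, "wx": 0, "wy": 0, "wz": 0.66, "hand": 0.5},
    {"tx": 0.3, "ty": -1.0, "tz": 1.25, "wx": 0, "wy": 0, "wz": 0.66, "hand": 0.5},
  ],
)

```text
clock: 2.75
position: [0.4403, 0.2035, 0.2193]
ee_rot: [1.683, 2.653, 0.001]
force: [0.5, -0.3, 0.2]
width: 0.502
```

```bash
python3 - <<'E'
from h import *
pl((.4416,.2037,.108),115.5,6,.5)
E
```

```text
now [0.4403 0.2035 0.2193] yaw 115.2 -> [0.4416 0.2037 0.108 ] yaw 115.5 d0.3 j7 -0.02 rowdist 18.6mm rot/row 0.04 w 0.502 t 2.8
[{"tx": -0.01, "ty": 0.02, "tz": 1.85, "wx": 0.0, "wy": 0.0, "wz": -0.01, "hand": 0.5},{"tx": -0.01, "ty": 0.02, "tz": 1.85, "wx": 0.0, "wy": 0.0, "wz": -0.01, "hand": 0.5},{"tx": -0.01, "ty": 0.02, "tz": 1.85, "wx": 0.0, "wy": 0.0, "wz": -0.01, "hand": 0.5},{"tx": -0.01, "ty": 0.02, "tz": 1.85, "wx": 0.0, "wy": 0.0, "wz": -0.01, "hand": 0.5},{"tx": -0.01, "ty": 0.02, "tz": 1.85, "wx": 0.0, "wy": 0.0, "wz": -0.01, "hand": 0.5},{"tx": -0.01, "ty": 0.02, "tz": 1.85, "wx": 0.0, "wy": 0.0, "wz": -0.01, "hand": 0.5}]
```

Request:
step_arm(
  force=25,
  plan=[
    {"tx": 0, "ty": 0.1, "tz": 1.85, "wx": 0, "wy": 0, "wz": 0, "hand": 0.5},
    {"tx": 0, "ty": 0, "tz": 1.85, "wx": 0, "wy": 0, "wz": 0, "hand": 0.5},
    {"tx": 0, "ty": 0, "tz": 1.85, "wx": 0, "wy": 0, "wz": 0, "hand": 0.5},
    {"tx": 0, "ty": 0, "tz": 1.85, "wx": 0, "wy": 0, "wz": 0, "hand": 0.5},
    {"tx": 0, "ty": 0, "tz": 1.85, "wx": 0, "wy": 0, "wz": 0, "hand": 0.5},
    {"tx": 0, "ty": 0, "tz": 1.85, "wx": 0, "wy": 0, "wz": 0, "hand": 0.5},
    {"tx": 0, "ty": 0, "tz": 0, "wx": 0, "wy": 0, "wz": 0, "hand": 0.5},
    {"tx": 0, "ty": 0, "tz": 0, "wx": 0, "wy": 0, "wz": 0, "hand": 0.5},
    {"tx": 0, "ty": 0, "tz": 0, "wx": 0, "wy": 0, "wz": 0, "hand": 0},
    {"tx": 0, "ty": 0, "tz": 0, "wx": 0, "wy": 0, "wz": 0, "hand": 0},
  ],
)

```text
clock: 3.58
position: [0.4424, 0.2044, 0.1099]
ee_rot: [1.678, 2.655, 0.003]
force: [0.0, 0.3, 0.5]
width: 0.403
```

Request:
step_arm(
  plan=[
    {"tx": 0, "ty": 0, "tz": 0, "wx": 0, "wy": 0, "wz": 0, "hand": 0},
    {"tx": 0, "ty": 0, "tz": 0, "wx": 0, "wy": 0, "wz": 0, "hand": 0},
    {"tx": 0, "ty": 0, "tz": 0, "wx": 0, "wy": 0, "wz": 0, "hand": 0},
    {"tx": 0, "ty": 0, "tz": 0, "wx": 0, "wy": 0, "wz": 0, "hand": 0},
    {"tx": 0, "ty": 0, "tz": -2, "wx": 0, "wy": 0, "wz": 0, "hand": 0},
    {"tx": 0, "ty": 0, "tz": -3, "wx": 0, "wy": 0, "wz": 0, "hand": 0},
    {"tx": 0, "ty": 0, "tz": -3, "wx": 0, "wy": 0, "wz": 0, "hand": 0},
    {"tx": 0, "ty": 0, "tz": -3, "wx": 0, "wy": 0, "wz": 0, "hand": 0},
    {"tx": 0, "ty": 0, "tz": -3, "wx": 0, "wy": 0, "wz": 0, "hand": 0},
    {"tx": 0, "ty": 0, "tz": -3, "wx": 0, "wy": 0, "wz": 0, "hand": 0},
  ],
)

```text
clock: 4.42
position: [0.4412, 0.2036, 0.2802]
ee_rot: [-1.678, -2.656, 0.001]
force: [0.2, 0.3, -1.4]
width: 0.103
```

```bash
python3 - <<'E'
from h import *
# blue placement start: stand (-85, +48)
c=np.array([.4505,-.093]);a=np.radians(-94.8);X=np.array([np.cos(a),np.sin(a)]);Y=np.array([-X[1],X[0]])
L=c-.085*X; print("load",L, "start",L+.05*Y)
pl((*(L+.055*Y),.067+.109+.06),85.2,8,0)
snap("scene","s1");snap("wrist","w2")
E
```

```text
load [ 0.45761262 -0.00829811] start [ 0.50743726 -0.012482  ]
now [0.4412 0.2036 0.2802] yaw 115.4 -> [ 0.5124 -0.0129  0.236 ] yaw 85.2 d-30.2 j7 -0.03 rowdist 29.0mm rot/row 3.78 w 0.103 t 4.4
[{"tx": -2.83, "ty": -0.36, "tz": 0.55, "wx": 0.0, "wy": 0.0, "wz": 0.63, "hand": 0},{"tx": -2.84, "ty": -0.17, "tz": 0.55, "wx": 0.0, "wy": 0.0, "wz": 0.63, "hand": 0},{"tx": -2.85, "ty": 0.02, "tz": 0.55, "wx": 0.0, "wy": 0.0, "wz": 0.63, "hand": 0},{"tx": -2.84, "ty": 0.21, "tz": 0.55, "wx": 0.0, "wy": 0.0, "wz": 0.63, "hand": 0},{"tx": -2.82, "ty": 0.39, "tz": 0.55, "wx": 0.0, "wy": 0.0, "wz": 0.63, "hand": 0},{"tx": -2.79, "ty": 0.58, "tz": 0.55, "wx": 0.0, "wy": 0.0, "wz": 0.63, "hand": 0},{"tx": -2.75, "ty": 0.76, "tz": 0.55, "wx": 0.0, "wy": 0.0, "wz": 0.63, "hand": 0},{"tx": -2.69, "ty": 0.94, "tz": 0.55, "wx": 0.0, "wy": 0.0, "wz": 0.63, "hand": 0}]
```

View pics/w2.png

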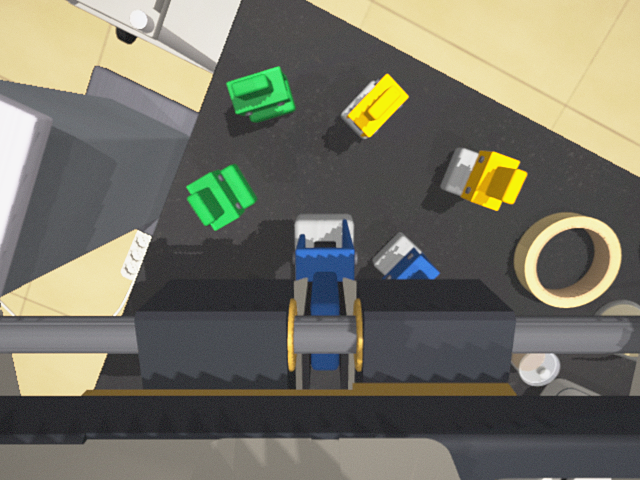

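View pics/s1.png

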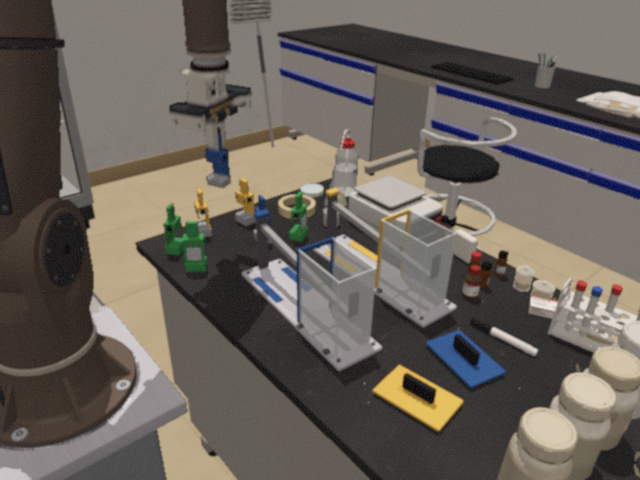

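Request:
step_arm(
  plan=[
    {"tx": -2.8, "ty": -0.4, "tz": 0, "wx": 0, "wy": 0, "wz": 0.63, "hand": 0},
    {"tx": -2.8, "ty": -0.2, "tz": 0, "wx": 0, "wy": 0, "wz": 0.63, "hand": 0},
    {"tx": -2.8, "ty": 0, "tz": 0, "wx": 0, "wy": 0, "wz": 0.63, "hand": 0},
    {"tx": -2.8, "ty": 0.2, "tz": 0, "wx": 0, "wy": 0, "wz": 0.63, "hand": 0},
    {"tx": -2.8, "ty": 0.4, "tz": 0, "wx": 0, "wy": 0, "wz": 0.63, "hand": 0},
    {"tx": -2.8, "ty": 0.6, "tz": 0, "wx": 0, "wy": 0, "wz": 0.63, "hand": 0},
    {"tx": -2.8, "ty": 0.8, "tz": 0, "wx": 0, "wy": 0, "wz": 0.63, "hand": 0},
    {"tx": -2.7, "ty": 0.9, "tz": 0, "wx": 0, "wy": 0, "wz": 0.63, "hand": 0},
    {"tx": 0, "ty": 0, "tz": 0, "wx": 0, "wy": 0, "wz": 0, "hand": 0},
    {"tx": 0, "ty": 0, "tz": 0, "wx": 0, "wy": 0, "wz": 0, "hand": 0},
  ],
)

```text
clock: 5.35
position: [0.5115, -0.0136, 0.2779]
ee_rot: [-2.316, -2.122, 0.002]
force: [-0.0, 1.1, -1.9]
width: 0.108
```

```bash
python3 - <<'E'
from h import *
snap("scene","s2");snap("side","d2");snap("wrist","w3")
c=np.array([.4505,-.093]);a=np.radians(-94.8);X=np.array([np.cos(a),np.sin(a)]);Y=np.array([-X[1],X[0]])
L=c-.085*X
pl((*(L+.055*Y),.067+.1085),85.2,6,0)
for n in ["s2","d2","w3"]:
    Q=hang([n],.512,-.013,.05);P=cloud(load(n)).reshape(-1,3)
    k=(np.hypot(P[:,0]-.512,P[:,1]+.013)<.042)&(P[:,2]>.16)&(P[:,2]<.25)
    Q=P[k]-[0,0,.17]
    if len(Q)<40: print(n,len(Q));continue
    b=fit(Q,.512,-.013,a0=a)[0];print(n,len(Q),b[0].round(2),b[1][:2].round(4),np.degrees(b[1][2]).round(1),(b[1][3]+.17).round(4))
print(fitstand(["w3"],.4505,-.093,a))
E
```

```text
now [ 0.5113 -0.0106  0.2782] yaw 85.3 -> [ 0.5124 -0.0129  0.1755] yaw 85.2 d-0.1 j7 -0.02 rowdist 17.1mm rot/row 0.02 w 0.103 t 5.5
[{"tx": -0.04, "ty": 0.02, "tz": 1.71, "wx": 0.0, "wy": 0.0, "wz": 0.0, "hand": 0},{"tx": -0.04, "ty": 0.02, "tz": 1.71, "wx": 0.0, "wy": 0.0, "wz": 0.0, "hand": 0},{"tx": -0.04, "ty": 0.02, "tz": 1.71, "wx": 0.0, "wy": 0.0, "wz": 0.0, "hand": 0},{"tx": -0.04, "ty": 0.02, "tz": 1.71, "wx": 0.0, "wy": 0.0, "wz": 0.0, "hand": 0},{"tx": -0.04, "ty": 0.02, "tz": 1.71, "wx": 0.0, "wy": 0.0, "wz": 0.0, "hand": 0},{"tx": -0.04, "ty": 0.02, "tz": 1.71, "wx": 0.0, "wy": 0.0, "wz": 0.0, "hand": 0}]
s2 791 0.81 [ 0.5101 -0.0141] -94.8 0.1678
d2 326 1.51 [ 0.5129 -0.0125] -92.1 0.1698
w3 3194 0.49 [ 0.5106 -0.011 ] -94.8 0.1674
(16194, np.float64(1.8654137801236725), array([ 4.50087730e-01, -8.70276948e-02, -1.65643787e+00, -6.79701940e-04]))
```

View pics/w3.png

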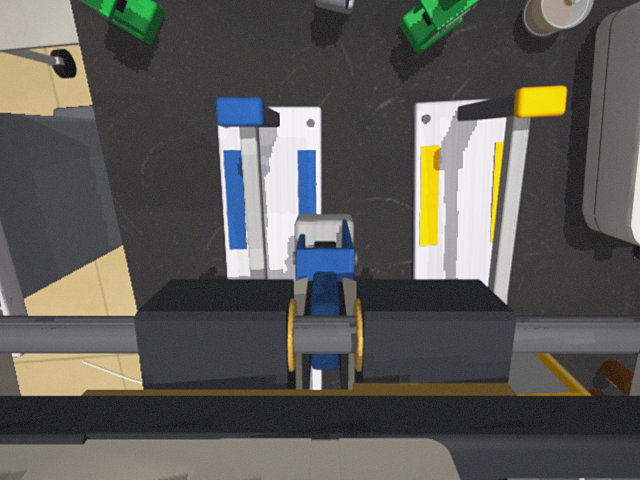

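Request:
step_arm(
  plan=[
    {"tx": 0, "ty": 0, "tz": 1.7, "wx": 0, "wy": 0, "wz": 0, "hand": 0},
    {"tx": 0, "ty": 0, "tz": 1.7, "wx": 0, "wy": 0, "wz": 0, "hand": 0},
    {"tx": 0, "ty": 0, "tz": 1.7, "wx": 0, "wy": 0, "wz": 0, "hand": 0},
    {"tx": 0, "ty": 0, "tz": 1.7, "wx": 0, "wy": 0, "wz": 0, "hand": 0},
    {"tx": 0, "ty": 0, "tz": 1.7, "wx": 0, "wy": 0, "wz": 0, "hand": 0},
    {"tx": 0, "ty": 0, "tz": 1.6, "wx": 0, "wy": 0, "wz": 0, "hand": 0},
    {"tx": 0, "ty": 0, "tz": 0, "wx": 0, "wy": 0, "wz": 0, "hand": 0},
    {"tx": 0, "ty": 0, "tz": 0, "wx": 0, "wy": 0, "wz": 0, "hand": 0},
    {"tx": 0, "ty": 0, "tz": 0, "wx": 0, "wy": 0, "wz": 0, "hand": 0},
    {"tx": 0, "ty": 0, "tz": 0, "wx": 0, "wy": 0, "wz": 0, "hand": 0},
  ],
)

```text
clock: 6.33
position: [0.5125, -0.0115, 0.1788]
ee_rot: [2.311, 2.126, 0.002]
force: [0.8, -0.4, -0.5]
width: 0.105
```

```bash
cat >> h.py <<'E'
ST=dict(blue=(.4505,-.093,-94.8),yel=(.6484,-.103,-91.85))
def rel(st,name=True):
    from cell import arm
    s=arm.observe();x,y,a=ST[st];a=np.radians(a);d=s['position'][:2]-[x,y]
    u=d@[np.cos(a),np.sin(a)];v=d@[-np.sin(a),np.cos(a)]
    Xt=Ro.from_rotvec(s['ee_rot']).as_matrix()
    print(st,"stand-frame TCP mm x %.1f y %.1f z %.1f"%(u*1e3,v*1e3,s['position'][2]*1e3),"yaw err",round((np.degrees(np.arctan2(Xt[1,0],Xt[0,0])-a)+90)%180-90,2),"zaxis",Xt[:,2].round(3),"F",s['force'].round(2),"w",s['width'].round(3),"t",round(s['clock'],2))
E
python3 -c "
from h import *
rel('blue')"
```

```text
Traceback (most recent call last):
  File "h.py", line 96, in rel
    print(st,"stand-frame TCP mm x %.1f y %.1f z %.1f"%(u*1e3,v*1e3,s['position'][2]*1e3),"yaw err",round((np.degrees(np.arctan2(Xt[1,0],Xt[0,0])-a)+90)%180-90,2),"zaxis",Xt[:,2].round(3),"F",s['force'].round(2),"w",s['width'].round(3),"t",round(s['clock'],2))
                                                                                                                                                                                                                        ^^^^^^^^^^^^^^^^
AttributeError: 'float' object has no attribute 'round'
```

Request:
step_arm(
  plan=[
    {"tx": 0, "ty": -1, "tz": 0.15, "wx": 0, "wy": 0, "wz": 0, "hand": 0},
    {"tx": 0, "ty": -1, "tz": 0, "wx": 0, "wy": 0, "wz": 0, "hand": 0},
    {"tx": 0, "ty": -1, "tz": 0, "wx": 0, "wy": 0, "wz": 0, "hand": 0},
    {"tx": 0, "ty": -1, "tz": 0, "wx": 0, "wy": 0, "wz": 0, "hand": 0},
    {"tx": 0, "ty": -1, "tz": 0, "wx": 0, "wy": 0, "wz": 0, "hand": 0},
    {"tx": 0, "ty": -0.5, "tz": 0, "wx": 0, "wy": 0, "wz": 0, "hand": 0},
    {"tx": 0, "ty": 0, "tz": 0, "wx": 0, "wy": 0, "wz": 0, "hand": 0},
    {"tx": 0, "ty": 0, "tz": 0, "wx": 0, "wy": 0, "wz": 0, "hand": 0},
    {"tx": 0, "ty": 0, "tz": 0, "wx": 0, "wy": 0, "wz": 0, "hand": 0},
    {"tx": 0, "ty": 0, "tz": 0, "wx": 0, "wy": 0, "wz": 0, "hand": 0},
  ],
)

```text
clock: 7.17
position: [0.4576, -0.0072, 0.1763]
ee_rot: [2.312, 2.126, 0.001]
force: [-0.5, 0.2, -1.3]
width: 0.106
```

```bash
sed -i "s/s\['width'\].round(3)/round(float(s['width']),3)/" h.py; python3 -c "
from h import *
rel('blue'); snap('side','d3'); snap('scene','s3')
for n in ['d3','s3']:
    im=load(n)['im'][:,:,::-1]; P=proj(load(n),[.4576,-.008,.12])[0].astype(int); print(P)
    a=im[P[1]-70:P[1]+70,P[0]-90:P[0]+90]; cv2.imwrite('pics/%sz.png'%n,cv2.resize(a,None,fx=4,fy=4,interpolation=2))
"
```

```text
blue stand-frame TCP mm x -86.1 y -0.1 z 176.3 yaw err -0.01 zaxis [ 0.001 -0.    -1.   ] F [-0.46  0.21 -1.34] w 0.106 t 7.17
[267 227]
[282 239]
```

View pics/d3z.png

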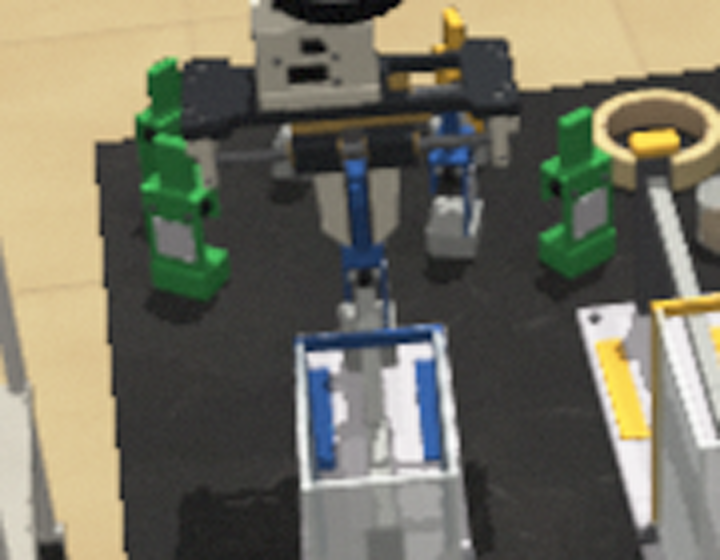

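View pics/s3z.png

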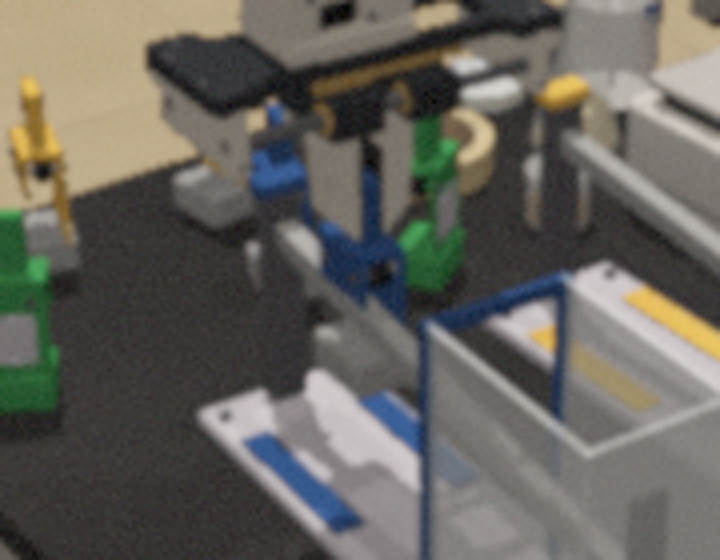

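Request:
step_arm(
  plan=[
    {"tx": 0, "ty": 0, "tz": 0.3, "wx": 0, "wy": 0, "wz": 0, "hand": 0},
    {"tx": 0, "ty": 0, "tz": 0.3, "wx": 0, "wy": 0, "wz": 0, "hand": 0},
    {"tx": 0, "ty": 0, "tz": 0.2, "wx": 0, "wy": 0, "wz": 0, "hand": 0},
    {"tx": 0, "ty": 0, "tz": 0.2, "wx": 0, "wy": 0, "wz": 0, "hand": 0},
    {"tx": 0, "ty": 0, "tz": 0.1, "wx": 0, "wy": 0, "wz": 0, "hand": 0},
    {"tx": 0, "ty": 0, "tz": 0.1, "wx": 0, "wy": 0, "wz": 0, "hand": 0},
    {"tx": 0, "ty": 0, "tz": 0, "wx": 0, "wy": 0, "wz": 0, "hand": 0},
    {"tx": 0, "ty": 0, "tz": 0, "wx": 0, "wy": 0, "wz": 0, "hand": 0},
    {"tx": 0, "ty": 0, "tz": 0, "wx": 0, "wy": 0, "wz": 0, "hand": 0},
    {"tx": 0, "ty": 0, "tz": 0, "wx": 0, "wy": 0, "wz": 0, "hand": 0},
  ],
)

```text
clock: 8.1
position: [0.4571, -0.0072, 0.1643]
ee_rot: [2.313, 2.126, 0.0]
force: [0.1, 0.4, -1.4]
width: 0.11
```

Request:
step_arm(
  plan=[
    {"tx": 0, "ty": 0, "tz": 0.1, "wx": 0, "wy": 0, "wz": 0, "hand": 0},
    {"tx": 0, "ty": 0, "tz": 0.1, "wx": 0, "wy": 0, "wz": 0, "hand": 0},
    {"tx": 0, "ty": 0, "tz": 0, "wx": 0, "wy": 0, "wz": 0, "hand": 0},
    {"tx": 0, "ty": 0, "tz": 0, "wx": 0, "wy": 0, "wz": 0, "hand": 0},
    {"tx": 0, "ty": 0, "tz": 0, "wx": 0, "wy": 0, "wz": 0, "hand": 0},
    {"tx": 0, "ty": 0, "tz": 0, "wx": 0, "wy": 0, "wz": 0, "hand": 0},
    {"tx": 0, "ty": 0, "tz": 0, "wx": 0, "wy": 0, "wz": 0, "hand": 0},
    {"tx": 0, "ty": 0, "tz": 0, "wx": 0, "wy": 0, "wz": 0, "hand": 0},
    {"tx": 0, "ty": 0, "tz": 0, "wx": 0, "wy": 0, "wz": 0, "hand": 0},
    {"tx": 0, "ty": 0, "tz": 0, "wx": 0, "wy": 0, "wz": 0, "hand": 0},
  ],
)

```text
clock: 8.93
position: [0.4573, -0.0073, 0.1627]
ee_rot: [2.313, 2.126, 0.001]
force: [-1.3, -0.8, 6.1]
width: 0.105
```

Request:
step_arm(
  plan=[
    {"tx": 0, "ty": 0, "tz": -0.1, "wx": 0, "wy": 0, "wz": 0, "hand": 0},
    {"tx": 0, "ty": 0, "tz": 0, "wx": 0, "wy": 0, "wz": 0, "hand": 0},
    {"tx": 0, "ty": 0, "tz": 0, "wx": 0, "wy": 0, "wz": 0, "hand": 0.5},
    {"tx": 0, "ty": 0, "tz": 0, "wx": 0, "wy": 0, "wz": 0, "hand": 0.5},
    {"tx": 0, "ty": 0, "tz": 0, "wx": 0, "wy": 0, "wz": 0, "hand": 0.5},
    {"tx": 0, "ty": 0, "tz": 0, "wx": 0, "wy": 0, "wz": 0, "hand": 0.5},
    {"tx": 0, "ty": 0, "tz": 0, "wx": 0, "wy": 0, "wz": 0, "hand": 0.5},
    {"tx": 0, "ty": 0, "tz": 0, "wx": 0, "wy": 0, "wz": 0, "hand": 0.5},
    {"tx": 0, "ty": 0, "tz": 0, "wx": 0, "wy": 0, "wz": 0, "hand": 0.5},
    {"tx": 0, "ty": 0, "tz": 0, "wx": 0, "wy": 0, "wz": 0, "hand": 0.5},
  ],
)

```text
clock: 9.77
position: [0.457, -0.0072, 0.1632]
ee_rot: [-2.313, -2.126, 0.0]
force: [0.5, -0.3, 0.4]
width: 0.502
```

Request:
step_arm(
  plan=[
    {"tx": 0, "ty": 0, "tz": 0, "wx": 0, "wy": 0, "wz": 0, "hand": 0.5},
    {"tx": 0, "ty": 0, "tz": 0, "wx": 0, "wy": 0, "wz": 0, "hand": 0.5},
    {"tx": 0, "ty": 0, "tz": -2, "wx": 0, "wy": 0, "wz": 0, "hand": 0.5},
    {"tx": 0, "ty": 0, "tz": -3, "wx": 0, "wy": 0, "wz": 0, "hand": 0.5},
    {"tx": 0, "ty": 0, "tz": -3, "wx": 0, "wy": 0, "wz": 0, "hand": 0.5},
    {"tx": 0, "ty": 0, "tz": 0, "wx": 0, "wy": 0, "wz": 0, "hand": 0.5},
    {"tx": 0, "ty": 0, "tz": 0, "wx": 0, "wy": 0, "wz": 0, "hand": 0.5},
    {"tx": 0, "ty": 0, "tz": 0, "wx": 0, "wy": 0, "wz": 0, "hand": 0.5},
    {"tx": 0, "ty": 0, "tz": 0, "wx": 0, "wy": 0, "wz": 0, "hand": 0.5},
    {"tx": 0, "ty": 0, "tz": 0, "wx": 0, "wy": 0, "wz": 0, "hand": 0.5},
  ],
)

```text
clock: 10.6
position: [0.4563, -0.0073, 0.2422]
ee_rot: [-2.312, -2.125, 0.003]
force: [0.2, -0.6, -0.2]
width: 0.504
```

```bash
python3 -c "
from h import *
rel('blue'); snap('side','d4'); snap('scene','s4')
for n in ['d4','s4']:
    im=load(n)['im'][:,:,::-1]; P=proj(load(n),[.45,-.1,.08])[0].astype(int); print(P)
    a=im[P[1]-90:P[1]+90,P[0]-110:P[0]+110]; cv2.imwrite('pics/%sz.png'%n,cv2.resize(a,None,fx=3,fy=3,interpolation=2))
"
```

```text
blue stand-frame TCP mm x -85.9 y -1.4 z 242.2 yaw err -0.02 zaxis [-0.002 -0.    -1.   ] F [ 0.2  -0.64 -0.18] w 0.504 t 10.6
[270 264]
[308 277]
```

View pics/d4z.png

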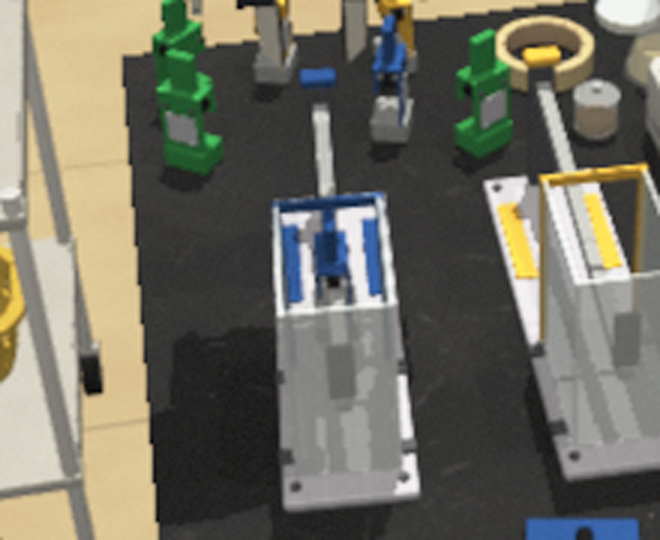

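View pics/s4z.png

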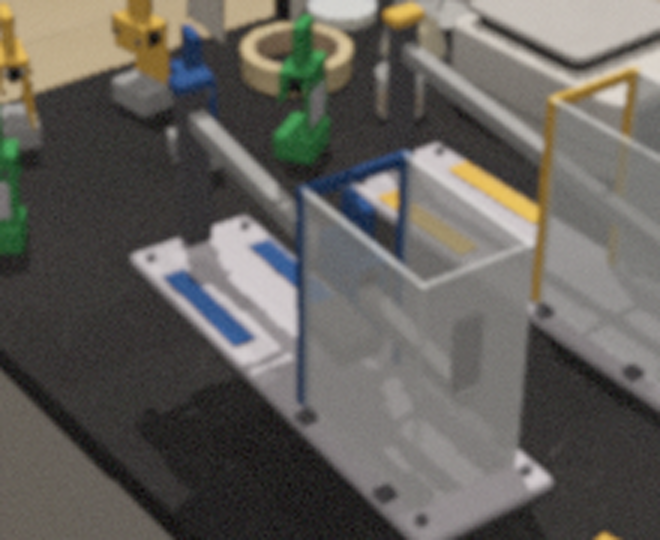

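```bash
python3 - <<'E'
from h import *
pl((.5398,.1863,.22),73,8,.5)
snap('side','d5')
n='d5'
im=load(n)['im'][:,:,::-1]; P=proj(load(n),[.45,-.1,.08])[0].astype(int)
a=im[P[1]-90:P[1]+90,P[0]-110:P[0]+110]; cv2.imwrite('pics/%sz.png'%n,cv2.resize(a,None,fx=3,fy=3,interpolation=2))
E
```

```text
now [ 0.4566 -0.0073  0.2425] yaw 85.2 -> [0.5398 0.1863 0.22  ] yaw 73.0 d-12.2 j7 -0.07 rowdist 26.5mm rot/row 1.52 w 0.499 t 10.7
[{"tx": 2.5, "ty": 0.83, "tz": 0.28, "wx": 0.0, "wy": 0.0, "wz": 0.25, "hand": 0.5},{"tx": 2.52, "ty": 0.77, "tz": 0.28, "wx": 0.0, "wy": 0.0, "wz": 0.25, "hand": 0.5},{"tx": 2.54, "ty": 0.7, "tz": 0.28, "wx": 0.0, "wy": 0.0, "wz": 0.25, "hand": 0.5},{"tx": 2.56, "ty": 0.63, "tz": 0.28, "wx": 0.0, "wy": 0.0, "wz": 0.25, "hand": 0.5},{"tx": 2.57, "ty": 0.57, "tz": 0.28, "wx": 0.0, "wy": 0.0, "wz": 0.25, "hand": 0.5},{"tx": 2.59, "ty": 0.5, "tz": 0.28, "wx": 0.0, "wy": 0.0, "wz": 0.25, "hand": 0.5},{"tx": 2.6, "ty": 0.43, "tz": 0.28, "wx": 0.0, "wy": 0.0, "wz": 0.25, "hand": 0.5},{"tx": 2.61, "ty": 0.36, "tz": 0.28, "wx": 0.0, "wy": 0.0, "wz": 0.25, "hand": 0.5}]
```

View pics/d5z.png

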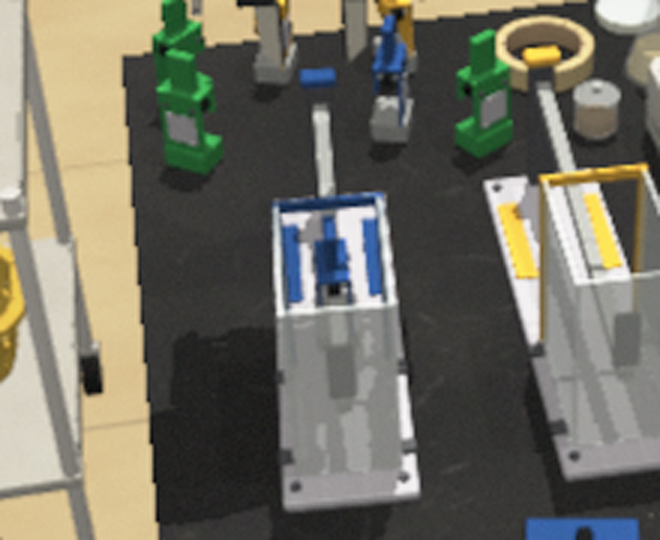

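Still rolling (it moved a little between frames). Go on to the second blue hanger.

Request:
step_arm(
  plan=[
    {"tx": 2.5, "ty": 0.8, "tz": 0.2, "wx": 0, "wy": 0, "wz": 0.25, "hand": 0.5},
    {"tx": 2.5, "ty": 0.8, "tz": 0.2, "wx": 0, "wy": 0, "wz": 0.25, "hand": 0.5},
    {"tx": 2.5, "ty": 0.7, "tz": 0.2, "wx": 0, "wy": 0, "wz": 0.25, "hand": 0.5},
    {"tx": 2.6, "ty": 0.6, "tz": 0.2, "wx": 0, "wy": 0, "wz": 0.25, "hand": 0.5},
    {"tx": 2.6, "ty": 0.6, "tz": 0.3, "wx": 0, "wy": 0, "wz": 0.25, "hand": 0.5},
    {"tx": 2.6, "ty": 0.5, "tz": 0.3, "wx": 0, "wy": 0, "wz": 0.25, "hand": 0.5},
    {"tx": 2.6, "ty": 0.4, "tz": 0.3, "wx": 0, "wy": 0, "wz": 0.25, "hand": 0.5},
    {"tx": 2.6, "ty": 0.4, "tz": 0.3, "wx": 0, "wy": 0, "wz": 0.25, "hand": 0.5},
    {"tx": 0, "ty": 0, "tz": 0, "wx": 0, "wy": 0, "wz": 0, "hand": 0.5},
    {"tx": 0, "ty": 0, "tz": 0, "wx": 0, "wy": 0, "wz": 0, "hand": 0.5},
  ],
)

```text
clock: 11.58
position: [0.5401, 0.1879, 0.2222]
ee_rot: [2.52, 1.876, -0.003]
force: [0.3, -0.9, 0.8]
width: 0.497
```

```bash
python3 - <<'E'
from h import *
pl((.5398,.1863,.108),73,6,.5)
snap('side','d6')
n='d6'
im=load(n)['im'][:,:,::-1]; P=proj(load(n),[.45,-.1,.08])[0].astype(int)
a=im[P[1]-90:P[1]+90,P[0]-110:P[0]+110]; cv2.imwrite('pics/%sz.png'%n,cv2.resize(a,None,fx=3,fy=3,interpolation=2))
E
```

```text
now [0.5401 0.1879 0.2222] yaw 73.3 -> [0.5398 0.1863 0.108 ] yaw 73.0 d-0.3 j7 -0.52 rowdist 19.0mm rot/row 0.06 w 0.497 t 11.6
[{"tx": -0.02, "ty": 0.0, "tz": 1.9, "wx": 0.0, "wy": 0.0, "wz": 0.01, "hand": 0.5},{"tx": -0.02, "ty": 0.0, "tz": 1.9, "wx": 0.0, "wy": 0.0, "wz": 0.01, "hand": 0.5},{"tx": -0.02, "ty": 0.0, "tz": 1.9, "wx": 0.0, "wy": 0.0, "wz": 0.01, "hand": 0.5},{"tx": -0.02, "ty": 0.0, "tz": 1.9, "wx": 0.0, "wy": 0.0, "wz": 0.01, "hand": 0.5},{"tx": -0.02, "ty": 0.0, "tz": 1.9, "wx": 0.0, "wy": 0.0, "wz": 0.01, "hand": 0.5},{"tx": -0.02, "ty": 0.0, "tz": 1.9, "wx": 0.0, "wy": 0.0, "wz": 0.01, "hand": 0.5}]
```

View pics/d6z.png

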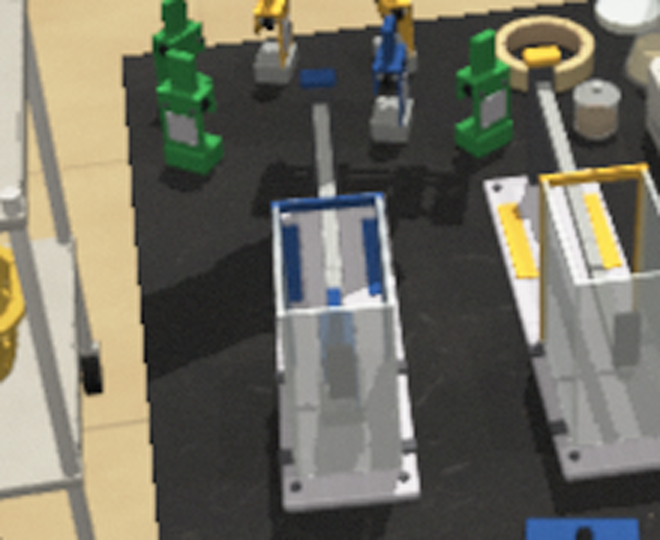

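First hanger has rolled down to the stop. Grasp the second.

Request:
step_arm(
  plan=[
    {"tx": -0.1, "ty": 0, "tz": 1.9, "wx": 0, "wy": 0, "wz": 0, "hand": 0.5},
    {"tx": 0, "ty": 0, "tz": 1.9, "wx": 0, "wy": 0, "wz": 0, "hand": 0.5},
    {"tx": 0, "ty": 0, "tz": 1.9, "wx": 0, "wy": 0, "wz": 0, "hand": 0.5},
    {"tx": 0, "ty": 0, "tz": 1.9, "wx": 0, "wy": 0, "wz": 0, "hand": 0.5},
    {"tx": 0, "ty": 0, "tz": 1.9, "wx": 0, "wy": 0, "wz": 0, "hand": 0.5},
    {"tx": 0, "ty": 0, "tz": 1.9, "wx": 0, "wy": 0, "wz": 0, "hand": 0.5},
    {"tx": 0, "ty": 0, "tz": 0, "wx": 0, "wy": 0, "wz": 0, "hand": 0.5},
    {"tx": 0, "ty": 0, "tz": 0, "wx": 0, "wy": 0, "wz": 0, "hand": 0.5},
    {"tx": 0, "ty": 0, "tz": 0, "wx": 0, "wy": 0, "wz": 0, "hand": 0},
    {"tx": 0, "ty": 0, "tz": 0, "wx": 0, "wy": 0, "wz": 0, "hand": 0},
  ],
)

```text
clock: 12.47
position: [0.5408, 0.1854, 0.1107]
ee_rot: [2.522, 1.872, 0.003]
force: [0.1, -0.9, 0.3]
width: 0.402
```

Request:
step_arm(
  plan=[
    {"tx": 0, "ty": 0, "tz": 0, "wx": 0, "wy": 0, "wz": 0, "hand": 0},
    {"tx": 0, "ty": 0, "tz": 0, "wx": 0, "wy": 0, "wz": 0, "hand": 0},
    {"tx": 0, "ty": 0, "tz": 0, "wx": 0, "wy": 0, "wz": 0, "hand": 0},
    {"tx": 0, "ty": 0, "tz": 0, "wx": 0, "wy": 0, "wz": 0, "hand": 0},
    {"tx": 0, "ty": 0, "tz": -2, "wx": 0, "wy": 0, "wz": 0, "hand": 0},
    {"tx": 0, "ty": 0, "tz": -3, "wx": 0, "wy": 0, "wz": 0, "hand": 0},
    {"tx": 0, "ty": 0, "tz": -3, "wx": 0, "wy": 0, "wz": 0, "hand": 0},
    {"tx": 0, "ty": 0, "tz": -3, "wx": 0, "wy": 0, "wz": 0, "hand": 0},
    {"tx": 0, "ty": 0, "tz": -3, "wx": 0, "wy": 0, "wz": 0, "hand": 0},
    {"tx": 0, "ty": 0, "tz": -3, "wx": 0, "wy": 0, "wz": 0, "hand": 0},
  ],
)

```text
clock: 13.3
position: [0.5395, 0.1854, 0.2806]
ee_rot: [-2.522, -1.873, 0.001]
force: [0.6, 0.6, -1.2]
width: 0.109
```

```bash
python3 - <<'E'
from h import *
pl((.5124,-.0129,.28),85.2,7,0)
E
```

```text
now [0.5395 0.1854 0.2806] yaw 73.2 -> [ 0.5124 -0.0129  0.28  ] yaw 85.2 d12.0 j7 -0.55 rowdist 28.6mm rot/row 1.72 w 0.109 t 13.3
[{"tx": -2.82, "ty": 0.45, "tz": 0.01, "wx": 0.0, "wy": 0.0, "wz": -0.29, "hand": 0},{"tx": -2.84, "ty": 0.36, "tz": 0.01, "wx": 0.0, "wy": 0.0, "wz": -0.29, "hand": 0},{"tx": -2.85, "ty": 0.28, "tz": 0.01, "wx": 0.0, "wy": 0.0, "wz": -0.29, "hand": 0},{"tx": -2.85, "ty": 0.19, "tz": 0.01, "wx": 0.0, "wy": 0.0, "wz": -0.29, "hand": 0},{"tx": -2.86, "ty": 0.1, "tz": 0.01, "wx": 0.0, "wy": 0.0, "wz": -0.29, "hand": 0},{"tx": -2.86, "ty": 0.02, "tz": 0.01, "wx": 0.0, "wy": 0.0, "wz": -0.29, "hand": 0},{"tx": -2.86, "ty": -0.07, "tz": 0.01, "wx": 0.0, "wy": 0.0, "wz": -0.29, "hand": 0}]
```

Request:
step_arm(
  plan=[
    {"tx": -2.8, "ty": 0.4, "tz": 0, "wx": 0, "wy": 0, "wz": -0.29, "hand": 0},
    {"tx": -2.8, "ty": 0.4, "tz": 0, "wx": 0, "wy": 0, "wz": -0.29, "hand": 0},
    {"tx": -2.9, "ty": 0.3, "tz": 0, "wx": 0, "wy": 0, "wz": -0.29, "hand": 0},
    {"tx": -2.9, "ty": 0.2, "tz": 0, "wx": 0, "wy": 0, "wz": -0.29, "hand": 0},
    {"tx": -2.9, "ty": 0.1, "tz": 0, "wx": 0, "wy": 0, "wz": -0.29, "hand": 0},
    {"tx": -2.9, "ty": 0, "tz": 0, "wx": 0, "wy": 0, "wz": -0.29, "hand": 0},
    {"tx": -2.8, "ty": -0.1, "tz": 0, "wx": 0, "wy": 0, "wz": -0.29, "hand": 0},
    {"tx": 0, "ty": 0, "tz": 3, "wx": 0, "wy": 0, "wz": 0, "hand": 0},
    {"tx": 0, "ty": 0, "tz": 3, "wx": 0, "wy": 0, "wz": 0, "hand": 0},
    {"tx": 0, "ty": 0, "tz": 3, "wx": 0, "wy": 0, "wz": 0, "hand": 0},
  ],
)

```text
clock: 14.13
position: [0.5125, -0.014, 0.1886]
ee_rot: [2.31, 2.128, 0.002]
force: [0.8, 0.3, -2.0]
width: 0.109
```

Request:
step_arm(
  plan=[
    {"tx": 0, "ty": 0, "tz": 1.3, "wx": 0, "wy": 0, "wz": 0, "hand": 0},
    {"tx": 0, "ty": 0, "tz": 0, "wx": 0, "wy": 0, "wz": 0, "hand": 0},
    {"tx": 0, "ty": 0, "tz": 0, "wx": 0, "wy": 0, "wz": 0, "hand": 0},
    {"tx": 0, "ty": 0, "tz": 0, "wx": 0, "wy": 0, "wz": 0, "hand": 0},
    {"tx": 0, "ty": 0, "tz": 0, "wx": 0, "wy": 0, "wz": 0, "hand": 0},
    {"tx": 0, "ty": 0, "tz": 0, "wx": 0, "wy": 0, "wz": 0, "hand": 0},
    {"tx": 0, "ty": 0, "tz": 0, "wx": 0, "wy": 0, "wz": 0, "hand": 0},
    {"tx": 0, "ty": 0, "tz": 0, "wx": 0, "wy": 0, "wz": 0, "hand": 0},
    {"tx": 0, "ty": 0, "tz": 0, "wx": 0, "wy": 0, "wz": 0, "hand": 0},
    {"tx": 0, "ty": 0, "tz": 0, "wx": 0, "wy": 0, "wz": 0, "hand": 0},
  ],
)

```text
clock: 14.97
position: [0.5125, -0.0133, 0.1764]
ee_rot: [2.309, 2.13, 0.0]
force: [-0.2, 0.3, -2.1]
width: 0.104
```

```bash
python3 -c "
from h import *
rel('blue')"
```

```text
blue stand-frame TCP mm x -84.6 y 55.1 z 176.4 yaw err 0.17 zaxis [ 0.  0. -1.] F [-0.2   0.25 -2.06] w 0.104 t 14.97
```

Request:
step_arm(
  plan=[
    {"tx": 0, "ty": -1, "tz": 0, "wx": 0, "wy": 0, "wz": 0, "hand": 0},
    {"tx": 0, "ty": -1, "tz": 0, "wx": 0, "wy": 0, "wz": 0, "hand": 0},
    {"tx": 0, "ty": -1, "tz": 0, "wx": 0, "wy": 0, "wz": 0, "hand": 0},
    {"tx": 0, "ty": -1, "tz": 0, "wx": 0, "wy": 0, "wz": 0, "hand": 0},
    {"tx": 0, "ty": -1, "tz": 0, "wx": 0, "wy": 0, "wz": 0, "hand": 0},
    {"tx": 0, "ty": -0.5, "tz": 0, "wx": 0, "wy": 0, "wz": 0, "hand": 0},
    {"tx": 0, "ty": 0, "tz": 0, "wx": 0, "wy": 0, "wz": 0, "hand": 0},
    {"tx": 0, "ty": 0, "tz": 0, "wx": 0, "wy": 0, "wz": 0, "hand": 0},
    {"tx": 0, "ty": 0, "tz": 0, "wx": 0, "wy": 0, "wz": 0, "hand": 0},
    {"tx": 0, "ty": 0, "tz": 0, "wx": 0, "wy": 0, "wz": 0, "hand": 0},
  ],
)

```text
clock: 15.8
position: [0.4583, -0.0089, 0.1763]
ee_rot: [2.309, 2.129, 0.001]
force: [-0.1, -0.7, -1.5]
width: 0.103
```

```bash
python3 -c "
from h import *
rel('blue')"
```

```text
blue stand-frame TCP mm x -84.5 y 0.7 z 176.3 yaw err 0.17 zaxis [ 0.001 -0.    -1.   ] F [-0.15 -0.66 -1.52] w 0.103 t 15.8
```

Request:
step_arm(
  plan=[
    {"tx": 0, "ty": 0, "tz": 0.4, "wx": 0, "wy": 0, "wz": 0, "hand": 0},
    {"tx": 0, "ty": 0, "tz": 0.4, "wx": 0, "wy": 0, "wz": 0, "hand": 0},
    {"tx": 0, "ty": 0, "tz": 0.3, "wx": 0, "wy": 0, "wz": 0, "hand": 0},
    {"tx": 0, "ty": 0, "tz": 0.2, "wx": 0, "wy": 0, "wz": 0, "hand": 0},
    {"tx": 0, "ty": 0, "tz": 0, "wx": 0, "wy": 0, "wz": 0, "hand": 0},
    {"tx": 0, "ty": 0, "tz": 0, "wx": 0, "wy": 0, "wz": 0, "hand": 0},
    {"tx": 0, "ty": 0, "tz": 0, "wx": 0, "wy": 0, "wz": 0, "hand": 0},
    {"tx": 0, "ty": 0, "tz": 0, "wx": 0, "wy": 0, "wz": 0, "hand": 0},
    {"tx": 0, "ty": 0, "tz": 0, "wx": 0, "wy": 0, "wz": 0, "hand": 0},
    {"tx": 0, "ty": 0, "tz": 0, "wx": 0, "wy": 0, "wz": 0, "hand": 0},
  ],
)

```text
clock: 16.63
position: [0.4576, -0.0089, 0.1632]
ee_rot: [-2.309, -2.13, 0.0]
force: [-1.1, -0.3, 0.6]
width: 0.11
```

Request:
step_arm(
  plan=[
    {"tx": 0, "ty": 0, "tz": 0, "wx": 0, "wy": 0, "wz": 0, "hand": 0.5},
    {"tx": 0, "ty": 0, "tz": 0, "wx": 0, "wy": 0, "wz": 0, "hand": 0.5},
    {"tx": 0, "ty": 0, "tz": 0, "wx": 0, "wy": 0, "wz": 0, "hand": 0.5},
    {"tx": 0, "ty": 0, "tz": 0, "wx": 0, "wy": 0, "wz": 0, "hand": 0.5},
    {"tx": 0, "ty": 0, "tz": 0, "wx": 0, "wy": 0, "wz": 0, "hand": 0.5},
    {"tx": 0, "ty": 0, "tz": 0, "wx": 0, "wy": 0, "wz": 0, "hand": 0.5},
    {"tx": 0, "ty": 0, "tz": -2, "wx": 0, "wy": 0, "wz": 0, "hand": 0.5},
    {"tx": 0, "ty": 0, "tz": -3, "wx": 0, "wy": 0, "wz": 0, "hand": 0.5},
    {"tx": 0, "ty": 0, "tz": -3, "wx": 0, "wy": 0, "wz": 0, "hand": 0.5},
    {"tx": 0, "ty": 0, "tz": 0, "wx": 0, "wy": 0, "wz": 0, "hand": 0.5},
  ],
)

```text
clock: 17.47
position: [0.4602, -0.0091, 0.2479]
ee_rot: [2.307, 2.126, 0.01]
force: [1.3, 0.4, -0.0]
width: 0.495
```

```bash
python3 -c "
from h import *
pl((.4443,.3057,.243),71.4,10,.5)
z=snap('side','d7')
im=z['im'][:,:,::-1]; P=proj(z,[.45,-.1,.08])[0].astype(int)
a=im[P[1]-90:P[1]+90,P[0]-110:P[0]+110]; cv2.imwrite('pics/d7z.png',cv2.resize(a,None,fx=3,fy=3,interpolation=2))
"
```

```text
now [ 0.4602 -0.0091  0.2479] yaw 85.3 -> [0.4443 0.3057 0.243 ] yaw 71.4 d-13.9 j7 -0.06 rowdist 31.5mm rot/row 1.39 w 0.495 t 17.5
[{"tx": 3.12, "ty": -0.42, "tz": 0.05, "wx": 0.01, "wy": 0.0, "wz": 0.23, "hand": 0.5},{"tx": 3.11, "ty": -0.49, "tz": 0.05, "wx": 0.01, "wy": 0.0, "wz": 0.23, "hand": 0.5},{"tx": 3.1, "ty": -0.57, "tz": 0.05, "wx": 0.01, "wy": 0.0, "wz": 0.23, "hand": 0.5},{"tx": 3.09, "ty": -0.64, "tz": 0.05, "wx": 0.01, "wy": 0.0, "wz": 0.23, "hand": 0.5},{"tx": 3.07, "ty": -0.71, "tz": 0.05, "wx": 0.01, "wy": 0.0, "wz": 0.23, "hand": 0.5},{"tx": 3.05, "ty": -0.79, "tz": 0.06, "wx": 0.01, "wy": 0.0, "wz": 0.23, "hand": 0.5},{"tx": 3.03, "ty": -0.86, "tz": 0.06, "wx": 0.01, "wy": 0.0, "wz": 0.23, "hand": 0.5},{"tx": 3.01, "ty": -0.93, "tz": 0.06, "wx": 0.01, "wy": 0.0, "wz": 0.23, "hand": 0.5},{"tx": 2.99, "ty": -1.01, "tz": 0.06, "wx": 0.01, "wy": 0.0, "wz": 0.23, "hand": 0.5},{"tx": 2.96, "ty": -1.08, "tz": 0.06, "wx": 0.01, "wy": 0.0, "wz": 0.23, "hand": 0.5}]
```

View pics/d7z.png

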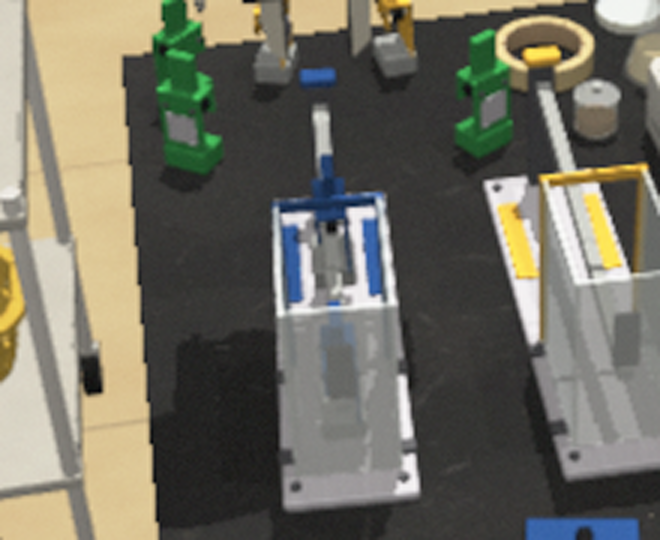

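Request:
step_arm(
  plan=[
    {"tx": 3.1, "ty": -0.4, "tz": 0, "wx": 0, "wy": 0, "wz": 0.23, "hand": 0.5},
    {"tx": 3.1, "ty": -0.5, "tz": 0, "wx": 0, "wy": 0, "wz": 0.23, "hand": 0.5},
    {"tx": 3.1, "ty": -0.5, "tz": 0, "wx": 0, "wy": 0, "wz": 0.23, "hand": 0.5},
    {"tx": 3.1, "ty": -0.6, "tz": 0, "wx": 0, "wy": 0, "wz": 0.23, "hand": 0.5},
    {"tx": 3.1, "ty": -0.7, "tz": 0, "wx": 0, "wy": 0, "wz": 0.23, "hand": 0.5},
    {"tx": 3.1, "ty": -0.8, "tz": 0, "wx": 0, "wy": 0, "wz": 0.23, "hand": 0.5},
    {"tx": 3.0, "ty": -0.8, "tz": 0, "wx": 0, "wy": 0, "wz": 0.23, "hand": 0.5},
    {"tx": 3.0, "ty": -0.9, "tz": 0, "wx": 0, "wy": 0, "wz": 0.23, "hand": 0.5},
    {"tx": 3.0, "ty": -1.0, "tz": 0, "wx": 0, "wy": 0, "wz": 0.23, "hand": 0.5},
    {"tx": 3.0, "ty": -1.1, "tz": 0, "wx": 0, "wy": 0, "wz": 0.23, "hand": 0.5},
  ],
)

```text
clock: 18.35
position: [0.4428, 0.3074, 0.2421]
ee_rot: [2.55, 1.835, -0.002]
force: [0.8, 0.6, -0.2]
width: 0.502
```

```bash
python3 -c "
from h import *
pl((.4443,.3057,.108),71.4,7,.5)
z=snap('side','d8')
im=z['im'][:,:,::-1]; P=proj(z,[.45,-.1,.08])[0].astype(int)
a=im[P[1]-90:P[1]+90,P[0]-110:P[0]+110]; cv2.imwrite('pics/d8z.png',cv2.resize(a,None,fx=3,fy=3,interpolation=2))
"
```

```text
now [0.4428 0.3074 0.2421] yaw 71.5 -> [0.4443 0.3057 0.108 ] yaw 71.4 d-0.1 j7 -0.89 rowdist 19.2mm rot/row 0.02 w 0.502 t 18.4
[{"tx": -0.01, "ty": 0.03, "tz": 1.92, "wx": 0.0, "wy": 0.0, "wz": 0.0, "hand": 0.5},{"tx": -0.01, "ty": 0.03, "tz": 1.92, "wx": 0.0, "wy": 0.0, "wz": 0.0, "hand": 0.5},{"tx": -0.01, "ty": 0.03, "tz": 1.92, "wx": 0.0, "wy": 0.0, "wz": 0.0, "hand": 0.5},{"tx": -0.01, "ty": 0.03, "tz": 1.92, "wx": 0.0, "wy": 0.0, "wz": 0.0, "hand": 0.5},{"tx": -0.01, "ty": 0.03, "tz": 1.92, "wx": 0.0, "wy": 0.0, "wz": 0.0, "hand": 0.5},{"tx": -0.01, "ty": 0.03, "tz": 1.92, "wx": 0.0, "wy": 0.0, "wz": 0.0, "hand": 0.5},{"tx": -0.01, "ty": 0.03, "tz": 1.92, "wx": 0.0, "wy": 0.0, "wz": 0.0, "hand": 0.5}]
```

View pics/d8z.png

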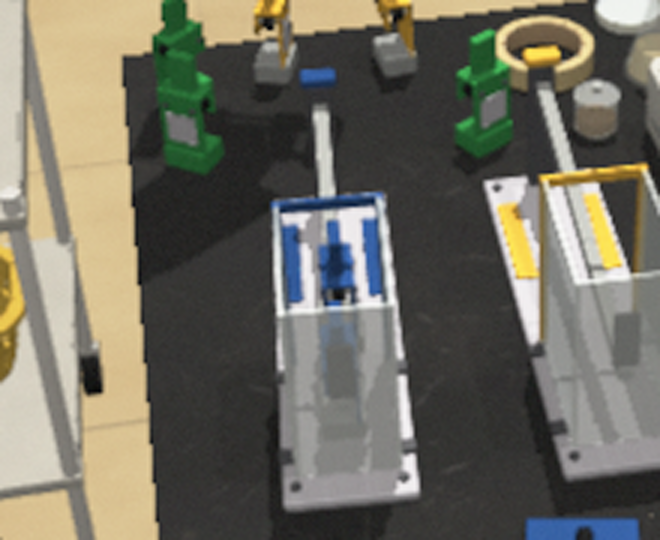

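Request:
step_arm(
  plan=[
    {"tx": -0.1, "ty": 0.1, "tz": 1.9, "wx": 0, "wy": 0, "wz": 0, "hand": 0.5},
    {"tx": 0, "ty": 0.1, "tz": 1.9, "wx": 0, "wy": 0, "wz": 0, "hand": 0.5},
    {"tx": 0, "ty": 0, "tz": 1.9, "wx": 0, "wy": 0, "wz": 0, "hand": 0.5},
    {"tx": 0, "ty": 0, "tz": 1.9, "wx": 0, "wy": 0, "wz": 0, "hand": 0.5},
    {"tx": 0, "ty": 0, "tz": 1.9, "wx": 0, "wy": 0, "wz": 0, "hand": 0.5},
    {"tx": 0, "ty": 0, "tz": 1.9, "wx": 0, "wy": 0, "wz": 0, "hand": 0.5},
    {"tx": 0, "ty": 0, "tz": 1.9, "wx": 0, "wy": 0, "wz": 0, "hand": 0.5},
    {"tx": 0, "ty": 0, "tz": 0, "wx": 0, "wy": 0, "wz": 0, "hand": 0.5},
    {"tx": 0, "ty": 0, "tz": 0, "wx": 0, "wy": 0, "wz": 0, "hand": 0.5},
    {"tx": 0, "ty": 0, "tz": 0, "wx": 0, "wy": 0, "wz": 0, "hand": 0},
  ],
)

```text
clock: 19.23
position: [0.4454, 0.3045, 0.1107]
ee_rot: [2.549, 1.837, 0.0]
force: [0.4, -0.4, 0.3]
width: 0.464
```

Request:
step_arm(
  plan=[
    {"tx": 0, "ty": 0, "tz": 0, "wx": 0, "wy": 0, "wz": 0, "hand": 0},
    {"tx": 0, "ty": 0, "tz": 0, "wx": 0, "wy": 0, "wz": 0, "hand": 0},
    {"tx": 0, "ty": 0, "tz": 0, "wx": 0, "wy": 0, "wz": 0, "hand": 0},
    {"tx": 0, "ty": 0, "tz": 0, "wx": 0, "wy": 0, "wz": 0, "hand": 0},
    {"tx": 0, "ty": 0, "tz": 0, "wx": 0, "wy": 0, "wz": 0, "hand": 0},
    {"tx": 0, "ty": 0, "tz": -3, "wx": 0, "wy": 0, "wz": 0, "hand": 0},
    {"tx": 0, "ty": 0, "tz": -4, "wx": 0, "wy": 0, "wz": 0, "hand": 0},
    {"tx": 0, "ty": 0, "tz": -4, "wx": 0, "wy": 0, "wz": 0, "hand": 0},
    {"tx": 0, "ty": 0, "tz": -4, "wx": 0, "wy": 0, "wz": 0, "hand": 0},
    {"tx": 0, "ty": 0, "tz": -3, "wx": 0, "wy": 0, "wz": 0, "hand": 0},
  ],
)

```text
clock: 20.07
position: [0.4455, 0.3045, 0.2936]
ee_rot: [-2.549, -1.836, -0.004]
force: [0.9, -0.0, -1.6]
width: 0.104
```

```bash
python3 -c "
from h import *
from cell import arm
x,y,a=ST['yel'];a=np.radians(a);X=np.array([np.cos(a),np.sin(a)]);Y=np.array([-X[1],X[0]])
L=np.array([x,y])-.085*X;print(L,L+.055*Y)
pl((*(L+.055*Y),.285),-91.85,12,0)
z=snap('side','d9');snap('wrist','w9');snap('scene','s9')
"
```

```text
[ 0.65114405 -0.0180443 ] [ 0.70611539 -0.01981987]
now [0.4455 0.3045 0.2936] yaw 71.5 -> [ 0.7061 -0.0198  0.285 ] yaw 88.1 d16.6 j7 -0.90 rowdist 34.7mm rot/row 1.38 w 0.104 t 20.1
[{"tx": -1.88, "ty": 2.92, "tz": 0.07, "wx": 0.0, "wy": 0.0, "wz": -0.23, "hand": 0},{"tx": -1.95, "ty": 2.87, "tz": 0.07, "wx": 0.0, "wy": 0.0, "wz": -0.23, "hand": 0},{"tx": -2.01, "ty": 2.82, "tz": 0.07, "wx": 0.0, "wy": 0.0, "wz": -0.23, "hand": 0},{"tx": -2.08, "ty": 2.77, "tz": 0.07, "wx": 0.0, "wy": 0.0, "wz": -0.23, "hand": 0},{"tx": -2.15, "ty": 2.72, "tz": 0.07, "wx": 0.0, "wy": 0.0, "wz": -0.23, "hand": 0},{"tx": -2.21, "ty": 2.67, "tz": 0.07, "wx": 0.0, "wy": 0.0, "wz": -0.23, "hand": 0},{"tx": -2.28, "ty": 2.61, "tz": 0.07, "wx": 0.0, "wy": 0.0, "wz": -0.23, "hand": 0},{"tx": -2.34, "ty": 2.56, "tz": 0.07, "wx": 0.0, "wy": 0.0, "wz": -0.23, "hand": 0},{"tx": -2.4, "ty": 2.5, "tz": 0.07, "wx": 0.0, "wy": 0.0, "wz": -0.23, "hand": 0},{"tx": -2.46, "ty": 2.44, "tz": 0.07, "wx": 0.0, "wy": 0.0, "wz": -0.23, "hand": 0},{"tx": -2.52, "ty": 2.38, "tz": 0.07, "wx": 0.0, "wy": 0.0, "wz": -0.23, "hand": 0},{"tx": -2.57, "ty": 2.32, "tz": 0.07, "wx": 0.0, "wy": 0.0, "wz": -0.23, "hand": 0}]
```

View pics/d9.png

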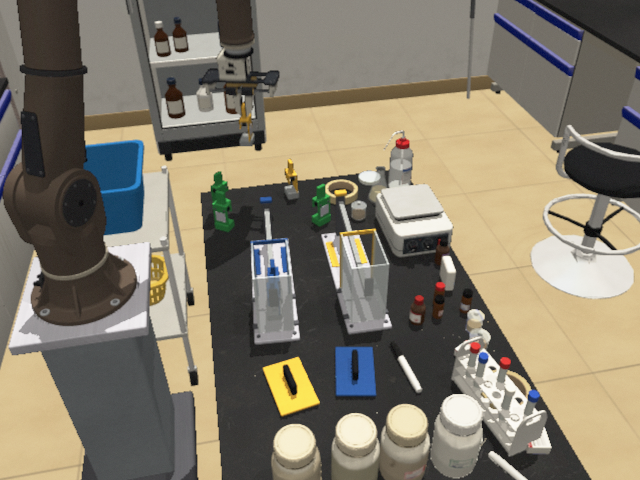

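View pics/s9.png

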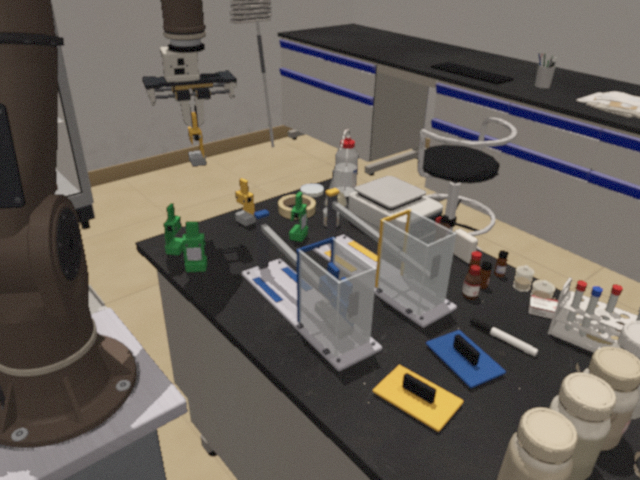

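Request:
step_arm(
  plan=[
    {"tx": -1.9, "ty": 2.9, "tz": 0.1, "wx": 0, "wy": 0, "wz": -0.23, "hand": 0},
    {"tx": -2.0, "ty": 2.9, "tz": 0.1, "wx": 0, "wy": 0, "wz": -0.23, "hand": 0},
    {"tx": -2.0, "ty": 2.8, "tz": 0, "wx": 0, "wy": 0, "wz": -0.23, "hand": 0},
    {"tx": -2.1, "ty": 2.8, "tz": 0.1, "wx": 0, "wy": 0, "wz": -0.23, "hand": 0},
    {"tx": -2.1, "ty": 2.7, "tz": 0.1, "wx": 0, "wy": 0, "wz": -0.23, "hand": 0},
    {"tx": -2.2, "ty": 2.7, "tz": 0, "wx": 0, "wy": 0, "wz": -0.23, "hand": 0},
    {"tx": -2.3, "ty": 2.6, "tz": 0.1, "wx": 0, "wy": 0, "wz": -0.23, "hand": 0},
    {"tx": -2.3, "ty": 2.6, "tz": 0.1, "wx": 0, "wy": 0, "wz": -0.23, "hand": 0},
    {"tx": -2.4, "ty": 2.5, "tz": 0, "wx": 0, "wy": 0, "wz": -0.23, "hand": 0},
    {"tx": -2.5, "ty": 2.4, "tz": 0.1, "wx": 0, "wy": 0, "wz": -0.23, "hand": 0},
  ],
)

```text
clock: 21.05
position: [0.6625, 0.0326, 0.281]
ee_rot: [-2.307, -2.13, 0.004]
force: [0.5, 0.2, -1.3]
width: 0.111
```

Request:
step_arm(
  plan=[
    {"tx": -2.5, "ty": 2.4, "tz": 0.1, "wx": 0, "wy": 0, "wz": -0.23, "hand": 0},
    {"tx": -2.6, "ty": 2.3, "tz": 0.1, "wx": 0, "wy": 0, "wz": -0.23, "hand": 0},
    {"tx": 0, "ty": 0, "tz": 0, "wx": 0, "wy": 0, "wz": 0, "hand": 0},
    {"tx": 0, "ty": 0, "tz": 0, "wx": 0, "wy": 0, "wz": 0, "hand": 0},
    {"tx": 0, "ty": 0, "tz": 0, "wx": 0, "wy": 0, "wz": 0, "hand": 0},
    {"tx": 0, "ty": 0, "tz": 0, "wx": 0, "wy": 0, "wz": 0, "hand": 0},
    {"tx": 0, "ty": 0, "tz": 0, "wx": 0, "wy": 0, "wz": 0, "hand": 0},
    {"tx": 0, "ty": 0, "tz": 0, "wx": 0, "wy": 0, "wz": 0, "hand": 0},
    {"tx": 0, "ty": 0, "tz": 0, "wx": 0, "wy": 0, "wz": 0, "hand": 0},
    {"tx": 0, "ty": 0, "tz": 0, "wx": 0, "wy": 0, "wz": 0, "hand": 0},
  ],
)

```text
clock: 21.88
position: [0.7056, -0.0196, 0.2815]
ee_rot: [2.257, 2.186, 0.001]
force: [-0.5, -0.0, -1.0]
width: 0.106
```

```bash
python3 - <<'E'
from h import *
from cell import arm
rel('yel')
snap("scene","s10");snap("side","d10");snap("wrist","w10")
p=arm.observe()['position']
x,y,a=ST['yel'];a=np.radians(a)
for n in ["s10","d10","w10"]:
    P=cloud(load(n)).reshape(-1,3)
    k=(np.hypot(P[:,0]-p[0],P[:,1]-p[1])<.042)&(P[:,2]>p[2]-.117)&(P[:,2]<p[2]-.03)
    Q=P[k]-[0,0,p[2]-.11]
    if len(Q)<40: print(n,len(Q))
    else:
        b=fit(Q,p[0],p[1],a0=a)[0];print(n,len(Q),b[0].round(2),(b[1][:2]-p[:2]).round(4),np.degrees(b[1][2]).round(1),"foot-TCP",(b[1][3]-.11).round(4))
    r=fitstand([n],x,y,a);print("  stand",r[0],r[1].round(2),r[2][:2].round(4),np.degrees(r[2][2]).round(2),r[2][3].round(4))
E
```

```text
yel stand-frame TCP mm x -85.2 y 54.5 z 281.5 yaw err 0.02 zaxis [ 0.  0. -1.] F [-0.47 -0.05 -0.99] w 0.106 t 21.88
s10 710 0.78 [-0.0019  0.0002] -92.1 foot-TCP -0.1115
  stand 8496 1.37 [ 0.6467 -0.1025] -91.79 0.0
d10 405 1.17 [ 0.0018 -0.0002] -91.8 foot-TCP -0.1096
  stand 5551 1.7 [ 0.65   -0.1033] -91.82 0.002
w10 2708 0.57 [-0.0005  0.0002] -92.0 foot-TCP -0.1122
  stand 16304 1.83 [ 0.6478 -0.0974] -92.0 -0.0007
```

View pics/w10.png

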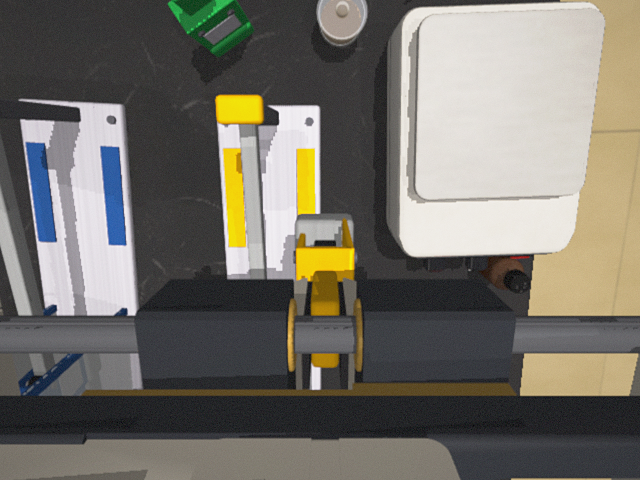

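Request:
step_arm(
  plan=[
    {"tx": 0, "ty": 0, "tz": 2, "wx": 0, "wy": 0, "wz": 0, "hand": 0},
    {"tx": 0, "ty": 0, "tz": 3, "wx": 0, "wy": 0, "wz": 0, "hand": 0},
    {"tx": 0, "ty": 0, "tz": 3, "wx": 0, "wy": 0, "wz": 0, "hand": 0},
    {"tx": 0, "ty": 0, "tz": 2.4, "wx": 0, "wy": 0, "wz": 0, "hand": 0},
    {"tx": 0, "ty": 0, "tz": 0, "wx": 0, "wy": 0, "wz": 0, "hand": 0},
    {"tx": 0, "ty": 0, "tz": 0, "wx": 0, "wy": 0, "wz": 0, "hand": 0},
    {"tx": 0, "ty": 0, "tz": 0, "wx": 0, "wy": 0, "wz": 0, "hand": 0},
    {"tx": 0, "ty": 0, "tz": 0, "wx": 0, "wy": 0, "wz": 0, "hand": 0},
    {"tx": 0, "ty": 0, "tz": 0, "wx": 0, "wy": 0, "wz": 0, "hand": 0},
    {"tx": 0, "ty": 0, "tz": 0, "wx": 0, "wy": 0, "wz": 0, "hand": 0},
  ],
)

```text
clock: 22.87
position: [0.7065, -0.0203, 0.1788]
ee_rot: [2.256, 2.184, 0.003]
force: [0.7, -0.2, -1.5]
width: 0.107
```

```bash
python3 -c "
from h import *
rel('yel')"
```

```text
yel stand-frame TCP mm x -84.5 y 55.4 z 178.8 yaw err -0.02 zaxis [ 0.002  0.    -1.   ] F [ 0.73 -0.22 -1.54] w 0.107 t 22.87
```

Request:
step_arm(
  plan=[
    {"tx": 0, "ty": -1, "tz": 0, "wx": 0, "wy": 0, "wz": 0, "hand": 0},
    {"tx": 0, "ty": -1, "tz": 0, "wx": 0, "wy": 0, "wz": 0, "hand": 0},
    {"tx": 0, "ty": -1, "tz": 0, "wx": 0, "wy": 0, "wz": 0, "hand": 0},
    {"tx": 0, "ty": -1, "tz": 0, "wx": 0, "wy": 0, "wz": 0, "hand": 0},
    {"tx": 0, "ty": -1, "tz": 0, "wx": 0, "wy": 0, "wz": 0, "hand": 0},
    {"tx": 0, "ty": -0.5, "tz": 0, "wx": 0, "wy": 0, "wz": 0, "hand": 0},
    {"tx": 0, "ty": 0, "tz": 0, "wx": 0, "wy": 0, "wz": 0, "hand": 0},
    {"tx": 0, "ty": 0, "tz": 0, "wx": 0, "wy": 0, "wz": 0, "hand": 0},
    {"tx": 0, "ty": 0, "tz": 0, "wx": 0, "wy": 0, "wz": 0, "hand": 0},
    {"tx": 0, "ty": 0, "tz": 0, "wx": 0, "wy": 0, "wz": 0, "hand": 0},
  ],
)

```text
clock: 23.7
position: [0.6514, -0.0184, 0.1773]
ee_rot: [2.257, 2.185, 0.001]
force: [-0.1, 0.1, -1.1]
width: 0.106
```

```bash
python3 -c "
from h import *
rel('yel'); snap('side','d11')
for n in ['d11']:
    im=load(n)['im'][:,:,::-1]; P=proj(load(n),[.651,-.018,.12])[0].astype(int); print(P)
    a=im[P[1]-70:P[1]+70,P[0]-90:P[0]+90]; cv2.imwrite('pics/%sz.png'%n,cv2.resize(a,None,fx=4,fy=4,interpolation=2))
"
```

```text
yel stand-frame TCP mm x -84.6 y 0.3 z 177.3 yaw err -0.02 zaxis [ 0.001 -0.    -1.   ] F [-0.1   0.06 -1.09] w 0.106 t 23.7
[346 219]
```

View pics/d11z.png

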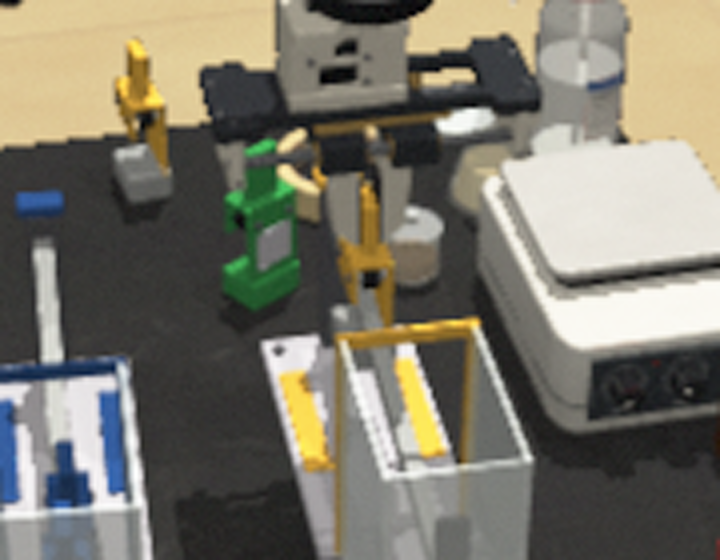

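Request:
step_arm(
  plan=[
    {"tx": 0, "ty": 0, "tz": 0.4, "wx": 0, "wy": 0, "wz": 0, "hand": 0},
    {"tx": 0, "ty": 0, "tz": 0.4, "wx": 0, "wy": 0, "wz": 0, "hand": 0},
    {"tx": 0, "ty": 0, "tz": 0.3, "wx": 0, "wy": 0, "wz": 0, "hand": 0},
    {"tx": 0, "ty": 0, "tz": 0.2, "wx": 0, "wy": 0, "wz": 0, "hand": 0},
    {"tx": 0, "ty": 0, "tz": 0, "wx": 0, "wy": 0, "wz": 0, "hand": 0},
    {"tx": 0, "ty": 0, "tz": 0, "wx": 0, "wy": 0, "wz": 0, "hand": 0},
    {"tx": 0, "ty": 0, "tz": 0, "wx": 0, "wy": 0, "wz": 0, "hand": 0},
    {"tx": 0, "ty": 0, "tz": 0, "wx": 0, "wy": 0, "wz": 0, "hand": 0},
    {"tx": 0, "ty": 0, "tz": 0, "wx": 0, "wy": 0, "wz": 0, "hand": 0},
    {"tx": 0, "ty": 0, "tz": 0, "wx": 0, "wy": 0, "wz": 0, "hand": 0},
  ],
)

```text
clock: 24.58
position: [0.6507, -0.0185, 0.1643]
ee_rot: [-2.257, -2.185, 0.0]
force: [-2.4, -1.2, 2.9]
width: 0.105
```

Contact. Release.

Request:
step_arm(
  plan=[
    {"tx": 0, "ty": 0, "tz": 0, "wx": 0, "wy": 0, "wz": 0, "hand": 0.5},
    {"tx": 0, "ty": 0, "tz": 0, "wx": 0, "wy": 0, "wz": 0, "hand": 0.5},
    {"tx": 0, "ty": 0, "tz": 0, "wx": 0, "wy": 0, "wz": 0, "hand": 0.5},
    {"tx": 0, "ty": 0, "tz": 0, "wx": 0, "wy": 0, "wz": 0, "hand": 0.5},
    {"tx": 0, "ty": 0, "tz": 0, "wx": 0, "wy": 0, "wz": 0, "hand": 0.5},
    {"tx": 0, "ty": 0, "tz": 0, "wx": 0, "wy": 0, "wz": 0, "hand": 0.5},
    {"tx": 0, "ty": 0, "tz": -2, "wx": 0, "wy": 0, "wz": 0, "hand": 0.5},
    {"tx": 0, "ty": 0, "tz": -3, "wx": 0, "wy": 0, "wz": 0, "hand": 0.5},
    {"tx": 0, "ty": 0, "tz": -3, "wx": 0, "wy": 0, "wz": 0, "hand": 0.5},
    {"tx": 0, "ty": 0, "tz": 0, "wx": 0, "wy": 0, "wz": 0, "hand": 0.5},
  ],
)

```text
clock: 25.42
position: [0.6535, -0.019, 0.2504]
ee_rot: [2.254, 2.18, 0.01]
force: [0.5, 0.9, 1.0]
width: 0.501
```

```bash
python3 -c "
from h import *
z=snap('side','d12')
im=z['im'][:,:,::-1]; P=proj(z,[.55,-.1,.08])[0].astype(int)
a=im[P[1]-100:P[1]+100,P[0]-130:P[0]+130]; cv2.imwrite('pics/d12z.png',cv2.resize(a,None,fx=3,fy=3,interpolation=2))
pl((.5602,.2939,.244),96.4,10,.5)
"
```

```text
now [ 0.6527 -0.0188  0.2478] yaw 88.1 -> [0.5602 0.2939 0.244 ] yaw 96.4 d8.3 j7 0.11 rowdist 32.6mm rot/row 0.83 w 0.501 t 25.5
[{"tx": 3.1, "ty": -1.03, "tz": 0.03, "wx": 0.01, "wy": 0.0, "wz": -0.14, "hand": 0.5},{"tx": 3.11, "ty": -0.98, "tz": 0.03, "wx": 0.01, "wy": 0.0, "wz": -0.14, "hand": 0.5},{"tx": 3.12, "ty": -0.94, "tz": 0.03, "wx": 0.01, "wy": 0.0, "wz": -0.14, "hand": 0.5},{"tx": 3.14, "ty": -0.89, "tz": 0.04, "wx": 0.01, "wy": 0.0, "wz": -0.14, "hand": 0.5},{"tx": 3.15, "ty": -0.84, "tz": 0.04, "wx": 0.01, "wy": 0.0, "wz": -0.14, "hand": 0.5},{"tx": 3.16, "ty": -0.8, "tz": 0.04, "wx": 0.01, "wy": 0.0, "wz": -0.14, "hand": 0.5},{"tx": 3.17, "ty": -0.75, "tz": 0.04, "wx": 0.01, "wy": 0.0, "wz": -0.14, "hand": 0.5},{"tx": 3.18, "ty": -0.7, "tz": 0.04, "wx": 0.01, "wy": 0.0, "wz": -0.14, "hand": 0.5},{"tx": 3.19, "ty": -0.66, "tz": 0.04, "wx": 0.01, "wy": 0.0, "wz": -0.14, "hand": 0.5},{"tx": 3.2, "ty": -0.61, "tz": 0.04, "wx": 0.01, "wy": 0.0, "wz": -0.14, "hand": 0.5}]
```

View pics/d12z.png

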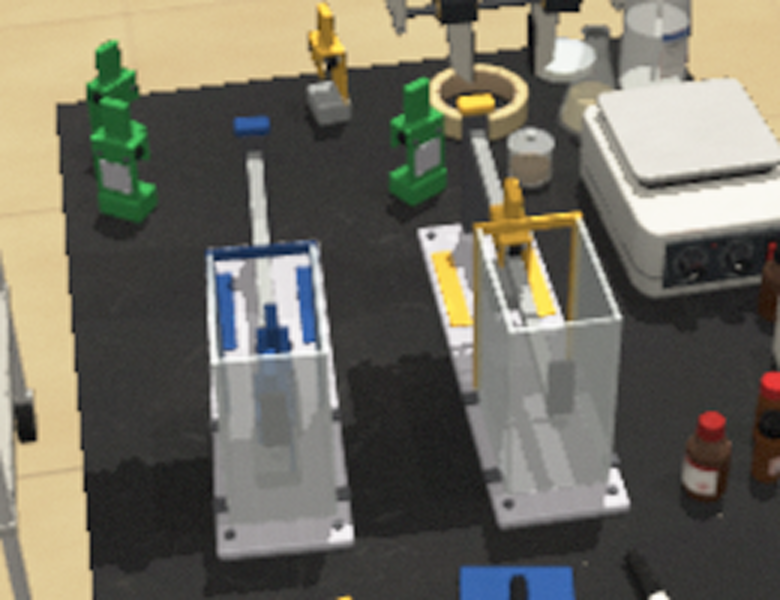

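Request:
step_arm(
  plan=[
    {"tx": 3.1, "ty": -1.0, "tz": 0, "wx": 0, "wy": 0, "wz": -0.14, "hand": 0.5},
    {"tx": 3.1, "ty": -1.0, "tz": 0, "wx": 0, "wy": 0, "wz": -0.14, "hand": 0.5},
    {"tx": 3.1, "ty": -0.9, "tz": 0, "wx": 0, "wy": 0, "wz": -0.14, "hand": 0.5},
    {"tx": 3.1, "ty": -0.9, "tz": 0, "wx": 0, "wy": 0, "wz": -0.14, "hand": 0.5},
    {"tx": 3.2, "ty": -0.8, "tz": 0, "wx": 0, "wy": 0, "wz": -0.14, "hand": 0.5},
    {"tx": 3.2, "ty": -0.8, "tz": 0, "wx": 0, "wy": 0, "wz": -0.14, "hand": 0.5},
    {"tx": 3.2, "ty": -0.8, "tz": 0, "wx": 0, "wy": 0, "wz": -0.14, "hand": 0.5},
    {"tx": 3.2, "ty": -0.7, "tz": 0, "wx": 0, "wy": 0, "wz": -0.14, "hand": 0.5},
    {"tx": 3.2, "ty": -0.7, "tz": 0, "wx": 0, "wy": 0, "wz": -0.14, "hand": 0.5},
    {"tx": 3.2, "ty": -0.6, "tz": 0, "wx": 0, "wy": 0, "wz": -0.14, "hand": 0.5},
  ],
)

```text
clock: 26.3
position: [0.557, 0.2963, 0.2433]
ee_rot: [-2.09, -2.345, 0.002]
force: [0.7, 0.1, -0.5]
width: 0.502
```

```bash
python3 -c "
from h import *
pl((.5602,.2939,.108),96.4,7,.5)
snap('wrist','w13')
Q=hang(['w13'],.5602,.2939,.042)[:,:3]
if len(Q)>50:
    b=fit(Q,.56,.294,a0=np.radians(276.4))[0];print(len(Q),b)
"
```

```text
now [0.557  0.2963 0.2433] yaw 96.6 -> [0.5602 0.2939 0.108 ] yaw 96.4 d-0.2 j7 -0.30 rowdist 19.3mm rot/row 0.03 w 0.502 t 26.3
[{"tx": -0.04, "ty": 0.04, "tz": 1.93, "wx": 0.0, "wy": 0.0, "wz": 0.0, "hand": 0.5},{"tx": -0.04, "ty": 0.04, "tz": 1.93, "wx": 0.0, "wy": 0.0, "wz": 0.0, "hand": 0.5},{"tx": -0.04, "ty": 0.04, "tz": 1.93, "wx": 0.0, "wy": 0.0, "wz": 0.0, "hand": 0.5},{"tx": -0.04, "ty": 0.04, "tz": 1.93, "wx": 0.0, "wy": 0.0, "wz": 0.0, "hand": 0.5},{"tx": -0.04, "ty": 0.04, "tz": 1.93, "wx": 0.0, "wy": 0.0, "wz": 0.0, "hand": 0.5},{"tx": -0.04, "ty": 0.04, "tz": 1.93, "wx": 0.0, "wy": 0.0, "wz": 0.0, "hand": 0.5},{"tx": -0.04, "ty": 0.04, "tz": 1.93, "wx": 0.0, "wy": 0.0, "wz": 0.0, "hand": 0.5}]
2593 (np.float64(0.29039569207552435), array([ 5.59651738e-01,  2.93753266e-01,  4.82601734e+00, -1.23026444e-03]))
```

Request:
step_arm(
  plan=[
    {"tx": -0.2, "ty": 0.2, "tz": 1.9, "wx": 0, "wy": 0, "wz": 0, "hand": 0.5},
    {"tx": 0, "ty": 0.1, "tz": 1.9, "wx": 0, "wy": 0, "wz": 0, "hand": 0.5},
    {"tx": 0, "ty": 0, "tz": 1.9, "wx": 0, "wy": 0, "wz": 0, "hand": 0.5},
    {"tx": 0, "ty": 0, "tz": 1.9, "wx": 0, "wy": 0, "wz": 0, "hand": 0.5},
    {"tx": 0, "ty": 0, "tz": 1.9, "wx": 0, "wy": 0, "wz": 0, "hand": 0.5},
    {"tx": 0, "ty": 0, "tz": 1.9, "wx": 0, "wy": 0, "wz": 0, "hand": 0.5},
    {"tx": 0, "ty": 0, "tz": 2, "wx": 0, "wy": 0, "wz": 0, "hand": 0.5},
    {"tx": 0, "ty": 0, "tz": 0, "wx": 0, "wy": 0, "wz": 0, "hand": 0.5},
    {"tx": 0, "ty": 0, "tz": 0, "wx": 0, "wy": 0, "wz": 0, "hand": 0.5},
    {"tx": 0, "ty": 0, "tz": 0, "wx": 0, "wy": 0, "wz": 0, "hand": 0},
  ],
)

```text
clock: 27.18
position: [0.5618, 0.2932, 0.1109]
ee_rot: [2.092, 2.344, 0.001]
force: [0.3, 1.2, 1.0]
width: 0.462
```

Request:
step_arm(
  plan=[
    {"tx": 0, "ty": 0, "tz": 0, "wx": 0, "wy": 0, "wz": 0, "hand": 0},
    {"tx": 0, "ty": 0, "tz": 0, "wx": 0, "wy": 0, "wz": 0, "hand": 0},
    {"tx": 0, "ty": 0, "tz": 0, "wx": 0, "wy": 0, "wz": 0, "hand": 0},
    {"tx": 0, "ty": 0, "tz": 0, "wx": 0, "wy": 0, "wz": 0, "hand": 0},
    {"tx": 0, "ty": 0, "tz": 0, "wx": 0, "wy": 0, "wz": 0, "hand": 0},
    {"tx": 0, "ty": 0, "tz": -3, "wx": 0, "wy": 0, "wz": 0, "hand": 0},
    {"tx": 0, "ty": 0, "tz": -4, "wx": 0, "wy": 0, "wz": 0, "hand": 0},
    {"tx": 0, "ty": 0, "tz": -4, "wx": 0, "wy": 0, "wz": 0, "hand": 0},
    {"tx": 0, "ty": 0, "tz": -4, "wx": 0, "wy": 0, "wz": 0, "hand": 0},
    {"tx": 0, "ty": 0, "tz": -3, "wx": 0, "wy": 0, "wz": 0, "hand": 0},
  ],
)

```text
clock: 28.02
position: [0.5618, 0.2932, 0.2939]
ee_rot: [2.091, 2.343, 0.004]
force: [1.2, 0.5, -0.8]
width: 0.105
```

```bash
python3 -c "
from h import *
pl((.7061,-.0198,.285),-91.85,10,0)
z=snap('side','d14')
im=z['im'][:,:,::-1]; P=proj(z,[.55,-.1,.08])[0].astype(int)
a=im[P[1]-100:P[1]+100,P[0]-130:P[0]+130]; cv2.imwrite('pics/d14z.png',cv2.resize(a,None,fx=3,fy=3,interpolation=2))
"
```

```text
now [0.5618 0.2932 0.2939] yaw 96.5 -> [ 0.7061 -0.0198  0.285 ] yaw 88.2 d-8.4 j7 -0.31 rowdist 34.5mm rot/row 0.84 w 0.105 t 28.0
[{"tx": -3.27, "ty": 1.08, "tz": 0.09, "wx": 0.0, "wy": 0.0, "wz": 0.14, "hand": 0},{"tx": -3.26, "ty": 1.13, "tz": 0.09, "wx": 0.0, "wy": 0.0, "wz": 0.14, "hand": 0},{"tx": -3.24, "ty": 1.17, "tz": 0.09, "wx": 0.0, "wy": 0.0, "wz": 0.14, "hand": 0},{"tx": -3.22, "ty": 1.22, "tz": 0.09, "wx": 0.0, "wy": 0.0, "wz": 0.14, "hand": 0},{"tx": -3.21, "ty": 1.27, "tz": 0.09, "wx": 0.0, "wy": 0.0, "wz": 0.14, "hand": 0},{"tx": -3.19, "ty": 1.31, "tz": 0.09, "wx": 0.0, "wy": 0.0, "wz": 0.14, "hand": 0},{"tx": -3.17, "ty": 1.36, "tz": 0.09, "wx": 0.0, "wy": 0.0, "wz": 0.14, "hand": 0},{"tx": -3.15, "ty": 1.41, "tz": 0.09, "wx": 0.0, "wy": 0.0, "wz": 0.14, "hand": 0},{"tx": -3.13, "ty": 1.45, "tz": 0.09, "wx": 0.0, "wy": 0.0, "wz": 0.14, "hand": 0},{"tx": -3.1, "ty": 1.5, "tz": 0.09, "wx": 0.0, "wy": 0.0, "wz": 0.14, "hand": 0}]
```

View pics/d14z.png

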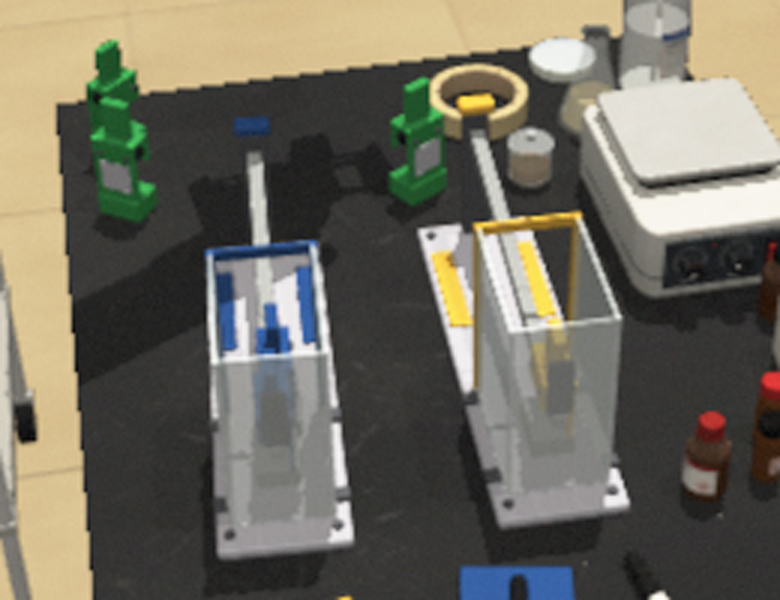

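The first yellow hanger is at its stop. Carry the last one.

Request:
step_arm(
  plan=[
    {"tx": -3.2, "ty": 1.1, "tz": 0.1, "wx": 0, "wy": 0, "wz": 0.14, "hand": 0},
    {"tx": -3.2, "ty": 1.1, "tz": 0.1, "wx": 0, "wy": 0, "wz": 0.14, "hand": 0},
    {"tx": -3.2, "ty": 1.2, "tz": 0.1, "wx": 0, "wy": 0, "wz": 0.14, "hand": 0},
    {"tx": -3.2, "ty": 1.2, "tz": 0.1, "wx": 0, "wy": 0, "wz": 0.14, "hand": 0},
    {"tx": -3.2, "ty": 1.3, "tz": 0.1, "wx": 0, "wy": 0, "wz": 0.14, "hand": 0},
    {"tx": -3.2, "ty": 1.3, "tz": 0.1, "wx": 0, "wy": 0, "wz": 0.14, "hand": 0},
    {"tx": -3.2, "ty": 1.4, "tz": 0.1, "wx": 0, "wy": 0, "wz": 0.14, "hand": 0},
    {"tx": -3.2, "ty": 1.4, "tz": 0.1, "wx": 0, "wy": 0, "wz": 0.14, "hand": 0},
    {"tx": -3.2, "ty": 1.4, "tz": 0.1, "wx": 0, "wy": 0, "wz": 0.14, "hand": 0},
    {"tx": -3.1, "ty": 1.5, "tz": 0, "wx": 0, "wy": 0, "wz": 0.14, "hand": 0},
  ],
)

```text
clock: 28.9
position: [0.7056, -0.0211, 0.2805]
ee_rot: [-2.258, -2.183, 0.001]
force: [0.9, -0.7, -1.0]
width: 0.11
```

```bash
python3 -c "
from h import *
rel('yel')"
```

```text
yel stand-frame TCP mm x -83.7 y 54.5 z 280.5 yaw err -0.07 zaxis [-0.001  0.    -1.   ] F [ 0.94 -0.74 -0.98] w 0.11 t 28.9
```

Request:
step_arm(
  plan=[
    {"tx": 0, "ty": 0, "tz": 2, "wx": 0, "wy": 0, "wz": 0, "hand": 0},
    {"tx": 0, "ty": 0, "tz": 3, "wx": 0, "wy": 0, "wz": 0, "hand": 0},
    {"tx": 0, "ty": 0, "tz": 3, "wx": 0, "wy": 0, "wz": 0, "hand": 0},
    {"tx": 0, "ty": 0, "tz": 2.4, "wx": 0, "wy": 0, "wz": 0, "hand": 0},
    {"tx": 0, "ty": 0, "tz": 0, "wx": 0, "wy": 0, "wz": 0, "hand": 0},
    {"tx": 0, "ty": 0, "tz": 0, "wx": 0, "wy": 0, "wz": 0, "hand": 0},
    {"tx": 0, "ty": 0, "tz": 0, "wx": 0, "wy": 0, "wz": 0, "hand": 0},
    {"tx": 0, "ty": 0, "tz": 0, "wx": 0, "wy": 0, "wz": 0, "hand": 0},
    {"tx": 0, "ty": 0, "tz": 0, "wx": 0, "wy": 0, "wz": 0, "hand": 0},
    {"tx": 0, "ty": 0, "tz": 0, "wx": 0, "wy": 0, "wz": 0, "hand": 0},
  ],
)

```text
clock: 29.73
position: [0.7062, -0.0194, 0.1788]
ee_rot: [2.256, 2.184, 0.003]
force: [-0.3, 0.8, -1.8]
width: 0.109
```

```bash
python3 -c "
from h import *
from cell import arm
rel('yel')
snap('scene','s15');snap('wrist','w15')
p=arm.observe()['position']
for n in ['s15','w15']:
    P=cloud(load(n)).reshape(-1,3)
    d=P-p
    k=(np.hypot(d[:,0],d[:,1])<.03)&(P[:,2]>p[2]-.117)&(P[:,2]<p[2]-.03)
    Q=P[k]-[0,0,p[2]-.11]
    b=fit(Q,p[0],p[1],a0=np.radians(-91.85))[0];print(n,len(Q),b[0].round(2),(b[1][:2]-p[:2]).round(4),np.degrees(b[1][2]).round(1),'foot-TCP',(b[1][3]-.11).round(4))
"
```

```text
yel stand-frame TCP mm x -85.4 y 55.1 z 178.8 yaw err -0.02 zaxis [ 0.002  0.    -1.   ] F [-0.25  0.77 -1.77] w 0.109 t 29.73
s15 512 0.88 [-0.0018  0.0001] -92.2 foot-TCP -0.1107
w15 2429 0.71 [-0.0001  0.0006] -92.1 foot-TCP -0.112
```

Request:
step_arm(
  plan=[
    {"tx": 0, "ty": -1, "tz": 0, "wx": 0, "wy": 0, "wz": 0, "hand": 0},
    {"tx": 0, "ty": -1, "tz": 0, "wx": 0, "wy": 0, "wz": 0, "hand": 0},
    {"tx": 0, "ty": -1, "tz": 0, "wx": 0, "wy": 0, "wz": 0, "hand": 0},
    {"tx": 0, "ty": -1, "tz": 0, "wx": 0, "wy": 0, "wz": 0, "hand": 0},
    {"tx": 0, "ty": -1, "tz": 0, "wx": 0, "wy": 0, "wz": 0, "hand": 0},
    {"tx": 0, "ty": -0.5, "tz": 0, "wx": 0, "wy": 0, "wz": 0, "hand": 0},
    {"tx": 0, "ty": 0, "tz": 0, "wx": 0, "wy": 0, "wz": 0, "hand": 0},
    {"tx": 0, "ty": 0, "tz": 0, "wx": 0, "wy": 0, "wz": 0, "hand": 0},
    {"tx": 0, "ty": 0, "tz": 0, "wx": 0, "wy": 0, "wz": 0, "hand": 0},
    {"tx": 0, "ty": 0, "tz": 0, "wx": 0, "wy": 0, "wz": 0, "hand": 0},
  ],
)

```text
clock: 30.67
position: [0.6511, -0.0176, 0.1773]
ee_rot: [2.257, 2.185, 0.0]
force: [0.6, 0.8, -1.2]
width: 0.108
```

Request:
step_arm(
  plan=[
    {"tx": 0, "ty": 0, "tz": 0.4, "wx": 0, "wy": 0, "wz": 0, "hand": 0},
    {"tx": 0, "ty": 0, "tz": 0.4, "wx": 0, "wy": 0, "wz": 0, "hand": 0},
    {"tx": 0, "ty": 0, "tz": 0.3, "wx": 0, "wy": 0, "wz": 0, "hand": 0},
    {"tx": 0, "ty": 0, "tz": 0.2, "wx": 0, "wy": 0, "wz": 0, "hand": 0},
    {"tx": 0, "ty": 0, "tz": 0, "wx": 0, "wy": 0, "wz": 0, "hand": 0},
    {"tx": 0, "ty": 0, "tz": 0, "wx": 0, "wy": 0, "wz": 0, "hand": 0},
    {"tx": 0, "ty": 0, "tz": 0, "wx": 0, "wy": 0, "wz": 0, "hand": 0},
    {"tx": 0, "ty": 0, "tz": 0, "wx": 0, "wy": 0, "wz": 0, "hand": 0},
    {"tx": 0, "ty": 0, "tz": 0, "wx": 0, "wy": 0, "wz": 0, "hand": 0},
    {"tx": 0, "ty": 0, "tz": 0, "wx": 0, "wy": 0, "wz": 0, "hand": 0},
  ],
)

```text
clock: 31.5
position: [0.6505, -0.0177, 0.1643]
ee_rot: [-2.258, -2.185, 0.0]
force: [-1.8, -1.4, 4.3]
width: 0.106
```

```bash
python3 -c "
from h import *
rel('yel')"
```

```text
yel stand-frame TCP mm x -85.3 y -0.7 z 164.3 yaw err -0.03 zaxis [-0. -0. -1.] F [-1.82 -1.38  4.29] w 0.106 t 31.5
```

Request:
step_arm(
  plan=[
    {"tx": 0, "ty": 0, "tz": 0, "wx": 0, "wy": 0, "wz": 0, "hand": 0.5},
    {"tx": 0, "ty": 0, "tz": 0, "wx": 0, "wy": 0, "wz": 0, "hand": 0.5},
    {"tx": 0, "ty": 0, "tz": 0, "wx": 0, "wy": 0, "wz": 0, "hand": 0.5},
    {"tx": 0, "ty": 0, "tz": 0, "wx": 0, "wy": 0, "wz": 0, "hand": 0.5},
    {"tx": 0, "ty": 0, "tz": 0, "wx": 0, "wy": 0, "wz": 0, "hand": 0.5},
    {"tx": 0, "ty": 0, "tz": 0, "wx": 0, "wy": 0, "wz": 0, "hand": 0.5},
    {"tx": 0, "ty": 0, "tz": -2, "wx": 0, "wy": 0, "wz": 0, "hand": 0.5},
    {"tx": 0, "ty": 0, "tz": -3, "wx": 0, "wy": 0, "wz": 0, "hand": 0.5},
    {"tx": 0, "ty": 0, "tz": -4, "wx": 0, "wy": 0, "wz": 0, "hand": 0.5},
    {"tx": 0, "ty": 0, "tz": -4, "wx": 0, "wy": 0, "wz": 0, "hand": 0.5},
  ],
)

```text
clock: 32.33
position: [0.6499, -0.0176, 0.2951]
ee_rot: [-2.257, -2.184, 0.002]
force: [0.6, -0.4, -0.1]
width: 0.498
```

```bash
cat >> h.py <<'E'
LB=np.array([[-63,63,-40,40,0,12],[-30,30,-6,6,12,42]])/1000.
E
python3 - <<'E'
from h import *
snap("scene","s16");snap("side","d16")
for nm,c in dict(yl=(.445,-.395),bl=(.58,-.385)).items():
    for n in ["s16","d16"]:
        P=cloud(load(n)).reshape(-1,3)
        Q=P[(np.hypot(P[:,0]-c[0],P[:,1]-c[1])<.08)&(P[:,2]>.006)&(P[:,2]<.06)]
        b=fit(Q,*c,boxes=LB)[0];print(nm,n,len(Q),b[0].round(2),b[1][:2].round(4),(np.degrees(b[1][2])%180).round(2),b[1][3].round(4))
pl((.60,-.40,.36),-91.85,12,.5)
E
```

```text
yl s16 2901 0.55 [ 0.4432 -0.3965] 99.86 -0.0002
yl d16 2053 1.15 [ 0.4459 -0.3964] 100.08 0.001
bl s16 2254 0.56 [ 0.5798 -0.3876] 77.73 -0.0003
bl d16 1903 1.29 [ 0.5829 -0.3872] 76.67 0.0011
now [ 0.6535 -0.0184  0.3015] yaw 88.1 -> [ 0.6  -0.4   0.36] yaw 88.2 d0.0 j7 0.10 rowdist 32.5mm rot/row 0.05 w 0.501 t 32.4
[{"tx": -3.19, "ty": -0.34, "tz": -0.49, "wx": 0.01, "wy": 0.0, "wz": 0.0, "hand": 0.5},{"tx": -3.19, "ty": -0.34, "tz": -0.49, "wx": 0.01, "wy": 0.0, "wz": 0.0, "hand": 0.5},{"tx": -3.19, "ty": -0.34, "tz": -0.49, "wx": 0.01, "wy": 0.0, "wz": 0.0, "hand": 0.5},{"tx": -3.19, "ty": -0.34, "tz": -0.49, "wx": 0.01, "wy": 0.0, "wz": 0.0, "hand": 0.5},{"tx": -3.19, "ty": -0.34, "tz": -0.49, "wx": 0.01, "wy": 0.0, "wz": 0.0, "hand": 0.5},{"tx": -3.19, "ty": -0.34, "tz": -0.49, "wx": 0.01, "wy": 0.0, "wz": 0.0, "hand": 0.5},{"tx": -3.19, "ty": -0.34, "tz": -0.49, "wx": 0.01, "wy": 0.0, "wz": 0.0, "hand": 0.5},{"tx": -3.19, "ty": -0.34, "tz": -0.49, "wx": 0.01, "wy": 0.0, "wz": 0.0, "hand": 0.5},{"tx": -3.19, "ty": -0.34, "tz": -0.49, "wx": 0.01, "wy": 0.0, "wz": 0.0, "hand": 0.5},{"tx": -3.19, "ty": -0.34, "tz": -0.49, "wx": 0.01, "wy": 0.0, "wz": 0.0, "hand": 0.5},{"tx": -3.19, "ty": -0.34, "tz": -0.49, "wx": 0.01, "wy": 0.0, "wz": 0.0, "hand": 0.5},{"tx": -3.19, "ty": -0.34, "tz": -0.49, "wx": 0.01, "wy": 0.0, "wz": 0.0, "hand": 0.5}]
```

View pics/d16.png

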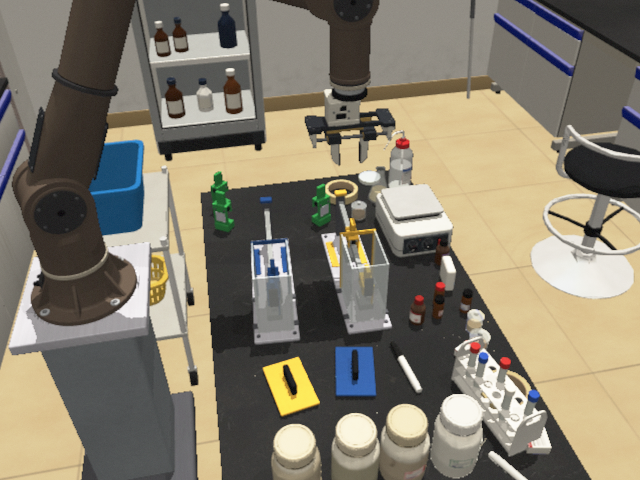

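```bash
python3 - <<'E'
from h import *
pl((.5813,-.3875,.29),77.4,11,.5)
E
```

```text
now [ 0.6535 -0.0184  0.3015] yaw 88.1 -> [ 0.5813 -0.3875  0.29  ] yaw 77.4 d-10.7 j7 0.10 rowdist 34.2mm rot/row 0.97 w 0.501 t 32.4
[{"tx": -3.38, "ty": -0.55, "tz": 0.1, "wx": 0.01, "wy": 0.0, "wz": 0.16, "hand": 0.5},{"tx": -3.38, "ty": -0.49, "tz": 0.1, "wx": 0.01, "wy": 0.0, "wz": 0.16, "hand": 0.5},{"tx": -3.39, "ty": -0.43, "tz": 0.1, "wx": 0.01, "wy": 0.0, "wz": 0.16, "hand": 0.5},{"tx": -3.4, "ty": -0.38, "tz": 0.1, "wx": 0.01, "wy": 0.0, "wz": 0.16, "hand": 0.5},{"tx": -3.4, "ty": -0.32, "tz": 0.1, "wx": 0.01, "wy": 0.0, "wz": 0.16, "hand": 0.5},{"tx": -3.41, "ty": -0.26, "tz": 0.1, "wx": 0.01, "wy": 0.0, "wz": 0.16, "hand": 0.5},{"tx": -3.41, "ty": -0.2, "tz": 0.1, "wx": 0.01, "wy": 0.0, "wz": 0.16, "hand": 0.5},{"tx": -3.42, "ty": -0.15, "tz": 0.1, "wx": 0.01, "wy": 0.0, "wz": 0.16, "hand": 0.5},{"tx": -3.42, "ty": -0.09, "tz": 0.1, "wx": 0.01, "wy": 0.0, "wz": 0.16, "hand": 0.5},{"tx": -3.42, "ty": -0.03, "tz": 0.1, "wx": 0.01, "wy": 0.0, "wz": 0.16, "hand": 0.5},{"tx": -3.42, "ty": 0.03, "tz": 0.1, "wx": 0.01, "wy": 0.0, "wz": 0.16, "hand": 0.5}]
```

Request:
step_arm(
  plan=[
    {"tx": -3.4, "ty": -0.5, "tz": 0, "wx": 0, "wy": 0, "wz": 0.16, "hand": 0.5},
    {"tx": -3.4, "ty": -0.5, "tz": 0, "wx": 0, "wy": 0, "wz": 0.16, "hand": 0.5},
    {"tx": -3.4, "ty": -0.4, "tz": 0, "wx": 0, "wy": 0, "wz": 0.16, "hand": 0.5},
    {"tx": -3.4, "ty": -0.4, "tz": 0, "wx": 0, "wy": 0, "wz": 0.16, "hand": 0.5},
    {"tx": -3.4, "ty": -0.3, "tz": 0, "wx": 0, "wy": 0, "wz": 0.16, "hand": 0.5},
    {"tx": -3.4, "ty": -0.3, "tz": 0, "wx": 0, "wy": 0, "wz": 0.16, "hand": 0.5},
    {"tx": -3.4, "ty": -0.2, "tz": 0, "wx": 0, "wy": 0, "wz": 0.16, "hand": 0.5},
    {"tx": -3.4, "ty": -0.1, "tz": 0, "wx": 0, "wy": 0, "wz": 0.16, "hand": 0.5},
    {"tx": -3.4, "ty": -0.1, "tz": 0, "wx": 0, "wy": 0, "wz": 0.16, "hand": 0.5},
    {"tx": -3.4, "ty": 0, "tz": 0, "wx": 0, "wy": 0, "wz": 0.16, "hand": 0.5},
  ],
)

```text
clock: 33.27
position: [0.5855, -0.3546, 0.2941]
ee_rot: [2.433, 1.987, 0.0]
force: [-0.1, -0.1, 1.1]
width: 0.499
```

Request:
step_arm(
  plan=[
    {"tx": -3.4, "ty": 0, "tz": 1, "wx": 0, "wy": 0, "wz": 0.16, "hand": 0.5},
    {"tx": 0, "ty": 0, "tz": 3, "wx": 0, "wy": 0, "wz": 0, "hand": 0.5},
    {"tx": 0, "ty": 0, "tz": 3, "wx": 0, "wy": 0, "wz": 0, "hand": 0.5},
    {"tx": 0, "ty": 0, "tz": 3, "wx": 0, "wy": 0, "wz": 0, "hand": 0.5},
    {"tx": 0, "ty": 0, "tz": 0, "wx": 0, "wy": 0, "wz": 0, "hand": 0.5},
    {"tx": 0, "ty": 0, "tz": 0, "wx": 0, "wy": 0, "wz": 0, "hand": 0.5},
    {"tx": 0, "ty": 0, "tz": 0, "wx": 0, "wy": 0, "wz": 0, "hand": 0.5},
    {"tx": 0, "ty": 0, "tz": 0, "wx": 0, "wy": 0, "wz": 0, "hand": 0.5},
    {"tx": 0, "ty": 0, "tz": 0, "wx": 0, "wy": 0, "wz": 0, "hand": 0.5},
    {"tx": 0, "ty": 0, "tz": 0, "wx": 0, "wy": 0, "wz": 0, "hand": 0.5},
  ],
)

```text
clock: 34.1
position: [0.5799, -0.3867, 0.1959]
ee_rot: [2.447, 1.967, 0.002]
force: [-0.0, -0.1, -0.6]
width: 0.5
```

```bash
cat >> h.py <<'E'
def lids(ns,C):
    for nm,c in C.items():
        for n in ns:
            P=cloud(load(n)).reshape(-1,3)
            Q=P[(np.hypot(P[:,0]-c[0],P[:,1]-c[1])<.08)&(P[:,2]>.006)&(P[:,2]<.05)]
            if len(Q)<100: print(nm,n,len(Q));continue
            b=fit(Q,*c,boxes=LB)[0];print(nm,n,len(Q),b[0].round(2),b[1][:2].round(4),(np.degrees(b[1][2])%180).round(2),b[1][3].round(4))
E
python3 - <<'E'
from h import *
snap("scene","s17");snap("side","d17");snap("wrist","w17")
lids(["s17","d17","w17"],dict(bl=(.5813,-.3875),yl=(.4445,-.3965)))
pl((.5813,-.3875,.038),77.4,6,.5)
E
```

```text
bl s17 2257 0.55 [ 0.5799 -0.3876] 78.01 -0.0003
bl d17 1906 1.27 [ 0.5822 -0.3875] 78.83 0.0011
bl w17 15117 0.24 [ 0.5802 -0.3876] 77.58 -0.0012
yl s17 2902 0.51 [ 0.4432 -0.3966] 99.78 -0.0002
yl d17 2059 1.22 [ 0.4459 -0.3963] 99.43 0.0011
yl w17 8805 0.21 [ 0.4434 -0.3969] 99.7 -0.0013
now [ 0.5795 -0.3864  0.1949] yaw 77.6 -> [ 0.5813 -0.3875  0.038 ] yaw 77.4 d-0.2 j7 0.56 rowdist 26.2mm rot/row 0.03 w 0.500 t 34.2
[{"tx": -0.01, "ty": 0.03, "tz": 2.62, "wx": 0.0, "wy": 0.0, "wz": 0.0, "hand": 0.5},{"tx": -0.01, "ty": 0.03, "tz": 2.62, "wx": 0.0, "wy": 0.0, "wz": 0.0, "hand": 0.5},{"tx": -0.01, "ty": 0.03, "tz": 2.62, "wx": 0.0, "wy": 0.0, "wz": 0.0, "hand": 0.5},{"tx": -0.01, "ty": 0.03, "tz": 2.62, "wx": 0.0, "wy": 0.0, "wz": 0.0, "hand": 0.5},{"tx": -0.01, "ty": 0.03, "tz": 2.62, "wx": 0.0, "wy": 0.0, "wz": 0.0, "hand": 0.5},{"tx": -0.01, "ty": 0.03, "tz": 2.62, "wx": 0.0, "wy": 0.0, "wz": 0.0, "hand": 0.5}]
```

View pics/w17.png

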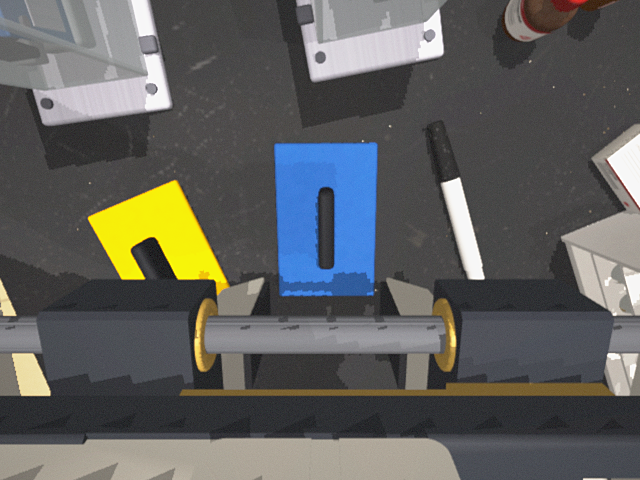

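View pics/d17.png

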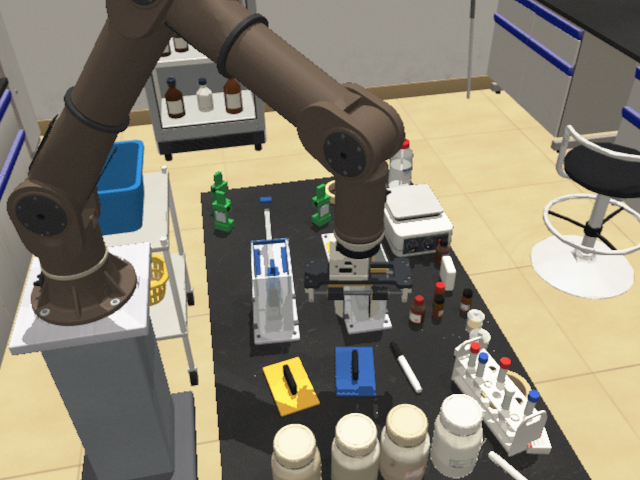

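Request:
step_arm(
  force=30,
  plan=[
    {"tx": -0.1, "ty": 0.1, "tz": 2.6, "wx": 0, "wy": 0, "wz": 0, "hand": 0.5},
    {"tx": 0, "ty": 0, "tz": 2.6, "wx": 0, "wy": 0, "wz": 0, "hand": 0.5},
    {"tx": 0, "ty": 0, "tz": 2.6, "wx": 0, "wy": 0, "wz": 0, "hand": 0.5},
    {"tx": 0, "ty": 0, "tz": 2.6, "wx": 0, "wy": 0, "wz": 0, "hand": 0.5},
    {"tx": 0, "ty": 0, "tz": 2.6, "wx": 0, "wy": 0, "wz": 0, "hand": 0.5},
    {"tx": 0, "ty": 0, "tz": 1.5, "wx": 0, "wy": 0, "wz": 0, "hand": 0.5},
    {"tx": 0, "ty": 0, "tz": 1, "wx": 0, "wy": 0, "wz": 0, "hand": 0.5},
    {"tx": 0, "ty": 0, "tz": 0, "wx": 0, "wy": 0, "wz": 0, "hand": 0.5},
    {"tx": 0, "ty": 0, "tz": 0, "wx": 0, "wy": 0, "wz": 0, "hand": 0.5},
    {"tx": 0, "ty": 0, "tz": 0, "wx": 0, "wy": 0, "wz": 0, "hand": 0.5},
  ],
)

```text
clock: 35.08
position: [0.5809, -0.3883, 0.0408]
ee_rot: [2.447, 1.966, 0.001]
force: [0.3, 1.0, -0.4]
width: 0.498
```

```bash
python3 - <<'E'
from h import *
pl((.5805,-.3876,.038),77.6,1,0)
z=snap('side','d18')
im=z['im'][:,:,::-1]; P=proj(z,[.58,-.25,.08])[0].astype(int)
a=im[P[1]-100:P[1]+100,P[0]-130:P[0]+130]; cv2.imwrite('pics/d18z.png',cv2.resize(a,None,fx=3,fy=3,interpolation=2))
E
```

```text
now [ 0.5809 -0.3883  0.0408] yaw 77.6 -> [ 0.5805 -0.3876  0.038 ] yaw 77.6 d0.0 j7 0.63 rowdist 2.9mm rot/row 0.14 w 0.498 t 35.1
[{"tx": 0.06, "ty": -0.05, "tz": 0.28, "wx": 0.02, "wy": 0.01, "wz": -0.01, "hand": 0}]
```

View pics/d18z.png

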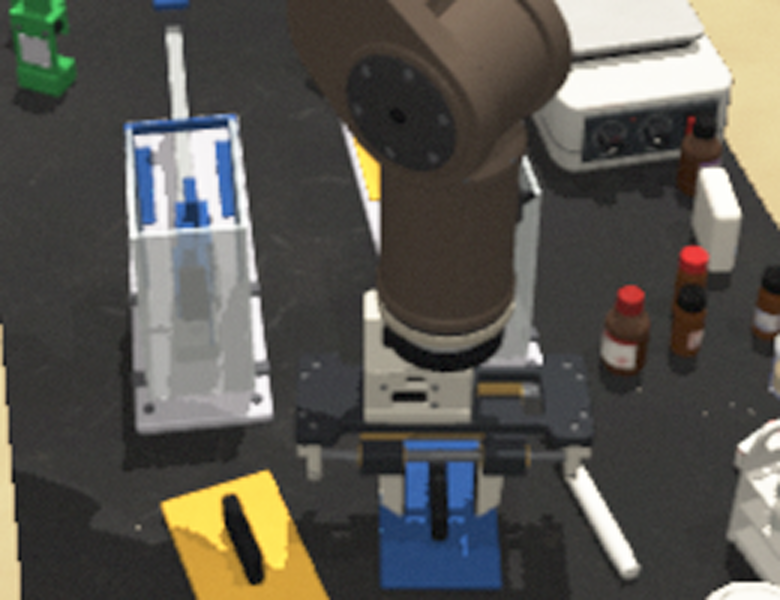

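Request:
step_arm(
  plan=[
    {"tx": 0, "ty": 0, "tz": 0.2, "wx": 0, "wy": 0, "wz": 0, "hand": 0},
    {"tx": 0, "ty": 0, "tz": 0, "wx": 0, "wy": 0, "wz": 0, "hand": 0},
    {"tx": 0, "ty": 0, "tz": 0, "wx": 0, "wy": 0, "wz": 0, "hand": 0},
    {"tx": 0, "ty": 0, "tz": 0, "wx": 0, "wy": 0, "wz": 0, "hand": 0},
    {"tx": 0, "ty": 0, "tz": 0, "wx": 0, "wy": 0, "wz": 0, "hand": 0},
    {"tx": 0, "ty": 0, "tz": 0, "wx": 0, "wy": 0, "wz": 0, "hand": 0},
    {"tx": 0, "ty": 0, "tz": 0, "wx": 0, "wy": 0, "wz": 0, "hand": 0},
    {"tx": 0, "ty": 0, "tz": -1, "wx": 0, "wy": 0, "wz": 0, "hand": 0},
    {"tx": 0, "ty": 0, "tz": -2, "wx": 0, "wy": 0, "wz": 0, "hand": 0},
    {"tx": 0, "ty": 0, "tz": -3, "wx": 0, "wy": 0, "wz": 0, "hand": 0},
  ],
)

```text
clock: 35.97
position: [0.5784, -0.3863, 0.0957]
ee_rot: [-2.445, -1.965, 0.003]
force: [0.1, -0.2, -0.8]
width: 0.129
```

Request:
step_arm(
  plan=[
    {"tx": 0, "ty": 0, "tz": -3, "wx": 0, "wy": 0, "wz": 0, "hand": 0},
    {"tx": 0, "ty": 0, "tz": -4, "wx": 0, "wy": 0, "wz": 0, "hand": 0},
    {"tx": 0, "ty": 0, "tz": -4, "wx": 0, "wy": 0, "wz": 0, "hand": 0},
    {"tx": 0, "ty": 0, "tz": -4, "wx": 0, "wy": 0, "wz": 0, "hand": 0},
    {"tx": 0, "ty": 0, "tz": -2, "wx": 0, "wy": 0, "wz": 0, "hand": 0},
    {"tx": 0, "ty": 0, "tz": 0, "wx": 0, "wy": 0, "wz": 0, "hand": 0},
    {"tx": 0, "ty": 0, "tz": 0, "wx": 0, "wy": 0, "wz": 0, "hand": 0},
    {"tx": 0, "ty": 0, "tz": 0, "wx": 0, "wy": 0, "wz": 0, "hand": 0},
    {"tx": 0, "ty": 0, "tz": 0, "wx": 0, "wy": 0, "wz": 0, "hand": 0},
    {"tx": 0, "ty": 0, "tz": 0, "wx": 0, "wy": 0, "wz": 0, "hand": 0},
  ],
)

```text
clock: 36.8
position: [0.5794, -0.3869, 0.2654]
ee_rot: [-2.447, -1.966, 0.002]
force: [-0.4, -0.5, -1.9]
width: 0.129
```

```bash
cat >> h.py <<'E'
def heldlid(ns,off=.039):
    from cell import arm
    s=arm.observe();p=s['position'];X=Ro.from_rotvec(s['ee_rot']).as_matrix()[:,0];a=np.arctan2(X[1],X[0])
    for n in ns:
        P=cloud(load(n)).reshape(-1,3);z0=p[2]-off
        Q=P[(np.hypot(P[:,0]-p[0],P[:,1]-p[1])<.078)&(P[:,2]>z0-.004)&(P[:,2]<z0+.018)]-[0,0,z0]
        if len(Q)<150: print(n,len(Q));continue
        b=fit(Q,p[0],p[1],boxes=LB[:1],a0=a)[0];d=b[1][:2]-p[:2]
        print(n,len(Q),b[0].round(2),"lid-TCP world",d.round(4),"tool x,y",np.round([d@X[:2],d@[X[1],-X[0]]],4),"yaw diff",np.degrees(b[1][2]-a).round(2),"dz",(b[1][3]-off).round(4))
def goal(st,ux,uy):
    x,y,a=ST[st];a=np.radians(a);return np.array([x+ux*np.cos(a)-uy*np.sin(a),y+ux*np.sin(a)+uy*np.cos(a)])
E
python3 - <<'E'
from h import *
snap("scene","s19");snap("side","d19");snap("wrist","w19")
heldlid(["s19","d19","w19"])
g=goal('blue',.093,0);print(g)
pl((*g,.245),-94.8,10,0)
for st in ST:
  for n in ["s19","d19","w19"]:
    x,y,a=ST[st];r=fitstand([n],x,y,np.radians(a));print(st,n,r[0],r[1].round(2),r[2][:2].round(4),np.degrees(r[2][2]).round(2),r[2][3].round(4))
E
```

```text
s19 1792 0.38 lid-TCP world [-0.0009  0.0007] tool x,y [ 0.0005 -0.0011] yaw diff 0.18 dz -0.0383
d19 1404 0.76 lid-TCP world [0.0013 0.0011] tool x,y [0.0014 0.001 ] yaw diff 0.19 dz -0.0369
w19 24319 0.2 lid-TCP world [-0.0006 -0.    ] tool x,y [-0.0002 -0.0006] yaw diff 0.01 dz -0.0388
[ 0.44271796 -0.18567384]
now [ 0.5797 -0.3873  0.2662] yaw 77.6 -> [ 0.4427 -0.1857  0.245 ] yaw 85.2 d7.6 j7 0.54 rowdist 24.5mm rot/row 0.76 w 0.127 t 37.0
[{"tx": 1.67, "ty": -1.77, "tz": 0.22, "wx": 0.0, "wy": 0.0, "wz": -0.13, "hand": 0},{"tx": 1.7, "ty": -1.75, "tz": 0.22, "wx": 0.0, "wy": 0.0, "wz": -0.13, "hand": 0},{"tx": 1.72, "ty": -1.73, "tz": 0.22, "wx": 0.0, "wy": 0.0, "wz": -0.13, "hand": 0},{"tx": 1.75, "ty": -1.7, "tz": 0.22, "wx": 0.0, "wy": 0.0, "wz": -0.13, "hand": 0},{"tx": 1.77, "ty": -1.68, "tz": 0.22, "wx": 0.0, "wy": 0.0, "wz": -0.13, "hand": 0},{"tx": 1.79, "ty": -1.65, "tz": 0.22, "wx": 0.0, "wy": 0.0, "wz": -0.13, "hand": 0},{"tx": 1.81, "ty": -1.63, "tz": 0.22, "wx": 0.0, "wy": 0.0, "wz": -0.13, "hand": 0},{"tx": 1.84, "ty": -1.6, "tz": 0.22, "wx": 0.0, "wy": 0.0, "wz": -0.13, "hand": 0},{"tx": 1.86, "ty": -1.58, "tz": 0.22, "wx": 0.0, "wy": 0.0, "wz": -0.13, "hand": 0},{"tx": 1.88, "ty": -1.55, "tz": 0.22, "wx": 0.0, "wy": 0.0, "wz": -0.13, "hand": 0}]
blue s19 10754 1.33 [ 0.4491 -0.0923] -94.69 -0.0001
blue d19 4724 2.03 [ 0.4522 -0.0933] -94.88 0.0017
blue w19 20070 1.46 [ 0.45   -0.0917] -94.8 -0.0011
yel s19 8285 1.35 [ 0.6468 -0.1024] -91.85 -0.0
yel d19 1366 1.59 [ 0.6505 -0.1038] -92.11 0.0014
yel w19 9796 0.28 [ 0.6446 -0.1019] -91.85 -0.0011
```

View pics/w19.png

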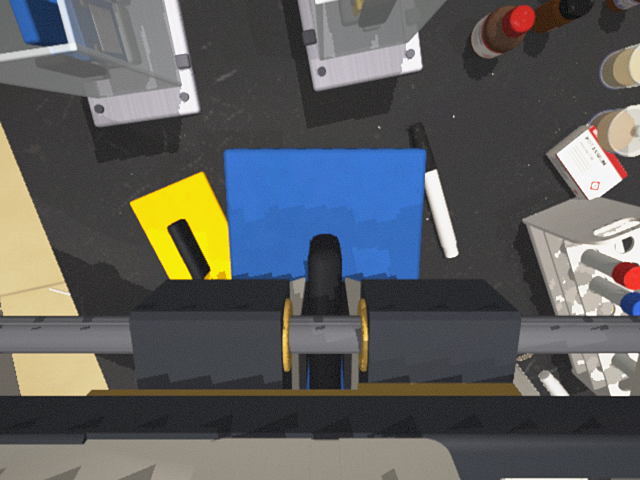

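View pics/d19.png

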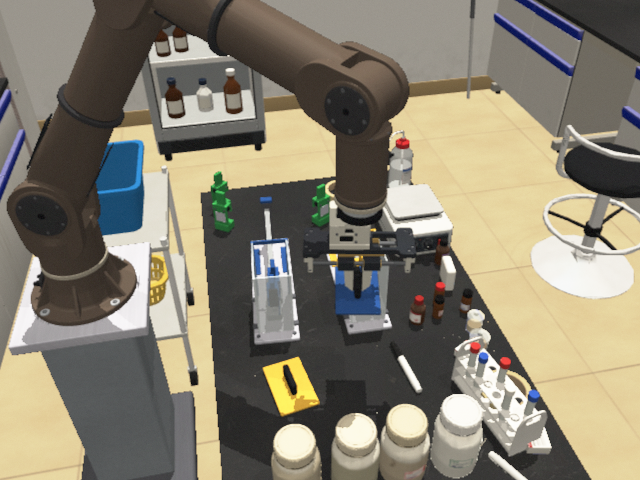

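Request:
step_arm(
  plan=[
    {"tx": 1.7, "ty": -1.8, "tz": 0, "wx": 0, "wy": 0, "wz": -0.13, "hand": 0},
    {"tx": 1.7, "ty": -1.8, "tz": 0, "wx": 0, "wy": 0, "wz": -0.13, "hand": 0},
    {"tx": 1.7, "ty": -1.7, "tz": 0, "wx": 0, "wy": 0, "wz": -0.13, "hand": 0},
    {"tx": 1.8, "ty": -1.7, "tz": 0, "wx": 0, "wy": 0, "wz": -0.13, "hand": 0},
    {"tx": 1.8, "ty": -1.7, "tz": 0, "wx": 0, "wy": 0, "wz": -0.13, "hand": 0},
    {"tx": 1.8, "ty": -1.6, "tz": 0, "wx": 0, "wy": 0, "wz": -0.13, "hand": 0},
    {"tx": 1.8, "ty": -1.6, "tz": 0, "wx": 0, "wy": 0, "wz": -0.13, "hand": 0},
    {"tx": 1.8, "ty": -1.6, "tz": 0, "wx": 0, "wy": 0, "wz": -0.13, "hand": 0},
    {"tx": 1.9, "ty": -1.6, "tz": 0, "wx": 0, "wy": 0, "wz": -0.13, "hand": 0},
    {"tx": 1.9, "ty": -1.6, "tz": 0, "wx": 0, "wy": 0, "wz": -0.13, "hand": 0},
  ],
)

```text
clock: 37.78
position: [0.4419, -0.1838, 0.267]
ee_rot: [-2.309, -2.131, 0.0]
force: [-0.1, 0.7, -1.0]
width: 0.126
```

Request:
step_arm(
  plan=[
    {"tx": 0, "ty": 0, "tz": 1, "wx": 0, "wy": 0, "wz": 0, "hand": 0},
    {"tx": 0, "ty": 0, "tz": 1, "wx": 0, "wy": 0, "wz": 0, "hand": 0},
    {"tx": 0, "ty": 0, "tz": 0, "wx": 0, "wy": 0, "wz": 0, "hand": 0},
    {"tx": 0, "ty": 0, "tz": 0, "wx": 0, "wy": 0, "wz": 0, "hand": 0},
    {"tx": 0, "ty": 0, "tz": 0, "wx": 0, "wy": 0, "wz": 0, "hand": 0},
    {"tx": 0, "ty": 0, "tz": 0, "wx": 0, "wy": 0, "wz": 0, "hand": 0},
    {"tx": 0, "ty": 0, "tz": 0, "wx": 0, "wy": 0, "wz": 0, "hand": 0},
    {"tx": 0, "ty": 0, "tz": 0, "wx": 0, "wy": 0, "wz": 0, "hand": 0},
    {"tx": 0, "ty": 0, "tz": 0, "wx": 0, "wy": 0, "wz": 0, "hand": 0},
    {"tx": 0, "ty": 0, "tz": 0, "wx": 0, "wy": 0, "wz": 0, "hand": 0},
  ],
)

```text
clock: 38.62
position: [0.4428, -0.1847, 0.2473]
ee_rot: [2.309, 2.13, 0.0]
force: [0.3, -0.5, -1.6]
width: 0.129
```

```bash
python3 - <<'E'
from h import *
snap("scene","s20");snap("side","d20");snap("wrist","w20")
rel('blue');heldlid(["s20","d20","w20"])
lids(["s20","d20","w20"],dict(yl=(.4445,-.3965)))
E
```

```text
blue stand-frame TCP mm x 92.0 y -0.1 z 247.3 yaw err 0.17 zaxis [ 0.  0. -1.] F [ 0.01 -0.57 -1.5 ] w 0.13 t 38.77
s20 1467 0.38 lid-TCP world [-0.0007  0.0001] tool x,y [ 0.0001 -0.0007] yaw diff 0.01 dz -0.0375
d20 1050 0.87 lid-TCP world [0.0017 0.0004] tool x,y [0.0005 0.0016] yaw diff -0.65 dz -0.0363
w20 24321 0.19 lid-TCP world [-0.0002 -0.0002] tool x,y [-0.0002 -0.0002] yaw diff 0.02 dz -0.0384
yl s20 2904 0.54 [ 0.4432 -0.3964] 99.5 -0.0003
yl d20 2059 1.21 [ 0.446  -0.3963] 99.56 0.001
yl w20 0
```

View pics/d20.png

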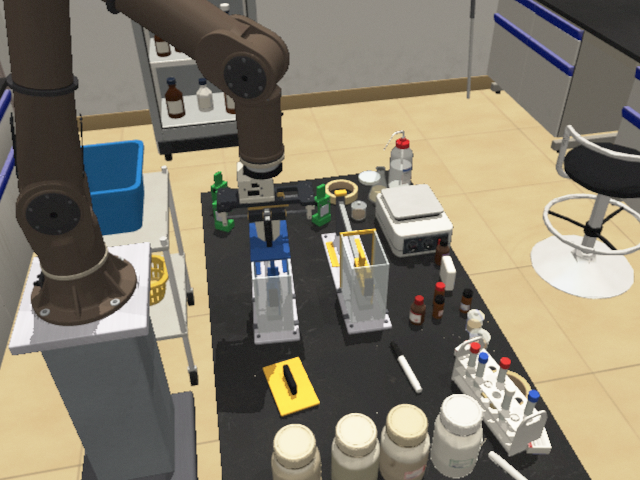

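```bash
python3 - <<'E'
from h import *
for n in ['d20','s20']:
    im=load(n)['im'][:,:,::-1]; P=proj(load(n),[.6,-.12,.1])[0].astype(int)
    a=im[P[1]-80:P[1]+80,P[0]-100:P[0]+100]; cv2.imwrite(f'pics/{n}z.png',cv2.resize(a,None,fx=3.5,fy=3.5,interpolation=2))
E
```

```text
(no output)
```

View pics/d20z.png

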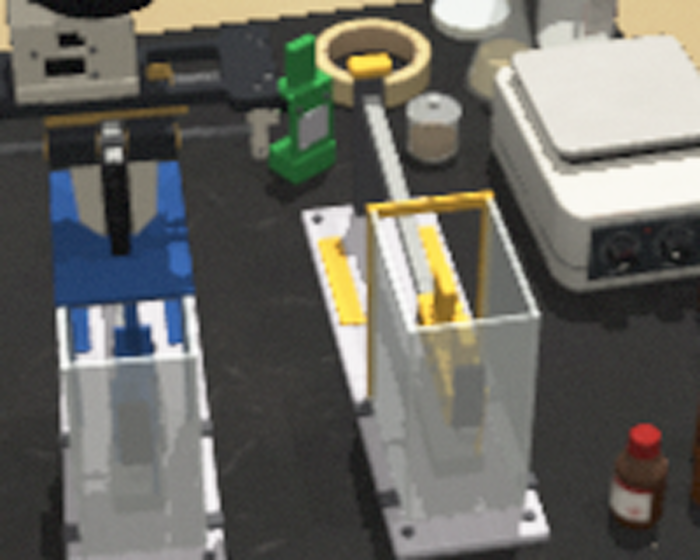

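View pics/s20z.png

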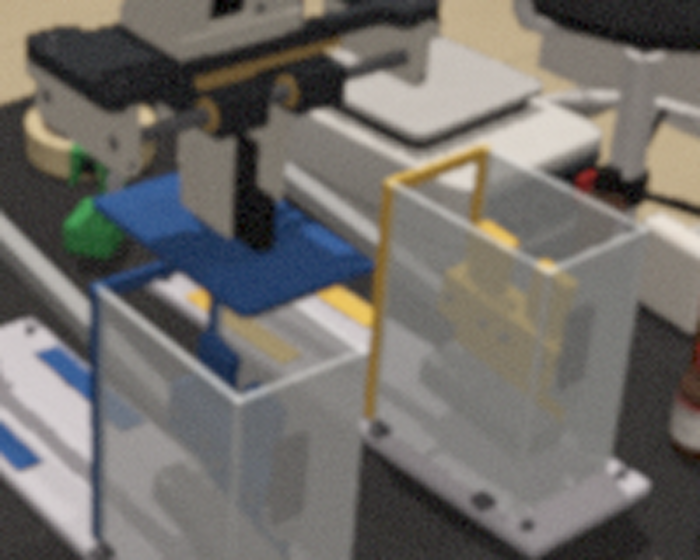

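Request:
step_arm(
  plan=[
    {"tx": -0.1, "ty": 0, "tz": 0.9, "wx": 0, "wy": 0, "wz": 0.03, "hand": 0},
    {"tx": 0, "ty": 0, "tz": 0.9, "wx": 0, "wy": 0, "wz": 0, "hand": 0},
    {"tx": 0, "ty": 0, "tz": 0.9, "wx": 0, "wy": 0, "wz": 0, "hand": 0},
    {"tx": 0, "ty": 0, "tz": 0.6, "wx": 0, "wy": 0, "wz": 0, "hand": 0},
    {"tx": 0, "ty": 0, "tz": 0, "wx": 0, "wy": 0, "wz": 0, "hand": 0},
    {"tx": 0, "ty": 0, "tz": 0, "wx": 0, "wy": 0, "wz": 0, "hand": 0},
    {"tx": 0, "ty": 0, "tz": 0, "wx": 0, "wy": 0, "wz": 0, "hand": 0},
    {"tx": 0, "ty": 0, "tz": 0, "wx": 0, "wy": 0, "wz": 0, "hand": 0},
    {"tx": 0, "ty": 0, "tz": 0, "wx": 0, "wy": 0, "wz": 0, "hand": 0},
    {"tx": 0, "ty": 0, "tz": 0, "wx": 0, "wy": 0, "wz": 0, "hand": 0},
  ],
)

```text
clock: 39.6
position: [0.4428, -0.1857, 0.2145]
ee_rot: [2.312, 2.126, 0.001]
force: [-0.7, 0.6, -1.6]
width: 0.127
```

```bash
python3 - <<'E'
from h import *
snap("scene","s21");snap("side","d21")
rel('blue');heldlid(["s21","d21"],.038)
for n in ['d21','s21']:
    im=load(n)['im'][:,:,::-1]; P=proj(load(n),goal('blue',.093,0).tolist()+[.16])[0].astype(int)
    a=im[P[1]-60:P[1]+60,P[0]-75:P[0]+75]; cv2.imwrite(f'pics/{n}z.png',cv2.resize(a,None,fx=4.5,fy=4.5,interpolation=2))
E
```

```text
blue stand-frame TCP mm x 93.0 y 0.0 z 214.4 yaw err -0.01 zaxis [ 0.001  0.    -1.   ] F [ 0.37  0.37 -1.22] w 0.127 t 39.7
s21 1494 0.51 lid-TCP world [-0.0005  0.0002] tool x,y [ 0.0002 -0.0006] yaw diff 0.06 dz -0.0375
d21 1095 1.2 lid-TCP world [0.0024 0.0003] tool x,y [0.0006 0.0024] yaw diff 0.18 dz -0.0362
```

View pics/d21z.png

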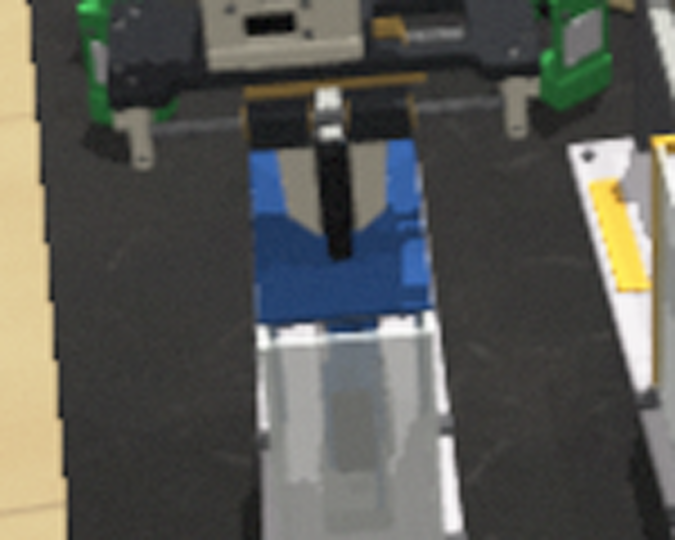

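View pics/s21z.png

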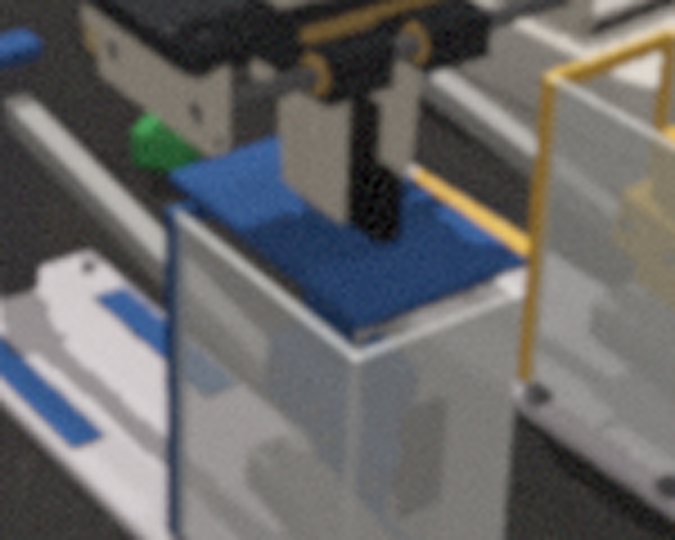

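Aligned visually. Lower gently.

Request:
step_arm(
  plan=[
    {"tx": 0, "ty": 0, "tz": 0.2, "wx": 0, "wy": 0, "wz": 0, "hand": 0},
    {"tx": 0, "ty": 0, "tz": 0.2, "wx": 0, "wy": 0, "wz": 0, "hand": 0},
    {"tx": 0, "ty": 0, "tz": 0.2, "wx": 0, "wy": 0, "wz": 0, "hand": 0},
    {"tx": 0, "ty": 0, "tz": 0.2, "wx": 0, "wy": 0, "wz": 0, "hand": 0},
    {"tx": 0, "ty": 0, "tz": 0, "wx": 0, "wy": 0, "wz": 0, "hand": 0},
    {"tx": 0, "ty": 0, "tz": 0, "wx": 0, "wy": 0, "wz": 0, "hand": 0},
    {"tx": 0, "ty": 0, "tz": 0, "wx": 0, "wy": 0, "wz": 0, "hand": 0},
    {"tx": 0, "ty": 0, "tz": 0, "wx": 0, "wy": 0, "wz": 0, "hand": 0},
    {"tx": 0, "ty": 0, "tz": 0, "wx": 0, "wy": 0, "wz": 0, "hand": 0},
    {"tx": 0, "ty": 0, "tz": 0, "wx": 0, "wy": 0, "wz": 0, "hand": 0},
  ],
)

```text
clock: 40.53
position: [0.4427, -0.1856, 0.2063]
ee_rot: [2.313, 2.126, 0.0]
force: [0.3, 0.7, -1.6]
width: 0.127
```

Request:
step_arm(
  plan=[
    {"tx": 0, "ty": 0, "tz": 0.1, "wx": 0, "wy": 0, "wz": 0, "hand": 0},
    {"tx": 0, "ty": 0, "tz": 0.1, "wx": 0, "wy": 0, "wz": 0, "hand": 0},
    {"tx": 0, "ty": 0, "tz": 0, "wx": 0, "wy": 0, "wz": 0, "hand": 0},
    {"tx": 0, "ty": 0, "tz": 0, "wx": 0, "wy": 0, "wz": 0, "hand": 0},
    {"tx": 0, "ty": 0, "tz": 0, "wx": 0, "wy": 0, "wz": 0, "hand": 0},
    {"tx": 0, "ty": 0, "tz": 0, "wx": 0, "wy": 0, "wz": 0, "hand": 0},
    {"tx": 0, "ty": 0, "tz": 0, "wx": 0, "wy": 0, "wz": 0, "hand": 0},
    {"tx": 0, "ty": 0, "tz": 0, "wx": 0, "wy": 0, "wz": 0, "hand": 0},
    {"tx": 0, "ty": 0, "tz": 0, "wx": 0, "wy": 0, "wz": 0, "hand": 0},
    {"tx": 0, "ty": 0, "tz": 0, "wx": 0, "wy": 0, "wz": 0, "hand": 0},
  ],
)

```text
clock: 41.37
position: [0.4426, -0.1856, 0.2042]
ee_rot: [-2.313, -2.126, -0.0]
force: [-0.3, -0.2, -1.9]
width: 0.131
```

Request:
step_arm(
  plan=[
    {"tx": 0, "ty": 0, "tz": 0.1, "wx": 0, "wy": 0, "wz": 0, "hand": 0},
    {"tx": 0, "ty": 0, "tz": 0, "wx": 0, "wy": 0, "wz": 0, "hand": 0},
    {"tx": 0, "ty": 0, "tz": 0, "wx": 0, "wy": 0, "wz": 0, "hand": 0},
    {"tx": 0, "ty": 0, "tz": 0, "wx": 0, "wy": 0, "wz": 0, "hand": 0},
    {"tx": 0, "ty": 0, "tz": 0, "wx": 0, "wy": 0, "wz": 0, "hand": 0},
    {"tx": 0, "ty": 0, "tz": 0, "wx": 0, "wy": 0, "wz": 0, "hand": 0.4},
    {"tx": 0, "ty": 0, "tz": 0, "wx": 0, "wy": 0, "wz": 0, "hand": 0.4},
    {"tx": 0, "ty": 0, "tz": 0, "wx": 0, "wy": 0, "wz": 0, "hand": 0.4},
    {"tx": 0, "ty": 0, "tz": 0, "wx": 0, "wy": 0, "wz": 0, "hand": 0.4},
    {"tx": 0, "ty": 0, "tz": 0, "wx": 0, "wy": 0, "wz": 0, "hand": 0.4},
  ],
)

```text
clock: 42.2
position: [0.4426, -0.1857, 0.2033]
ee_rot: [2.313, 2.126, 0.0]
force: [-0.7, -0.4, -0.1]
width: 0.39
```

Request:
step_arm(
  plan=[
    {"tx": 0, "ty": 0, "tz": -1, "wx": 0, "wy": 0, "wz": 0, "hand": 0.4},
    {"tx": 0, "ty": 0, "tz": -2, "wx": 0, "wy": 0, "wz": 0, "hand": 0.4},
    {"tx": 0, "ty": 0, "tz": -3, "wx": 0, "wy": 0, "wz": 0, "hand": 0.4},
    {"tx": 0, "ty": 0, "tz": -4, "wx": 0, "wy": 0, "wz": 0, "hand": 0.4},
    {"tx": 0, "ty": 0, "tz": 0, "wx": 0, "wy": 0, "wz": 0, "hand": 0.5},
    {"tx": 0, "ty": 0, "tz": 0, "wx": 0, "wy": 0, "wz": 0, "hand": 0.5},
    {"tx": 0, "ty": 0, "tz": 0, "wx": 0, "wy": 0, "wz": 0, "hand": 0.5},
    {"tx": 0, "ty": 0, "tz": 0, "wx": 0, "wy": 0, "wz": 0, "hand": 0.5},
    {"tx": 0, "ty": 0, "tz": 0, "wx": 0, "wy": 0, "wz": 0, "hand": 0.5},
    {"tx": 0, "ty": 0, "tz": 0, "wx": 0, "wy": 0, "wz": 0, "hand": 0.5},
  ],
)

```text
clock: 43.03
position: [0.4422, -0.1855, 0.3025]
ee_rot: [-2.312, -2.125, 0.002]
force: [0.0, -0.8, -0.0]
width: 0.498
```

```bash
cat >> h.py <<'E'
def seated(ns,st):
    g=goal(st,.093,0);a=np.radians(ST[st][2])
    for n in ns:
        P=cloud(load(n)).reshape(-1,3)
        Q=P[(np.hypot(P[:,0]-g[0],P[:,1]-g[1])<.078)&(P[:,2]>.168)&(P[:,2]<.215)]-[0,0,.166]
        if len(Q)<150: print(n,len(Q));continue
        b=fit(Q,*g,boxes=LB,a0=a)[0];d=b[1][:2]-g;X=np.array([np.cos(a),np.sin(a)])
        T=Q[(Q[:,2]<.016)&(Q[:,2]>.007)];A=np.c_[T[:,:2]-g,np.ones(len(T))];c=np.linalg.lstsq(A,T[:,2],rcond=None)[0]
        print(st,n,len(Q),b[0].round(2),"dx,dy mm",np.round([d@X*1e3,d@[-X[1]*1e3,X[0]*1e3]],1),"yaw",np.degrees(b[1][2]-a).round(2),"z",(b[1][3]+.166).round(4),"tilt",c[:2].round(3))
E
python3 - <<'E'
from h import *
snap("scene","s22");snap("side","d22")
seated(["s22","d22"],'blue')
pl((.4440,-.3967,.29),99.7,9,.5)
for n in ['s22']:
    im=load(n)['im'][:,:,::-1]; P=proj(load(n),goal('blue',.093,0).tolist()+[.16])[0].astype(int)
    a=im[P[1]-60:P[1]+60,P[0]-75:P[0]+75]; cv2.imwrite(f'pics/{n}z.png',cv2.resize(a,None,fx=4.5,fy=4.5,interpolation=2))
E
```

```text
blue s22 2113 0.36 dx,dy mm [-0.3 -0.8] yaw 0.03 z 0.1656 tilt [0.007 0.002]
blue d22 1560 0.91 dx,dy mm [-0.7  1.4] yaw -0.06 z 0.167 tilt [0.    0.005]
now [ 0.4424 -0.1856  0.3027] yaw 85.2 -> [ 0.444  -0.3967  0.29  ] yaw 99.7 d14.5 j7 0.30 rowdist 23.5mm rot/row 1.61 w 0.496 t 43.1
[{"tx": -2.34, "ty": 0.22, "tz": 0.14, "wx": 0.0, "wy": 0.0, "wz": -0.27, "hand": 0.5},{"tx": -2.34, "ty": 0.15, "tz": 0.14, "wx": 0.0, "wy": 0.0, "wz": -0.27, "hand": 0.5},{"tx": -2.34, "ty": 0.08, "tz": 0.14, "wx": 0.0, "wy": 0.0, "wz": -0.27, "hand": 0.5},{"tx": -2.35, "ty": 0.02, "tz": 0.14, "wx": 0.0, "wy": 0.0, "wz": -0.27, "hand": 0.5},{"tx": -2.35, "ty": -0.05, "tz": 0.14, "wx": 0.0, "wy": 0.0, "wz": -0.27, "hand": 0.5},{"tx": -2.34, "ty": -0.12, "tz": 0.14, "wx": 0.0, "wy": 0.0, "wz": -0.27, "hand": 0.5},{"tx": -2.34, "ty": -0.18, "tz": 0.14, "wx": 0.0, "wy": 0.0, "wz": -0.27, "hand": 0.5},{"tx": -2.33, "ty": -0.25, "tz": 0.14, "wx": 0.0, "wy": 0.0, "wz": -0.27, "hand": 0.5},{"tx": -2.32, "ty": -0.31, "tz": 0.14, "wx": 0.0, "wy": 0.0, "wz": -0.27, "hand": 0.5}]
```

View pics/s22z.png

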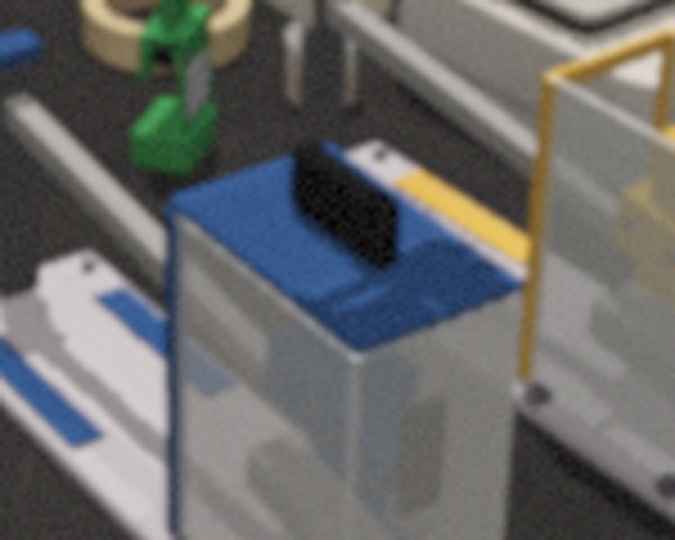

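View pics/d22.png

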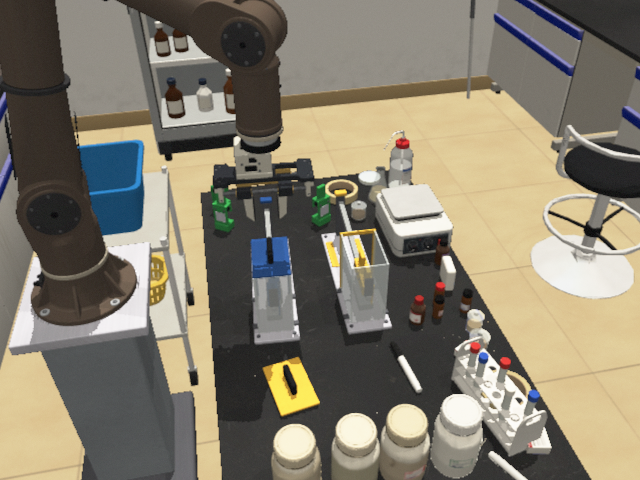

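Blue lid is seated flat. Now the yellow lid.

Request:
step_arm(
  plan=[
    {"tx": -2.3, "ty": 0.2, "tz": 0, "wx": 0, "wy": 0, "wz": -0.27, "hand": 0.5},
    {"tx": -2.3, "ty": 0.2, "tz": 0, "wx": 0, "wy": 0, "wz": -0.27, "hand": 0.5},
    {"tx": -2.4, "ty": 0.1, "tz": 0, "wx": 0, "wy": 0, "wz": -0.27, "hand": 0.5},
    {"tx": -2.4, "ty": 0, "tz": 0, "wx": 0, "wy": 0, "wz": -0.27, "hand": 0.5},
    {"tx": -2.4, "ty": 0, "tz": 0, "wx": 0, "wy": 0, "wz": -0.27, "hand": 0.5},
    {"tx": -2.3, "ty": -0.1, "tz": 1, "wx": 0, "wy": 0, "wz": -0.27, "hand": 0.5},
    {"tx": -2.3, "ty": -0.2, "tz": 2, "wx": 0, "wy": 0, "wz": -0.27, "hand": 0.5},
    {"tx": -2.3, "ty": -0.2, "tz": 3, "wx": 0, "wy": 0, "wz": -0.27, "hand": 0.5},
    {"tx": -2.3, "ty": -0.3, "tz": 3, "wx": 0, "wy": 0, "wz": -0.27, "hand": 0.5},
    {"tx": 0, "ty": 0, "tz": 2, "wx": 0, "wy": 0, "wz": 0, "hand": 0.5},
  ],
)

```text
clock: 43.97
position: [0.4435, -0.4003, 0.1904]
ee_rot: [-2.027, -2.399, 0.005]
force: [-0.4, 0.3, 0.2]
width: 0.5
```

```bash
python3 - <<'E'
from h import *
snap("scene","s23");snap("wrist","w23")
lids(["s23","w23"],dict(yl=(.4440,-.3967)))
pl((.4440,-.3967,.039),99.7,7,.5)
E
```

```text
yl s23 2897 0.57 [ 0.4431 -0.3964] 99.7 -0.0003
yl w23 15916 0.23 [ 0.4438 -0.3968] 99.61 -0.0012
now [ 0.4435 -0.3955  0.1893] yaw 99.6 -> [ 0.444  -0.3967  0.039 ] yaw 99.7 d0.1 j7 1.07 rowdist 21.5mm rot/row 0.06 w 0.500 t 44.1
[{"tx": -0.03, "ty": 0.02, "tz": 2.15, "wx": -0.01, "wy": -0.01, "wz": 0.0, "hand": 0.5},{"tx": -0.03, "ty": 0.01, "tz": 2.15, "wx": -0.01, "wy": -0.01, "wz": 0.0, "hand": 0.5},{"tx": -0.02, "ty": 0.01, "tz": 2.15, "wx": -0.01, "wy": -0.01, "wz": 0.0, "hand": 0.5},{"tx": -0.02, "ty": 0.01, "tz": 2.15, "wx": -0.01, "wy": -0.01, "wz": 0.0, "hand": 0.5},{"tx": -0.02, "ty": 0.01, "tz": 2.15, "wx": -0.01, "wy": -0.01, "wz": 0.0, "hand": 0.5},{"tx": -0.02, "ty": 0.01, "tz": 2.15, "wx": -0.01, "wy": -0.01, "wz": 0.0, "hand": 0.5},{"tx": -0.01, "ty": 0.0, "tz": 2.15, "wx": -0.01, "wy": -0.01, "wz": 0.0, "hand": 0.5}]
```

Request:
step_arm(
  plan=[
    {"tx": -0.1, "ty": 0, "tz": 2.6, "wx": 0, "wy": 0, "wz": 0, "hand": 0.5},
    {"tx": 0, "ty": 0, "tz": 2.6, "wx": 0, "wy": 0, "wz": 0, "hand": 0.5},
    {"tx": 0, "ty": 0, "tz": 2.6, "wx": 0, "wy": 0, "wz": 0, "hand": 0.5},
    {"tx": 0, "ty": 0, "tz": 2.6, "wx": 0, "wy": 0, "wz": 0, "hand": 0.5},
    {"tx": 0, "ty": 0, "tz": 2.6, "wx": 0, "wy": 0, "wz": 0, "hand": 0.5},
    {"tx": 0, "ty": 0, "tz": 1.5, "wx": 0, "wy": 0, "wz": 0, "hand": 0.5},
    {"tx": 0, "ty": 0, "tz": 0.5, "wx": 0, "wy": 0, "wz": 0, "hand": 0.5},
    {"tx": 0, "ty": 0, "tz": 0, "wx": 0, "wy": 0, "wz": 0, "hand": 0.5},
    {"tx": 0, "ty": 0, "tz": 0, "wx": 0, "wy": 0, "wz": 0, "hand": 0.5},
    {"tx": 0, "ty": 0, "tz": 0, "wx": 0, "wy": 0, "wz": 0, "hand": 0.5},
  ],
)

```text
clock: 44.9
position: [0.4469, -0.3977, 0.0449]
ee_rot: [2.022, 2.401, 0.001]
force: [-0.5, -0.0, 0.2]
width: 0.501
```

Request:
step_arm(
  plan=[
    {"tx": 0, "ty": -0.15, "tz": 0.3, "wx": 0, "wy": 0, "wz": 0, "hand": 0.5},
    {"tx": 0, "ty": -0.1, "tz": 0.3, "wx": 0, "wy": 0, "wz": 0, "hand": 0.5},
    {"tx": 0, "ty": 0, "tz": 0, "wx": 0, "wy": 0, "wz": 0, "hand": 0},
    {"tx": 0, "ty": 0, "tz": 0, "wx": 0, "wy": 0, "wz": 0, "hand": 0},
    {"tx": 0, "ty": 0, "tz": 0, "wx": 0, "wy": 0, "wz": 0, "hand": 0},
    {"tx": 0, "ty": 0, "tz": 0, "wx": 0, "wy": 0, "wz": 0, "hand": 0},
    {"tx": 0, "ty": 0, "tz": 0, "wx": 0, "wy": 0, "wz": 0, "hand": 0},
    {"tx": 0, "ty": 0, "tz": 0, "wx": 0, "wy": 0, "wz": 0, "hand": 0},
    {"tx": 0, "ty": 0, "tz": 0, "wx": 0, "wy": 0, "wz": 0, "hand": 0},
    {"tx": 0, "ty": 0, "tz": -1, "wx": 0, "wy": 0, "wz": 0, "hand": 0},
  ],
)

```text
clock: 45.73
position: [0.4425, -0.3967, 0.0459]
ee_rot: [-2.022, -2.4, 0.0]
force: [-0.4, 0.2, -2.3]
width: 0.13
```

Request:
step_arm(
  plan=[
    {"tx": 0, "ty": 0, "tz": -2, "wx": 0, "wy": 0, "wz": 0, "hand": 0},
    {"tx": 0, "ty": 0, "tz": -4, "wx": 0, "wy": 0, "wz": 0, "hand": 0},
    {"tx": 0, "ty": 0, "tz": -4, "wx": 0, "wy": 0, "wz": 0, "hand": 0},
    {"tx": 0, "ty": 0, "tz": -4, "wx": 0, "wy": 0, "wz": 0, "hand": 0},
    {"tx": 0, "ty": 0, "tz": -4, "wx": 0, "wy": 0, "wz": 0, "hand": 0},
    {"tx": 0, "ty": 0, "tz": -4, "wx": 0, "wy": 0, "wz": 0, "hand": 0},
    {"tx": 0, "ty": 0, "tz": -1, "wx": 0, "wy": 0, "wz": 0, "hand": 0},
    {"tx": 0, "ty": 0, "tz": 0, "wx": 0, "wy": 0, "wz": 0, "hand": 0},
    {"tx": 0, "ty": 0, "tz": 0, "wx": 0, "wy": 0, "wz": 0, "hand": 0},
    {"tx": 0, "ty": 0, "tz": 0, "wx": 0, "wy": 0, "wz": 0, "hand": 0},
  ],
)

```text
clock: 46.57
position: [0.4427, -0.3967, 0.2756]
ee_rot: [-2.022, -2.4, -0.0]
force: [0.9, -0.0, -2.5]
width: 0.13
```

```bash
python3 - <<'E'
from h import *
snap("scene","s24");snap("side","d24");snap("wrist","w24")
heldlid(["s24","d24","w24"])
g=goal('yel',.093,0);print(g)
pl((*g,.28),-91.85,10,0)
seated(["s24","d24"],'blue')
E
```

```text
s24 2318 0.34 lid-TCP world [-0.0008  0.0014] tool x,y [ 0.0015 -0.0006] yaw diff -0.06 dz -0.0373
d24 1504 0.68 lid-TCP world [0.0014 0.0015] tool x,y [0.0012 0.0016] yaw diff -0.48 dz -0.0366
w24 24641 0.2 lid-TCP world [-0.0007  0.0006] tool x,y [ 0.0008 -0.0006] yaw diff -0.11 dz -0.0385
[ 0.64539768 -0.19595153]
now [ 0.4427 -0.397   0.2755] yaw 99.8 -> [ 0.6454 -0.196   0.28  ] yaw 88.1 d-11.6 j7 1.03 rowdist 28.5mm rot/row 1.16 w 0.130 t 46.7
[{"tx": 1.64, "ty": 2.34, "tz": -0.05, "wx": 0.0, "wy": 0.0, "wz": 0.19, "hand": 0},{"tx": 1.68, "ty": 2.3, "tz": -0.05, "wx": 0.0, "wy": 0.0, "wz": 0.19, "hand": 0},{"tx": 1.73, "ty": 2.27, "tz": -0.05, "wx": 0.0, "wy": 0.0, "wz": 0.19, "hand": 0},{"tx": 1.77, "ty": 2.24, "tz": -0.05, "wx": 0.0, "wy": 0.0, "wz": 0.19, "hand": 0},{"tx": 1.82, "ty": 2.2, "tz": -0.05, "wx": 0.0, "wy": 0.0, "wz": 0.19, "hand": 0},{"tx": 1.86, "ty": 2.16, "tz": -0.05, "wx": 0.0, "wy": 0.0, "wz": 0.19, "hand": 0},{"tx": 1.9, "ty": 2.13, "tz": -0.05, "wx": 0.0, "wy": 0.0, "wz": 0.19, "hand": 0},{"tx": 1.95, "ty": 2.09, "tz": -0.05, "wx": 0.0, "wy": 0.0, "wz": 0.19, "hand": 0},{"tx": 1.99, "ty": 2.05, "tz": -0.05, "wx": 0.0, "wy": 0.0, "wz": 0.19, "hand": 0},{"tx": 2.03, "ty": 2.01, "tz": -0.05, "wx": 0.0, "wy": 0.0, "wz": 0.19, "hand": 0}]
blue s24 2116 0.38 dx,dy mm [-0.4 -0.9] yaw 0.08 z 0.1656 tilt [0.008 0.004]
d24 70
```

Request:
step_arm(
  plan=[
    {"tx": 1.6, "ty": 2.3, "tz": 0, "wx": 0, "wy": 0, "wz": 0.19, "hand": 0},
    {"tx": 1.7, "ty": 2.3, "tz": 0, "wx": 0, "wy": 0, "wz": 0.19, "hand": 0},
    {"tx": 1.7, "ty": 2.3, "tz": 0, "wx": 0, "wy": 0, "wz": 0.19, "hand": 0},
    {"tx": 1.8, "ty": 2.2, "tz": 0, "wx": 0, "wy": 0, "wz": 0.19, "hand": 0},
    {"tx": 1.8, "ty": 2.2, "tz": 0, "wx": 0, "wy": 0, "wz": 0.19, "hand": 0},
    {"tx": 1.8, "ty": 2.2, "tz": 0, "wx": 0, "wy": 0, "wz": 0.19, "hand": 0},
    {"tx": 1.9, "ty": 2.1, "tz": 0, "wx": 0, "wy": 0, "wz": 0.19, "hand": 0},
    {"tx": 1.9, "ty": 2.1, "tz": 0, "wx": 0, "wy": 0, "wz": 0.19, "hand": 0},
    {"tx": 2.0, "ty": 2.1, "tz": 0, "wx": 0, "wy": 0, "wz": 0.19, "hand": 0},
    {"tx": 2.0, "ty": 2.0, "tz": 0, "wx": 0, "wy": 0, "wz": 0.19, "hand": 0},
  ],
)

```text
clock: 47.55
position: [0.6468, -0.197, 0.2758]
ee_rot: [-2.253, -2.187, 0.002]
force: [0.6, 0.2, -0.8]
width: 0.125
```

Request:
step_arm(
  plan=[
    {"tx": 0, "ty": 0, "tz": 1, "wx": 0, "wy": 0, "wz": 0, "hand": 0},
    {"tx": 0, "ty": 0, "tz": 2, "wx": 0, "wy": 0, "wz": 0, "hand": 0},
    {"tx": 0, "ty": 0, "tz": 0, "wx": 0, "wy": 0, "wz": 0, "hand": 0},
    {"tx": 0, "ty": 0, "tz": 0, "wx": 0, "wy": 0, "wz": 0, "hand": 0},
    {"tx": 0, "ty": 0, "tz": 0, "wx": 0, "wy": 0, "wz": 0, "hand": 0},
    {"tx": 0, "ty": 0, "tz": 0, "wx": 0, "wy": 0, "wz": 0, "hand": 0},
    {"tx": 0, "ty": 0, "tz": 0, "wx": 0, "wy": 0, "wz": 0, "hand": 0},
    {"tx": 0, "ty": 0, "tz": 0, "wx": 0, "wy": 0, "wz": 0, "hand": 0},
    {"tx": 0, "ty": 0, "tz": 0, "wx": 0, "wy": 0, "wz": 0, "hand": 0},
    {"tx": 0, "ty": 0, "tz": 0, "wx": 0, "wy": 0, "wz": 0, "hand": 0},
  ],
)

```text
clock: 48.38
position: [0.6463, -0.1983, 0.2476]
ee_rot: [2.253, 2.189, 0.001]
force: [0.2, -0.6, -1.2]
width: 0.13
```

```bash
python3 - <<'E'
from h import *
snap("scene","s25");snap("side","d25");snap("wrist","w25")
rel('yel');heldlid(["s25","d25","w25"])
E
```

```text
yel stand-frame TCP mm x 95.3 y 1.0 z 247.3 yaw err 0.22 zaxis [ 0.  0. -1.] F [-0.21 -0.9  -0.12] w 0.125 t 48.53
s25 1166 0.48 lid-TCP world [-0.0006  0.0008] tool x,y [ 0.0008 -0.0006] yaw diff -0.06 dz -0.0374
d25 974 0.83 lid-TCP world [0.0023 0.0011] tool x,y [0.0011 0.0023] yaw diff -0.08 dz -0.036
w25 24640 0.19 lid-TCP world [-0.0006  0.0005] tool x,y [ 0.0005 -0.0006] yaw diff -0.05 dz -0.0385
```

View pics/s25.png

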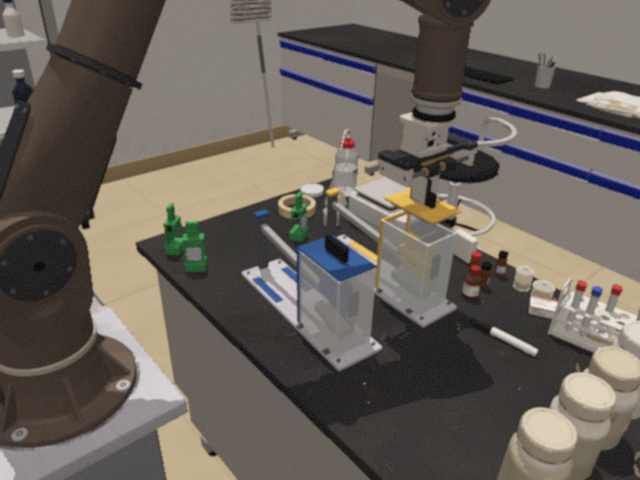

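Request:
step_arm(
  plan=[
    {"tx": 0.15, "ty": -0.1, "tz": 0.9, "wx": 0, "wy": 0, "wz": 0.03, "hand": 0},
    {"tx": 0, "ty": 0, "tz": 0.9, "wx": 0, "wy": 0, "wz": 0, "hand": 0},
    {"tx": 0, "ty": 0, "tz": 0.9, "wx": 0, "wy": 0, "wz": 0, "hand": 0},
    {"tx": 0, "ty": 0, "tz": 0.6, "wx": 0, "wy": 0, "wz": 0, "hand": 0},
    {"tx": 0, "ty": 0, "tz": 0, "wx": 0, "wy": 0, "wz": 0, "hand": 0},
    {"tx": 0, "ty": 0, "tz": 0, "wx": 0, "wy": 0, "wz": 0, "hand": 0},
    {"tx": 0, "ty": 0, "tz": 0, "wx": 0, "wy": 0, "wz": 0, "hand": 0},
    {"tx": 0, "ty": 0, "tz": 0, "wx": 0, "wy": 0, "wz": 0, "hand": 0},
    {"tx": 0, "ty": 0, "tz": 0, "wx": 0, "wy": 0, "wz": 0, "hand": 0},
    {"tx": 0, "ty": 0, "tz": 0, "wx": 0, "wy": 0, "wz": 0, "hand": 0},
  ],
)

```text
clock: 49.37
position: [0.6455, -0.1968, 0.2146]
ee_rot: [2.256, 2.186, 0.001]
force: [-0.6, -0.7, -1.1]
width: 0.13
```

```bash
python3 - <<'E'
from h import *
snap("scene","s26");snap("side","d26")
rel('yel');heldlid(["s26","d26"],.038)
for n in ['d26','s26']:
    im=load(n)['im'][:,:,::-1]; P=proj(load(n),goal('yel',.093,0).tolist()+[.16])[0].astype(int)
    a=im[P[1]-60:P[1]+60,P[0]-75:P[0]+75]; cv2.imwrite(f'pics/{n}z.png',cv2.resize(a,None,fx=4.5,fy=4.5,interpolation=2))
E
```

```text
yel stand-frame TCP mm x 93.8 y 0.0 z 214.5 yaw err 0.04 zaxis [ 0. -0. -1.] F [-0.51 -0.05 -1.5 ] w 0.132 t 49.47
s26 1180 0.63 lid-TCP world [-0.0009  0.0009] tool x,y [ 0.0008 -0.001 ] yaw diff -0.16 dz -0.0375
d26 1066 1.27 lid-TCP world [0.002  0.0009] tool x,y [0.001 0.002] yaw diff 0.37 dz -0.0364
```

View pics/d26z.png

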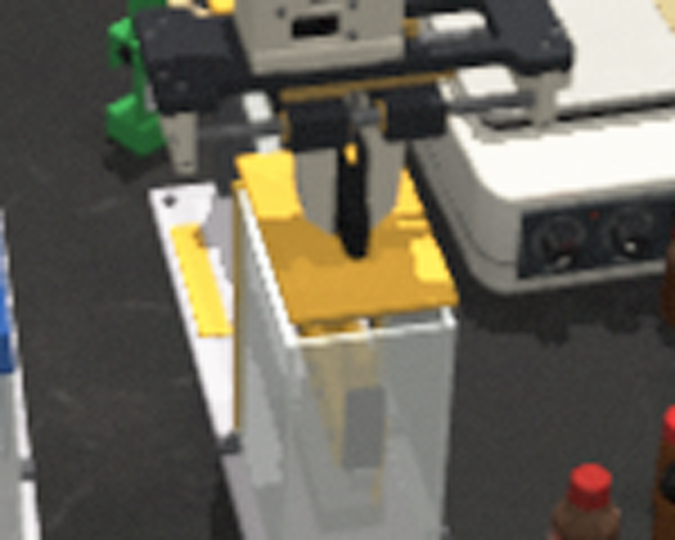

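View pics/s26z.png

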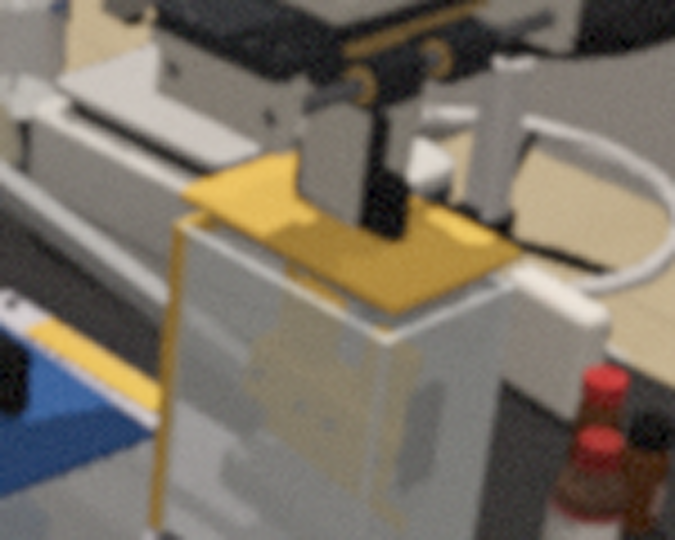

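Request:
step_arm(
  plan=[
    {"tx": 0, "ty": 0, "tz": 0.2, "wx": 0, "wy": 0, "wz": 0, "hand": 0},
    {"tx": 0, "ty": 0, "tz": 0.2, "wx": 0, "wy": 0, "wz": 0, "hand": 0},
    {"tx": 0, "ty": 0, "tz": 0.2, "wx": 0, "wy": 0, "wz": 0, "hand": 0},
    {"tx": 0, "ty": 0, "tz": 0.2, "wx": 0, "wy": 0, "wz": 0, "hand": 0},
    {"tx": 0, "ty": 0, "tz": 0, "wx": 0, "wy": 0, "wz": 0, "hand": 0},
    {"tx": 0, "ty": 0, "tz": 0, "wx": 0, "wy": 0, "wz": 0, "hand": 0},
    {"tx": 0, "ty": 0, "tz": 0, "wx": 0, "wy": 0, "wz": 0, "hand": 0},
    {"tx": 0, "ty": 0, "tz": 0, "wx": 0, "wy": 0, "wz": 0, "hand": 0},
    {"tx": 0, "ty": 0, "tz": 0, "wx": 0, "wy": 0, "wz": 0, "hand": 0},
    {"tx": 0, "ty": 0, "tz": 0, "wx": 0, "wy": 0, "wz": 0, "hand": 0},
  ],
)

```text
clock: 50.3
position: [0.6454, -0.1968, 0.2063]
ee_rot: [2.256, 2.186, 0.0]
force: [0.6, 1.5, -1.4]
width: 0.133
```

Request:
step_arm(
  plan=[
    {"tx": 0, "ty": 0, "tz": 0.1, "wx": 0, "wy": 0, "wz": 0, "hand": 0},
    {"tx": 0, "ty": 0, "tz": 0.1, "wx": 0, "wy": 0, "wz": 0, "hand": 0},
    {"tx": 0, "ty": 0, "tz": 0.1, "wx": 0, "wy": 0, "wz": 0, "hand": 0},
    {"tx": 0, "ty": 0, "tz": 0, "wx": 0, "wy": 0, "wz": 0, "hand": 0},
    {"tx": 0, "ty": 0, "tz": 0, "wx": 0, "wy": 0, "wz": 0, "hand": 0},
    {"tx": 0, "ty": 0, "tz": 0, "wx": 0, "wy": 0, "wz": 0, "hand": 0},
    {"tx": 0, "ty": 0, "tz": 0, "wx": 0, "wy": 0, "wz": 0, "hand": 0},
    {"tx": 0, "ty": 0, "tz": 0, "wx": 0, "wy": 0, "wz": 0, "hand": 0},
    {"tx": 0, "ty": 0, "tz": 0, "wx": 0, "wy": 0, "wz": 0, "hand": 0},
    {"tx": 0, "ty": 0, "tz": 0, "wx": 0, "wy": 0, "wz": 0, "hand": 0},
  ],
)

```text
clock: 51.13
position: [0.6453, -0.1968, 0.2033]
ee_rot: [2.256, 2.186, 0.0]
force: [-0.9, -0.2, 1.0]
width: 0.129
```

Request:
step_arm(
  plan=[
    {"tx": 0, "ty": 0, "tz": 0, "wx": 0, "wy": 0, "wz": 0, "hand": 0.4},
    {"tx": 0, "ty": 0, "tz": 0, "wx": 0, "wy": 0, "wz": 0, "hand": 0.4},
    {"tx": 0, "ty": 0, "tz": 0, "wx": 0, "wy": 0, "wz": 0, "hand": 0.4},
    {"tx": 0, "ty": 0, "tz": 0, "wx": 0, "wy": 0, "wz": 0, "hand": 0.4},
    {"tx": 0, "ty": 0, "tz": 0, "wx": 0, "wy": 0, "wz": 0, "hand": 0.4},
    {"tx": 0, "ty": 0, "tz": 0, "wx": 0, "wy": 0, "wz": 0, "hand": 0.4},
    {"tx": 0, "ty": 0, "tz": -1, "wx": 0, "wy": 0, "wz": 0, "hand": 0.4},
    {"tx": 0, "ty": 0, "tz": -2, "wx": 0, "wy": 0, "wz": 0, "hand": 0.4},
    {"tx": 0, "ty": 0, "tz": -3, "wx": 0, "wy": 0, "wz": 0, "hand": 0.4},
    {"tx": 0, "ty": 0, "tz": -3, "wx": 0, "wy": 0, "wz": 0, "hand": 0.4},
  ],
)

```text
clock: 51.97
position: [0.6448, -0.1967, 0.2945]
ee_rot: [-2.256, -2.185, 0.001]
force: [0.7, 0.1, -0.5]
width: 0.397
```

```bash
python3 - <<'E'
from h import *
snap("scene","s27");snap("side","d27")
rel('yel')
for st in ST: seated(["s27","d27"],st)
for n in ['s27','d27']:
    im=load(n)['im'][:,:,::-1]; P=proj(load(n),[.56,-.15,.1])[0].astype(int)
    a=im[P[1]-100:P[1]+100,P[0]-130:P[0]+130]; cv2.imwrite(f'pics/{n}z.png',cv2.resize(a,None,fx=3,fy=3,interpolation=2))
E
```

```text
yel stand-frame TCP mm x 95.2 y 2.0 z 299.6 yaw err 0.01 zaxis [ 0.009 -0.002 -1.   ] F [ 0.26 -0.07 -0.06] w 0.398 t 52.07
blue s27 2112 0.37 dx,dy mm [-0.3 -0.9] yaw 0.08 z 0.1656 tilt [0.008 0.002]
blue d27 1564 0.95 dx,dy mm [-0.8  1.4] yaw -0.18 z 0.1669 tilt [-0.     0.003]
yel s27 1666 0.5 dx,dy mm [-0.4 -0.9] yaw 0.11 z 0.1656 tilt [0.008 0.003]
yel d27 1538 0.93 dx,dy mm [-0.4  1.7] yaw 0.1 z 0.1672 tilt [0.003 0.005]
```

View pics/s27z.png

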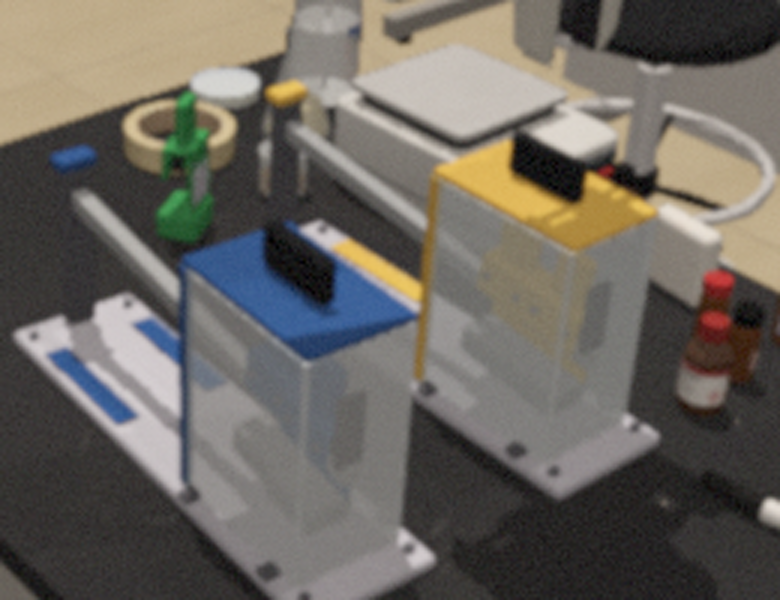

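View pics/d27z.png

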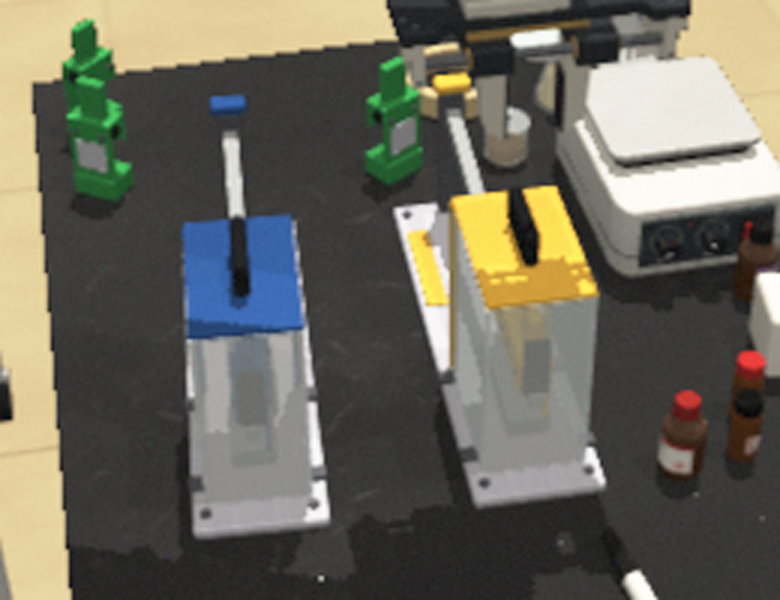

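Request:
step_arm(
  plan=[
    {"tx": 0, "ty": 0, "tz": -1, "wx": 0, "wy": 0, "wz": 0, "hand": 0.4},
    {"tx": 0, "ty": 0, "tz": 0, "wx": 0, "wy": 0, "wz": 0, "hand": 0.4},
    {"tx": 0, "ty": 0, "tz": 0, "wx": 0, "wy": 0, "wz": 0, "hand": 0.4},
    {"tx": 0, "ty": 0, "tz": 0, "wx": 0, "wy": 0, "wz": 0, "hand": 0.4},
    {"tx": 0, "ty": 0, "tz": 0, "wx": 0, "wy": 0, "wz": 0, "hand": 0.4},
    {"tx": 0, "ty": 0, "tz": 0, "wx": 0, "wy": 0, "wz": 0, "hand": 0.4},
    {"tx": 0, "ty": 0, "tz": 0, "wx": 0, "wy": 0, "wz": 0, "hand": 0.4},
    {"tx": 0, "ty": 0, "tz": 0, "wx": 0, "wy": 0, "wz": 0, "hand": 0.4},
    {"tx": 0, "ty": 0, "tz": 0, "wx": 0, "wy": 0, "wz": 0, "hand": 0.4},
    {"tx": 0, "ty": 0, "tz": 0, "wx": 0, "wy": 0, "wz": 0, "hand": 0.4},
  ],
)

```text
clock: 52.9
position: [0.6453, -0.1968, 0.3032]
ee_rot: [-2.256, -2.186, 0.0]
force: [-0.6, -1.3, 0.2]
width: 0.401
```

```bash
python3 - <<'E'
from h import *
from cell import arm
snap("scene","s28");snap("side","d28")
for st in ST: seated(["s28","d28"],st)
# hanger positions inside (points seen through clear walls may be absent)
# bystander change check, side view
a=load("side0")['im'].astype(int);b=load("d28")['im'].astype(int)
for nm,p in dict(tape=(.7,.26,.02),glass=(.72,.145,.03),marker=(.685,-.42,.01),red=(.75,-.275,.04)).items():
    for r,n in(("side0","d28"),("scene0","s28")):
        u,v=proj(load(r),list(p))[0].astype(int)
        d=np.abs(load(r)['im'][v-20:v+20,u-25:u+25].astype(int)-load(n)['im'][v-20:v+20,u-25:u+25]).mean();print(nm,r,(u,v),round(d,1))
E
```

```text
blue s28 2108 0.39 dx,dy mm [-0.3 -0.9] yaw 0.02 z 0.1656 tilt [0.005 0.001]
blue d28 1572 0.94 dx,dy mm [-0.5  1.2] yaw -0.15 z 0.167 tilt [-0.001  0.006]
yel s28 1671 0.49 dx,dy mm [-0.3 -1. ] yaw 0.13 z 0.1656 tilt [0.012 0.003]
yel d28 1530 0.91 dx,dy mm [-0.3  1.8] yaw 0.0 z 0.1671 tilt [0.005 0.006]
tape side0 (np.int64(339), np.int64(189)) 40.6
tape scene0 (np.int64(296), np.int64(203)) 5.9
glass side0 (np.int64(356), np.int64(208)) 16.8
glass scene0 (np.int64(330), np.int64(213)) 5.4
marker side0 (np.int64(407), np.int64(374)) 6.7
marker scene0 (np.int64(513), np.int64(341)) 5.6
red side0 (np.int64(416), np.int64(309)) 6.2
red scene0 (np.int64(473), np.int64(280)) 5.1
```

View pics/d28.png

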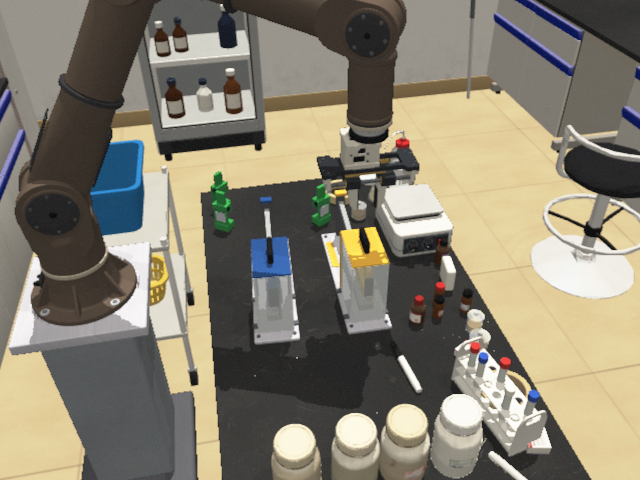

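Bystanders haven't moved: the scene view shows only noise, and the side-view differences at the tape roll and glass bottle come from the gripper being in front of them. Both lids are seated.

```bash
python3 -c "
from cell import arm
print(arm.sign_off())"
```

```text
the job is handed in; nothing more can be done
None
```

All four hangers (two blue, two yellow) are home in their own chambers and both lids are fitted; I handed the job in at about 53 s on the robot's clock. `sign_off` reports no verdict, so this rests on my own checks.

- **Hangers:** I hooked each one onto the open upper rail of its colour, let go, and it rolled in by itself. Both chambers show one hanger at the stop and one behind it. That check was by eye in the pictures, because I could not measure the hangers' positions through the clear walls.
- **Lids:** Both lids measured within 1 mm along the rail. Across it, the two cameras read -1 mm and +1.2 to +1.8 mm, which I put down to calibration error. Lid height read 165.6 to 167.2 mm, turn under 0.2° and tilt about 0.01 rad, all within the limits.
- **Bystanders:** The tape roll, marker and both bottles look unmoved in the scene view. In the last side view the gripper was in front of the tape roll and glass bottle, so that view could not confirm those two.
- **Other events:** I saw neither lid knocked aside. The largest contact force I saw at the end of a move was about 6 N.

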